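Load the pole-mount carrier and push it up behind the lip

TASK

Build the canister head in the carrier's four-pin nest, black body at the bottom, plain metal spacer on it and the knobbed cap on top, and set every U-bolt from the wooden kit block over the tube with both legs down through a free pair of bracket holes, until its black cushion rests on the tube. When all of that is loaded, push the carrier (do not lift it) up the ramp until its tail drops behind the lip and it lies flat on the deck, everything still in place. Leave the bowl, the jar and the screwdriver alone.

Things in the scene. Friction and masses are not known exactly. Their poses are not given: they have to be found in the camera images.
- track: Fixed push-up track, aluminium with dark steel side rails. Origin on the lip line, mid width, at table level; +x is the push direction. Bare table from x = -300 to -100 mm (carrier starts there), then the ramp climbs to the lip, 18 high, at x = 0; behind it a flat deck 10 high up to an end stop, 45 high, at x = 181. Side rails 8 thick, 60 high, inner faces at y = +-78.
- lip (a point): Middle of the lip's top edge, 18 mm above the table. With its tail dropped behind the lip, the carrier's origin is 85 to 96 beyond this line along the track's x and 10 above the table.
- carrier: Loose plywood work carrier, 170 mm long (x, pointing up the track) by 150 wide, base 10 thick, 0.35 to 0.65 kg empty. Origin at the centre of its underside. Along y = -38 lies a fixed tube, 26 diameter, x -62 to 80, on a bracket plate 8 thick whose top is 32 above the underside, with 14 of free air under it. At y = +38 is the nest; at the tail (x = -85) the push plate.
- nest (a point): Centre of the nest's floor, 10 mm above the carrier's underside; axes as the carrier's. Around it four round pins, 8 diameter, 56 tall, at x and y = +-24 of it (60 free across a diagonal), so fingers can enter along the carrier's x or y between the pins.
- station0 (a point): Top line of the tube over the first hole pair (carrier x = -40 mm), 58 above the carrier's underside; axes as the carrier's. The pair: 14 mm through holes 22 to either side (y) of the tube's axis. A seated U-bolt has its origin here, its y along the carrier's y. Stations are 48 apart: opened wide, the fingers would touch a neighbouring U-bolt.
- station1 (a point): The same over the second hole pair (carrier x = 8), 48 from its neighbours.
- station2 (a point): The same over the third hole pair (carrier x = 56).
- pushplate (a point): Middle of the rear face of the carrier's push plate (it faces the carrier's -x), 55 mm above the carrier's underside. The plate is 50 wide, 6 thick, and reaches from 10 to 70 above the underside. It leans back up to 0.18 rad on the ramp and climbs 18 with the tail; a push held at one height can jam.
- kit: Fixed wooden kit block, 160 (x) by 72 (y) by 36 high, origin at the centre of its underside. Pairs of blind holes, 10.5 diameter, 28 deep, at x = -60, 0 and 60, y = +-22; each U-bolt stands in one pair, legs down. Turned somewhat from start to start.
- head_body: Canister head's lower part, black plastic cylinder, 56 diameter, 36 tall, 90 g. Origin at the centre of its underside.
- spacer: Plain aluminium spacer disc, 56 diameter, 14 thick, 60 g. Origin at the centre of its underside.
- cap: Black plastic cap: disc 56 diameter, 12 thick, with a knurled knob 32 diameter, 12 tall on top, 40 g. Origin at the centre of its underside.
- bowl: Steel bowl, 100 across, 45 high, beyond the track. Bystander. Origin under its centre.
- jar: Clear jar with black lid, 64 diameter, 90 high, beyond the track. Bystander. Origin under its centre.
- driver: Screwdriver lying on the table at the right, beyond the kit block. Bystander.
- ubolt0: U-bolt of 8 mm bar at the first (kit x = -60) place of the kit block; may be absent. Two legs 44 mm apart along its y reach 46 below the origin; between them at the top is a black cushion block, 18 thick (x), 34 (y), 26 tall: grip it across its 18. Origin at the centre of the cushion's flat underside, z up; 54 above the table in the kit. Half a turn about z is the same. 70 g.
- ubolt1: U-bolt of 8 mm bar at the second (kit x = 0) place of the kit block; may be absent. Two legs 44 mm apart along its y reach 46 below the origin; between them at the top is a black cushion block, 18 thick (x), 34 (y), 26 tall: grip it across its 18. Origin at the centre of the cushion's flat underside, z up; 54 above the table in the kit. Half a turn about z is the same. 70 g.
- ubolt2: U-bolt of 8 mm bar at the third (kit x = 60) place of the kit block; may be absent. Two legs 44 mm apart along its y reach 46 below the origin; between them at the top is a black cushion block, 18 thick (x), 34 (y), 26 tall: grip it across its 18. Origin at the centre of the cushion's flat underside, z up; 54 above the table in the kit. Half a turn about z is the same. 70 g.
Mind the look-alikes: they are no part of the job. What is shaped like the ubolt1 but orange or yellow is not meant. Several things look just like the spacer: the one meant starts farthest to the robot's left.

How it is judged:
By the outcome, as a careful person would: the job done as asked, in the order asked, and still so for the second after the job is handed in, with the robot touching nothing.
Of ubolt0, ubolt1, ubolt2 only 2 to 3 are there at a start; the rules pass over those that are not, and their reading is None.
At some moment in a run one of head_body, spacer, cap may be knocked a few centimetres aside while the robot is not near it.
It also fails if it takes over 208 s, if anything falls off the work surface, if the arm or the gripper's body presses on something with over 40 N, if the wrist force passes 120 N, or if a joint passes its speed limit or range.

ROBOT

A 6-joint arm with a two-finger parallel gripper is mounted at the origin on the work surface. World frame = base frame: x ahead of the robot, y to its left, z up, the work surface at z = 0. Lengths are in m, angles in degrees, forces in N, time in s.
With the tool pointing down it reaches from about 0.35 to 0.775 m from the base axis. Payload 5.5 kg.
Tool frame: the origin (TCP) lies midway between the tips of the shut fingers; the grasp point (between the pads) lies 19 mm behind it; z points along the fingers, y is the line along which they close (so a half turn about z gives the same grasp; the last joint's range is limited). The gripper opens to 85 mm and grips with 20 to 120 N. Pads are 22 mm wide; open, the fingers measure 114 mm over their backs; the gripper's body (76 mm by 85 mm) begins 54 mm behind the grasp point. The pads swing forward as they close: fully open they stand 13 mm farther back than shut.
Start: joints at [-79.618, 17.945, 2.641, 74.691, 0, 82.002], TCP at [0.181, -0.546, 0.231] pointing down, gripper open.
Joint ranges: [-158.12, 158.12], [-49.38, 96.58], [-58.88, 72.47], [-126.05, 133.96], [-84.25, 85.87], [-180, 180]. Speed limits (degrees/s): [147.25, 147.25, 180, 180, 180, 180].

INTERFACE

Orientations are given as [roll, pitch, yaw] about the fixed x, y, z axes, in that order (R = Rz(yaw) Ry(pitch) Rx(roll)).
In Python, from workcell import arm gives the robot as it stands. The module is installed in compiled form; this text tells all that it offers.
- The arm moves only by the tool step_arm, never from a script. Its argument "increments" is a list of rows, each an object of numbers: "fingers": the opening, from 0 (shut) to 1 (fully open); "tx", "ty", "tz": the shift along the tool's x, y, z normalised to -1 to 1, where 1 is 0.02 m; "ax", "ay", "az": the turn, a rotation vector about the tool's x, y, z normalised to -1 to 1, where 1 is 6 degrees. A call has 1 to 10 rows; each row shifts and turns the commanded pose from where the row before left it, along the tool's axes as they then stand; what a row does not reach is not made up. A row lasts 1/12 s, in which the tool goes at most 41.7 mm and 7.16 degrees, less where a joint would pass 70% of its speed; a pose out of reach is approached as far as the arm can. A call with a number of a shift or a turn outside -1 to 1 is refused whole. A call with a gripper value outside its range is refused whole. The fingers move at their own pace and stop on an object; the grip force is fixed at half the most. Time passes only in rows, so rows that do not move let the fingers close. It gives the time, the measured TCP pose, the force, the opening and the grip force at its end, in the units of the state.
- arm.read_state(): the state, without advancing time (a new reading comes with each control period).
- arm.read_camera(name): name is "scene" or "top"; returns a dict with "color" (420x560x3 uint8, red, green, blue), "fx", "fy", "cx", "cy" (pixels), "world_to_cam" (4x4, takes a point from world to camera coordinates). Camera axes: x right, y up, looking along -z (the intrinsics and any distortion apply to the point x, -y, -z); pixel columns grow to the right and rows downward; lengths in m; the calibration is good to about 2 mm. A picture is of the moment at which its call begins. There is no depth.
- arm.finish_job(): hands the job in; it is judged then, once.
The state is a dict: "time_s": time; "joint_pos": joint angles; "dq": joint speeds; "joint_efforts": joint torques, N m; "tool_pos": TCP position; "tcp_rot": TCP orientation; "force": force on the tool from outside, world axes, zero at the start; "moment": the same for the moment, N m; "opening": finger opening in m; "grasp_force": force on a finger pad.
Only numpy, scipy, OpenCV 4.12 (cv2) and the standard library are available. Lean on these libraries where they do the work, as an engineer would, in place of code of your own. Each camera call takes 0.05 s, during which the arm holds its last target. There are 200 camera calls.

## Working session

There is one attempt and no reset: what is moved stays moved. The work goes in short steps, Python scripts to look and compute and a tool call to move; the robot and the scene stay as the last step left them, time stands still between calls to the robot, and variables do not carry over. Pictures are saved under pics/ and viewed, at most 14 in all, crops included, and the job is handed in when it is done.

Besides the shell and the picture viewer there is one more tool, called after "Request:" as name(argument=value, ...), one argument or row to a line, values as JSON. step_arm: Moves the arm, as the interface text tells. Scaled input: -1 to 1 covers 0.02 m each way for a shift and 6 degrees each way for a turn. Its arguments: {"type":"object","properties":{"increments":{"type":"array"}},"required":["increments"]}

```bash
mkdir -p pics; cat > h.py <<'E'
import numpy as np, cv2
from workcell import arm
def cam(name):
    c=arm.read_camera(name); c['M']=np.array(c['world_to_cam']); return c
def proj(c,p):
    q=c['M']@np.r_[p,1]; return np.array([c['cx']+c['fx']*q[0]/-q[2], c['cy']+c['fy']*-q[1]/-q[2]])
def ray(c,u,v,z):
    d=np.array([(u-c['cx'])/c['fx'],-(v-c['cy'])/c['fy'],-1]); R=c['M'][:3,:3]; o=-R.T@c['M'][:3,3]; w=R.T@d
    return o+w*(z-o[2])/w[2]
def save(c,n,crop=None,s=1):
    im=c['color'][:,:,::-1]
    if crop: im=im[crop[1]:crop[3],crop[0]:crop[2]]
    cv2.imwrite('pics/'+n+'.png',cv2.resize(im,None,fx=s,fy=s,interpolation=cv2.INTER_CUBIC))
E
python3 - <<'E'
from h import *
for n in('scene','top'):
    c=cam(n); save(c,n+'0',None,1.4); print({k:v for k,v in c.items() if k not in('color','M')}); print(-c['M'][:3,:3].T@c['M'][:3,3])
print(arm.read_state())
E
```

```text
{'fx': 420.28638981667507, 'fy': 420.28638981667507, 'cx': 284.93933258652214, 'cy': 204.76206651360351, 'world_to_cam': array([[ 0.381895  ,  0.92411382, -0.01303285, -0.1641006 ],
       [-0.6861028 ,  0.29292727,  0.66592535,  0.36283999],
       [ 0.6192085 , -0.24537168,  0.74590454, -1.37999345],
       [ 0.        ,  0.        ,  0.        ,  1.        ]])}
[ 1.1661184  -0.29324941  0.78558033]
{'fx': 468.1443955221202, 'fy': 468.1443955221202, 'cx': 274.7781231445859, 'cy': 209.02313142127963, 'world_to_cam': array([[ 0.01296801, -0.99979337, -0.01565391, -0.03841022],
       [ 0.99477398,  0.01131413,  0.10147279, -0.56104389],
       [-0.10127471, -0.016888  ,  0.99471515, -1.30021516],
       [ 0.        ,  0.        ,  0.        ,  1.        ]])}
[ 0.42693105 -0.0540126   1.34967313]
{'time_s': 0.1, 'joint_pos': array([-7.96207462e+01,  1.79885358e+01,  2.58557655e+00,  7.46917595e+01,
       -1.46973630e-03,  8.20028133e+01]), 'dq': array([ 0.04275328, -0.03374585,  0.11960466, -0.08656306,  0.09187295,
        0.097765  ]), 'joint_efforts': array([ 2.41704096e-03, -4.81726778e+01,  2.99242920e+01,  1.27782114e-02,
       -1.29109180e-04,  5.52516806e-07]), 'tool_pos': array([ 0.18118843, -0.54523577,  0.23049278]), 'tcp_rot': array([-1.79905998e+02, -1.17222527e-02,  1.83764320e+01]), 'force': array([ 0.37031295,  0.53607092, -1.10914041]), 'moment': array([ 0.01439433, -0.03659567,  0.02034846]), 'grasp_force': 0.0, 'opening': 0.08571415416230183}
```

View pics/scene0.png

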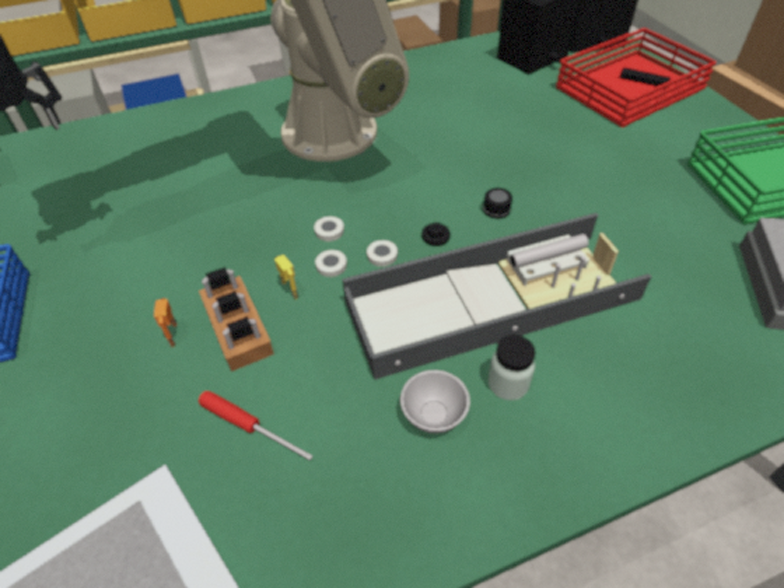

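View pics/top0.png

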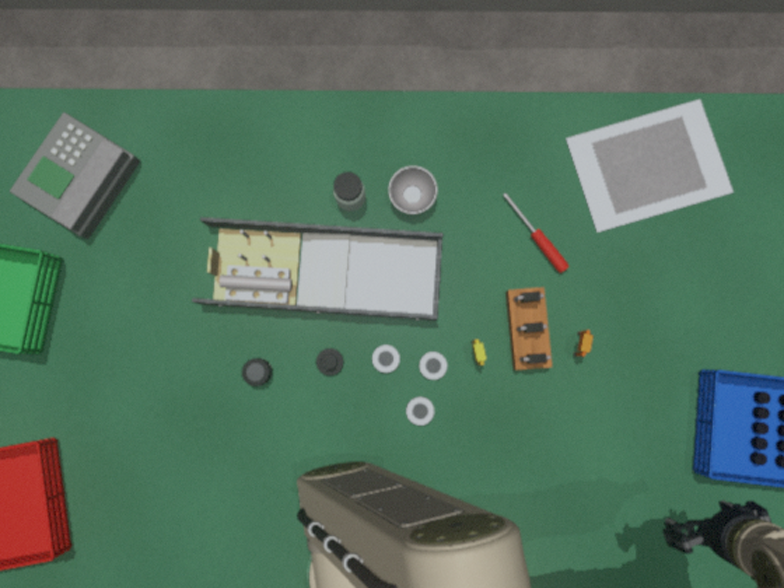

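The scene view shows the carrier at (555,270) at the track's left end, the kit with three black-cushioned U-bolts at (235,315), and the orange and yellow decoys at (165,320) and (287,272).
Candidates in the top view:
- **Spacers:** (386,358), (433,365) and (420,411). I choose the leftmost, (386,358).
- **Body or cap:** (257,372) is taller, so it is the body. (330,362) is flat with a knob, so it is the cap.
- **U-bolts:** (529,298), (531,328) and (536,358). The yellow (479,352) and orange (586,343) ones are excluded.

Next I'll check these choices in a close crop.

```bash
cat > m0.py <<'E'
from h import *
c=cam('top'); save(c,'top1',(130,145,430,305),2.6)
im=c['color']; hsv=cv2.cvtColor(im,cv2.COLOR_RGB2HSV)
def blobs(m,name,zs,box,amin=30):
    x0,y0,x1,y1=box; mm=np.zeros_like(m); mm[y0:y1,x0:x1]=m[y0:y1,x0:x1]
    n,l,s,ce=cv2.connectedComponentsWithStats(mm)
    for i in range(1,n):
        if s[i,4]>amin:
            cnt=cv2.findContours((l==i).astype(np.uint8),0,2)[0][0]; r=cv2.minAreaRect(cnt)
            print(name,s[i,4],ce[i].round(1),ray(c,*ce[i],zs).round(4),'rect',np.round(r[0],1),np.round(r[1],1),round(r[2],1),s[i,:4])
g=((hsv[:,:,0]>60)&(hsv[:,:,0]<95)&(hsv[:,:,1]>80)).astype(np.uint8)
dark=((hsv[:,:,2]<70)).astype(np.uint8)
white=((hsv[:,:,1]<60)&(hsv[:,:,2]>140)).astype(np.uint8)
blobs(dark,'dark',.03,(160,235,260,285))
blobs(white,'white',.014,(255,235,330,310))
wood=((hsv[:,:,0]<20)&(hsv[:,:,1]>100)&(hsv[:,:,2]>70)).astype(np.uint8)
blobs(wood,'kitwood',.036,(350,195,400,270))
blobs((hsv[:,:,2]<60).astype(np.uint8),'cush',.08,(360,200,396,265),20)
ply=((hsv[:,:,0]>15)&(hsv[:,:,0]<32)&(hsv[:,:,1]>50)&(hsv[:,:,2]>120)).astype(np.uint8)
blobs(ply,'ply',.01,(140,155,225,225))
E
python3 m0.py
```

```text
dark 86 [235.  259.9] [0.4164 0.0782 0.03  ] rect [234.7 258.6] [13.4 13.9] 26.6 [227 252  15  15]
dark 110 [186.3 267.3] [0.3942 0.2146 0.03  ] rect [184.5 266.7] [16.6 19.9] 48.0 [174 256  20  20]
white 237 [275.3 255.5] [ 0.4303 -0.0345  0.014 ] rect [275.5 255.5] [19. 19.] 90.0 [266 246  20  20]
white 245 [309.3 260.5] [ 0.4173 -0.1309  0.014 ] rect [309.3 260.8] [19.8 19.1] 45.0 [299 251  21  20]
white 243 [299.8 293.1] [ 0.326  -0.1049  0.014 ] rect [299.5 293. ] [20. 19.] 90.0 [290 283  20  21]
kitwood 1169 [376.8 234.6] [ 0.492 -0.318  0.036] rect [377.5 234.4] [57.5 26.6] 84.5 [362 206  32  58]
ply 56 [164.  165.4] [0.6874 0.2934 0.01  ] rect [164.5 165.5] [15.2  3.8] 4.8 [157 163  16   5]
ply 72 [180.4 168.2] [0.6796 0.245  0.01  ] rect [181.5 169.5] [13. 11.] 0.0 [175 164  14  12]
ply 80 [202.7 167.4] [0.6827 0.18   0.01  ] rect [202.5 167.5] [21.2  3.8] 3.4 [192 165  22   5]
ply 49 [156.5 191.3] [0.6109 0.3123 0.01  ] rect [156.6 192.1] [ 3.4 18.1] 8.1 [154 183   6  19]
ply 31 [209.7 192.9] [0.6082 0.1577 0.01  ] rect [209.6 193.3] [ 3.8 11.7] 18.4 [207 188   6  12]
ply 55 [208.7 208.2] [0.5636 0.1593 0.01  ] rect [208.5 208.5] [15.  5.] 90.0 [206 201   6  16]
```

View pics/top1.png

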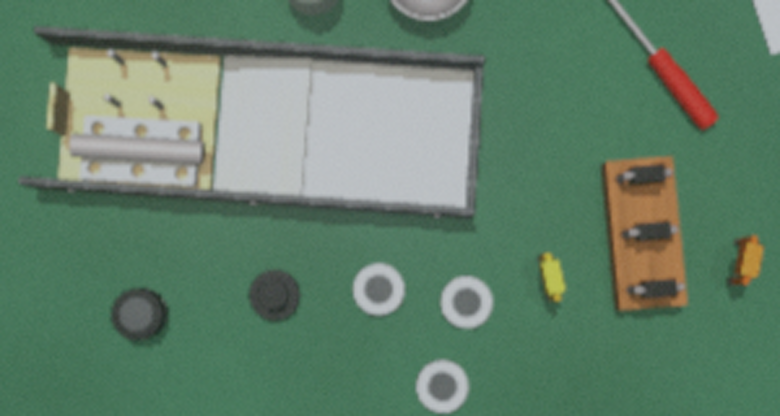

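The crop confirms the choices: body (139,314), cap with knob (275,295), leftmost spacer (379,289), and black U-bolts at (645,175), (650,231) and (655,289). The six bracket holes and four pins are visible at the left end of the track.

```bash
cat > m1.py <<'E'
from h import *
c=cam('top'); im=c['color']; hsv=cv2.cvtColor(im,cv2.COLOR_RGB2HSV)
# holes: yellow/brown pixels inside gray plate; saturation-weighted local centroid
S=hsv[:,:,1].astype(float)
g=np.array([(97,128),(141,130),(184,132),(95,168),(138,170),(181,172)])/2.6+[130,145]-.3
P=[]
for u,v in g:
    for _ in range(3):
        y,x=np.mgrid[int(round(v))-3:int(round(v))+4,int(round(u))-3:int(round(u))+4]
        s=S[y,x]; w=np.clip(s-np.percentile(s,40),0,None); w*=(np.hypot(x-u,y-v)<3.6)
        u,v=(w*x).sum()/w.sum(),(w*y).sum()/w.sum()
    P.append(ray(c,u,v,.032)[:2]); print('hole',round(u,1),round(v,1),P[-1].round(4))
L=np.array([(-40,-16),(8,-16),(56,-16),(-40,-60),(8,-60),(56,-60)])/1e3
P=np.array(P); lc,pc=L.mean(0),P.mean(0); H=(L-lc).T@(P-pc); a=np.arctan2(H[0,1]-H[1,0],H[0,0]+H[1,1])
R=np.array([[np.cos(a),-np.sin(a)],[np.sin(a),np.cos(a)]]); t=pc-R@lc
print('carrier yaw',np.degrees(a),t.round(4),'res mm',((P-(L@R.T+t))*1e3).round(1).tolist())
for n,q in dict(nest=(0,.038),st0=(-.04,-.038),st1=(.008,-.038),st2=(.056,-.038),push=(-.085,0)).items(): print(n,(R@q+t).round(4))
for q in [(-.024,.062),(.024,.062),(-.024,.014),(.024,.014)]:
    p=R@q+t; print('pin top px(crop)',((proj(c,[*p,.066])-[130,145])*2.6).round(0),'bot',((proj(c,[*p,.01])-[130,145])*2.6).round(0))
# discs
def disc(box,mask,z):
    x0,y0,x1,y1=box; m=np.zeros(mask.shape,np.uint8); m[y0:y1,x0:x1]=mask[y0:y1,x0:x1]
    m=cv2.morphologyEx(m,cv2.MORPH_CLOSE,np.ones((3,3)))
    cs=cv2.findContours(m,0,2)[0]; k=max(cs,key=cv2.contourArea); e=cv2.fitEllipse(k)
    print('disc',np.round(e[0],1),np.round(e[1],1),ray(c,*e[0],z).round(4))
ng=(~((hsv[:,:,0]>60)&(hsv[:,:,0]<95)&(hsv[:,:,1]>70)&(hsv[:,:,2]>60))).astype(np.uint8)
disc((165,245,205,287),ng,.02); disc((220,243,250,275),ng,.009)
# cushions: dark low-sat
m=((hsv[:,:,2]<75)).astype(np.uint8)
wt=((hsv[:,:,2]>45))
for (u,v) in [(645,175),(650,231),(655,289)]:
    u=int(u/2.6+130);v=int(v/2.6+145)
    mm=np.zeros_like(m); mm[v-6:v+7,u-9:u+10]=(hsv[v-6:v+7,u-9:u+10,2]<75)
    k=max(cv2.findContours(mm,0,2)[0],key=cv2.contourArea); r=cv2.minAreaRect(k); M=cv2.moments(mm,True)
    uv=(M['m10']/M['m00'],M['m01']/M['m00']); print('cush',np.round(uv,1),M['m00'],np.round(r[1],1),round(r[2],1),ray(c,*uv,.075).round(4))
wood=((hsv[:,:,0]<20)&(hsv[:,:,1]>100)&(hsv[:,:,2]>70)).astype(np.uint8)
mm=np.zeros_like(wood); mm[195:270,350:400]=wood[195:270,350:400]; k=max(cv2.findContours(mm,0,2)[0],key=cv2.contourArea)
b=cv2.boxPoints(cv2.minAreaRect(k)); print('kit corners',[ray(c,*q,.036)[:2].round(4).tolist() for q in b])
E
python3 m1.py
```

```text
hole 167.2 194.0 [0.6007 0.2755]
hole 183.9 195.0 [0.5984 0.2277]
hole 200.6 195.9 [0.5961 0.1798]
hole 166.0 208.7 [0.5585 0.2774]
hole 182.6 209.7 [0.5562 0.2299]
hole 199.5 210.7 [0.5539 0.1818]
carrier yaw -92.75211909575893 [0.6156 0.2349] res mm [[-0.9, -0.1], [-0.9, 0.1], [-0.9, 0.1], [0.8, -0.3], [0.9, 0.1], [0.9, 0.0]]
nest [0.6536 0.233 ]
st0 [0.5796 0.2766]
st1 [0.5773 0.2287]
st2 [0.575  0.1807]
push [0.6197 0.3198]
pin top px(crop) [110.  51.] bot [121.  61.]
pin top px(crop) [154.  54.] bot [164.  64.]
pin top px(crop) [106.  95.] bot [118. 103.]
pin top px(crop) [151.  98.] bot [161. 106.]
disc [183.  265.2] [19.  21.2] [0.3995 0.2261 0.02  ]
disc [235.1 258.2] [18.8 19. ] [0.4213 0.0801 0.009 ]
cush [378.7 212.2] 66.0 [ 5.5 12.7] 81.9 [ 0.5512 -0.3159  0.075 ]
cush [381.4 233.9] 62.0 [ 5.3 12.2] 84.8 [ 0.4922 -0.3225  0.075 ]
cush [383.6 255.8] 62.0 [ 5. 12.] 90.0 [ 0.4331 -0.3278  0.075 ]
kit corners [[0.5687, -0.2758], [0.5766, -0.3502], [0.4172, -0.3635], [0.4092, -0.29]]
```

```bash
cat >> h.py <<'E'
from scipy.spatial.transform import Rotation as Ro
def go(x,y,z,yaw=None):
    s=arm.read_state(); R=Ro.from_euler('xyz',s['tcp_rot'],degrees=True).as_matrix()
    Rt=R if yaw is None else Ro.from_euler('xyz',[180,0,yaw],degrees=True).as_matrix()
    d=Rt.T@(np.array([x,y,z])-s['tool_pos'])/.02
    rv=Ro.from_matrix(R.T@Rt).as_rotvec(degrees=True)/6
    print('t',round(s['time_s'],1),'pos',s['tool_pos'].round(4),'rot',s['tcp_rot'].round(1),'| turn',rv.round(2),'then shift units',d.round(2))
E
python3 -c "
from h import *
go(.3995,.2245,.15,-2.75)"
```

```text
t 0.2 pos [ 0.1813 -0.5454  0.2308] rot [-179.9   -0.    18.4] | turn [-0.01  0.    3.52] then shift units [  9.05 -38.97   4.04]
```

Request:
step_arm(
  increments=[
    {"fingers": 1,"az": 0.88},
    {"az": 0.88},
    {"az": 0.88},
    {"az": 0.88},
    {"tx": 1},
    {"tx": 1},
    {"tx": 1},
    {"tx": 1},
    {"tx": 1,"ty": -1},
    {"tx": 1,"ty": -1},
  ],
)

```text
schema error: expected keys fingers, tx, ty, tz, ax, ay, az
```

Request:
step_arm(
  increments=[
    {"tx": 0.5,"ty": -1},
    {"tx": 0.5,"ty": -1},
    {"tx": 0.5,"ty": -1},
    {"tx": 0.5,"ty": -1},
    {"tx": 0.5,"ty": -1},
    {"ty": -1},
    {"ty": -1},
    {"ty": -1},
    {"ty": -1},
    {"ty": -1},
  ],
)

```text
schema error: expected keys fingers, tx, ty, tz, ax, ay, az
```

```bash
python3 -c "
from h import *
go(.3995,.2245,.15,-2.75)"
```

```text
t 0.2 pos [ 0.1813 -0.5454  0.2308] rot [-179.9   -0.    18.4] | turn [-0.01  0.    3.52] then shift units [  9.05 -38.97   4.04]
```

Request:
step_arm(
  increments=[
    {"fingers": 1,"tx": 0,"ty": 0,"tz": 0,"ax": 0,"ay": 0,"az": 0.88},
    {"fingers": 1,"tx": 0,"ty": 0,"tz": 0,"ax": 0,"ay": 0,"az": 0.88},
    {"fingers": 1,"tx": 0,"ty": 0,"tz": 0,"ax": 0,"ay": 0,"az": 0.88},
    {"fingers": 1,"tx": 0,"ty": 0,"tz": 0,"ax": 0,"ay": 0,"az": 0.88},
    {"fingers": 1,"tx": 1,"ty": 0,"tz": 0,"ax": 0,"ay": 0,"az": 0},
    {"fingers": 1,"tx": 1,"ty": 0,"tz": 0,"ax": 0,"ay": 0,"az": 0},
    {"fingers": 1,"tx": 1,"ty": -1,"tz": 0,"ax": 0,"ay": 0,"az": 0},
    {"fingers": 1,"tx": 1,"ty": -1,"tz": 0,"ax": 0,"ay": 0,"az": 0},
    {"fingers": 1,"tx": 1,"ty": -1,"tz": 0,"ax": 0,"ay": 0,"az": 0},
    {"fingers": 1,"tx": 1,"ty": -1,"tz": 0,"ax": 0,"ay": 0,"az": 0},
  ],
)

```text
time_s: 1.03
tool_pos: [0.3057, -0.4706, 0.2309]
tcp_rot: [-180.0, 0.0, -2.8]
force: [-0.6, -0.1, -0.2]
opening: 0.0853
grasp_force: 0.0
```

Request:
step_arm(
  increments=[
    {"fingers": 1,"tx": 1,"ty": -1,"tz": 0,"ax": 0,"ay": 0,"az": 0},
    {"fingers": 1,"tx": 1,"ty": -1,"tz": 0,"ax": 0,"ay": 0,"az": 0},
    {"fingers": 1,"tx": 1,"ty": -1,"tz": 0,"ax": 0,"ay": 0,"az": 0},
    {"fingers": 1,"tx": 0,"ty": -1,"tz": 0,"ax": 0,"ay": 0,"az": 0},
    {"fingers": 1,"tx": 0,"ty": -1,"tz": 0,"ax": 0,"ay": 0,"az": 0},
    {"fingers": 1,"tx": 0,"ty": -1,"tz": 0,"ax": 0,"ay": 0,"az": 0},
    {"fingers": 1,"tx": 0,"ty": -1,"tz": 0,"ax": 0,"ay": 0,"az": 0},
    {"fingers": 1,"tx": 0,"ty": -1,"tz": 0,"ax": 0,"ay": 0,"az": 0},
    {"fingers": 1,"tx": 0,"ty": -1,"tz": 0,"ax": 0,"ay": 0,"az": 0},
    {"fingers": 1,"tx": 0,"ty": -1,"tz": 0,"ax": 0,"ay": 0,"az": 0},
  ],
)

```text
time_s: 1.87
tool_pos: [0.3743, -0.2735, 0.2311]
tcp_rot: [-180.0, 0.0, -2.7]
force: [-0.0, 0.3, 0.3]
opening: 0.0855
grasp_force: 0.0
```

```bash
python3 -c "
from h import *
go(.3995,.2245,.15,-2.75)"
```

```text
t 1.9 pos [ 0.3743 -0.2735  0.2311] rot [-180.     0.    -2.7] | turn [-0.  0.  0.] then shift units [  0.06 -24.93   4.06]
```

Request:
step_arm(
  increments=[
    {"fingers": 1,"tx": 0,"ty": -1,"tz": 0,"ax": 0,"ay": 0,"az": 0},
    {"fingers": 1,"tx": 0,"ty": -1,"tz": 0,"ax": 0,"ay": 0,"az": 0},
    {"fingers": 1,"tx": 0,"ty": -1,"tz": 0,"ax": 0,"ay": 0,"az": 0},
    {"fingers": 1,"tx": 0,"ty": -1,"tz": 0,"ax": 0,"ay": 0,"az": 0},
    {"fingers": 1,"tx": 0,"ty": -1,"tz": 0,"ax": 0,"ay": 0,"az": 0},
    {"fingers": 1,"tx": 0,"ty": -1,"tz": 0,"ax": 0,"ay": 0,"az": 0},
    {"fingers": 1,"tx": 0,"ty": -1,"tz": 0,"ax": 0,"ay": 0,"az": 0},
    {"fingers": 1,"tx": 0,"ty": -1,"tz": 0,"ax": 0,"ay": 0,"az": 0},
    {"fingers": 1,"tx": 0,"ty": -1,"tz": 0,"ax": 0,"ay": 0,"az": 0},
    {"fingers": 1,"tx": 0,"ty": -1,"tz": 0,"ax": 0,"ay": 0,"az": 0},
  ],
)

```text
time_s: 2.7
tool_pos: [0.3838, -0.0739, 0.2312]
tcp_rot: [180.0, -0.0, -2.7]
force: [-0.2, -0.1, -0.2]
opening: 0.0848
grasp_force: 0.0
```

Request:
step_arm(
  increments=[
    {"fingers": 1,"tx": 0,"ty": -1,"tz": 0,"ax": 0,"ay": 0,"az": 0},
    {"fingers": 1,"tx": 0,"ty": -1,"tz": 0,"ax": 0,"ay": 0,"az": 0},
    {"fingers": 1,"tx": 0,"ty": -1,"tz": 0,"ax": 0,"ay": 0,"az": 0},
    {"fingers": 1,"tx": 0,"ty": -1,"tz": 0,"ax": 0,"ay": 0,"az": 0},
    {"fingers": 1,"tx": 0,"ty": -1,"tz": 0,"ax": 0,"ay": 0,"az": 0},
    {"fingers": 1,"tx": 0,"ty": -1,"tz": 0.6,"ax": 0,"ay": 0,"az": 0},
    {"fingers": 1,"tx": 0,"ty": -1,"tz": 0.6,"ax": 0,"ay": 0,"az": 0},
    {"fingers": 1,"tx": 0,"ty": -1,"tz": 0.6,"ax": 0,"ay": 0,"az": 0},
    {"fingers": 1,"tx": 0,"ty": -1,"tz": 0.6,"ax": 0,"ay": 0,"az": 0},
    {"fingers": 1,"tx": 0,"ty": -1,"tz": 0.6,"ax": 0,"ay": 0,"az": 0},
  ],
)

```text
time_s: 3.53
tool_pos: [0.3916, 0.0875, 0.1714]
tcp_rot: [-178.2, 0.0, -0.2]
force: [-0.9, -0.1, -0.3]
opening: 0.0856
grasp_force: 0.0
```

Request:
step_arm(
  increments=[
    {"fingers": 1,"tx": 0,"ty": -1,"tz": 0.5,"ax": 0,"ay": 0,"az": 0},
    {"fingers": 1,"tx": 0,"ty": -1,"tz": 0.5,"ax": 0,"ay": 0,"az": 0},
    {"fingers": 1,"tx": 0,"ty": -1,"tz": 0,"ax": 0,"ay": 0,"az": 0},
    {"fingers": 1,"tx": 0,"ty": -1,"tz": 0,"ax": 0,"ay": 0,"az": 0},
    {"fingers": 1,"tx": 0,"ty": -0.9,"tz": 0,"ax": 0,"ay": 0,"az": 0},
    {"fingers": 1,"tx": 0,"ty": 0,"tz": 0,"ax": 0,"ay": 0,"az": 0},
  ],
)

```text
time_s: 4.03
tool_pos: [0.3924, 0.1275, 0.1578]
tcp_rot: [-175.5, -0.1, 3.5]
force: [0.5, -0.1, -0.3]
opening: 0.0853
grasp_force: 0.0
```

```bash
python3 -c "
from h import *
go(.3995,.2245,.005,-2.75)
c=cam('scene'); save(c,'s2',(230,80,520,290),2.7)
print(proj(c,[.3995,.2245,.036]),proj(c,[.4213,.0801,.012]),proj(c,[.4303,-.0345,.014]), proj(c,[.6536,.233,.01]))"
```

```text
t 4.0 pos [0.3924 0.1275 0.1578] rot [-1.755e+02 -1.000e-01  3.500e+00] | turn [-0.74  0.03  1.05] then shift units [ 0.12 -4.86  7.64]
[355.70584764 140.14439176] [311.22317821 165.61375752] [272.71608591 179.10391098] [408.23565752 209.14353509]
```

View pics/s2.png

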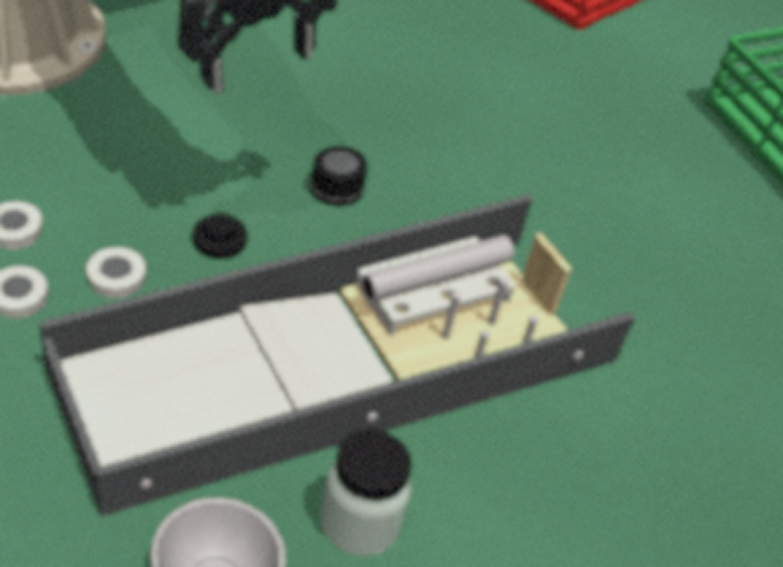

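The crop shows the body at (341,161) and the cap at (220,232), where I predicted them. The wrist's last joint has hit its range, so I'll take the half-turned tool (yaw 177).

Request:
step_arm(
  increments=[
    {"fingers": 1,"tx": 0,"ty": 0,"tz": 0,"ax": 0,"ay": 0,"az": -1},
    {"fingers": 1,"tx": 0,"ty": 0,"tz": 0,"ax": 0,"ay": 0,"az": -1},
    {"fingers": 1,"tx": 0,"ty": 0,"tz": 0,"ax": 0,"ay": 0,"az": -1},
    {"fingers": 1,"tx": 0,"ty": 0,"tz": 0,"ax": 0,"ay": 0,"az": -1},
    {"fingers": 1,"tx": 0,"ty": 0,"tz": 0,"ax": 0,"ay": 0,"az": -1},
    {"fingers": 1,"tx": 0,"ty": 0,"tz": 0,"ax": 0,"ay": 0,"az": -1},
    {"fingers": 1,"tx": 0,"ty": 0,"tz": 0,"ax": 0,"ay": 0,"az": -1},
    {"fingers": 1,"tx": 0,"ty": 0,"tz": 0,"ax": 0,"ay": 0,"az": -1},
    {"fingers": 1,"tx": 0,"ty": 0,"tz": 0,"ax": 0,"ay": 0,"az": -1},
    {"fingers": 1,"tx": 0,"ty": 0,"tz": 0,"ax": 0,"ay": 0,"az": -1},
  ],
)

```text
time_s: 4.92
tool_pos: [0.3921, 0.1263, 0.1574]
tcp_rot: [-177.8, -3.8, 63.6]
force: [-0.8, -0.1, -0.9]
opening: 0.0854
grasp_force: 0.0
```

Request:
step_arm(
  increments=[
    {"fingers": 1,"tx": 0,"ty": 0,"tz": 0,"ax": 0,"ay": 0,"az": -1},
    {"fingers": 1,"tx": 0,"ty": 0,"tz": 0,"ax": 0,"ay": 0,"az": -1},
    {"fingers": 1,"tx": 0,"ty": 0,"tz": 0,"ax": 0,"ay": 0,"az": -1},
    {"fingers": 1,"tx": 0,"ty": 0,"tz": 0,"ax": 0,"ay": 0,"az": -1},
    {"fingers": 1,"tx": 0,"ty": 0,"tz": 0,"ax": 0,"ay": 0,"az": -1},
    {"fingers": 1,"tx": 0,"ty": 0,"tz": 0,"ax": 0,"ay": 0,"az": -1},
    {"fingers": 1,"tx": 0,"ty": 0,"tz": 0,"ax": 0,"ay": 0,"az": -1},
    {"fingers": 1,"tx": 0,"ty": 0,"tz": 0,"ax": 0,"ay": 0,"az": -1},
    {"fingers": 1,"tx": 0,"ty": 0,"tz": 0,"ax": 0,"ay": 0,"az": -1},
    {"fingers": 1,"tx": 0,"ty": 0,"tz": 0,"ax": 0,"ay": 0,"az": -1},
  ],
)

```text
time_s: 5.75
tool_pos: [0.3921, 0.1263, 0.1574]
tcp_rot: [177.7, -3.8, 123.8]
force: [0.0, -0.3, 0.3]
opening: 0.0855
grasp_force: 0.0
```

Request:
step_arm(
  increments=[
    {"fingers": 1,"tx": 0,"ty": 0,"tz": 0,"ax": 0,"ay": 0,"az": -1},
    {"fingers": 1,"tx": 0,"ty": 0,"tz": 0,"ax": 0,"ay": 0,"az": -1},
    {"fingers": 1,"tx": 0,"ty": 0,"tz": 0,"ax": 0,"ay": 0,"az": -1},
    {"fingers": 1,"tx": 0,"ty": 0,"tz": 0,"ax": 0,"ay": 0,"az": -1},
    {"fingers": 1,"tx": 0,"ty": 0,"tz": 0,"ax": 0,"ay": 0,"az": -1},
    {"fingers": 1,"tx": 0,"ty": 0,"tz": 0,"ax": 0,"ay": 0,"az": -1},
    {"fingers": 1,"tx": 0,"ty": 0,"tz": 0,"ax": 0,"ay": 0,"az": -1},
    {"fingers": 1,"tx": 0,"ty": 0,"tz": 0,"ax": 0,"ay": 0,"az": -1},
    {"fingers": 1,"tx": 0,"ty": 0,"tz": 0,"ax": 0,"ay": 0,"az": -1},
    {"fingers": 1,"tx": 0,"ty": 0,"tz": 0,"ax": 0,"ay": 0,"az": 0},
  ],
)

```text
time_s: 6.58
tool_pos: [0.392, 0.1263, 0.1573]
tcp_rot: [175.6, -0.4, 177.6]
force: [0.3, -0.1, -0.8]
opening: 0.0854
grasp_force: 0.0
```

```bash
python3 -c "
from h import *
go(.3995,.2245,.06,177.25); print(arm.read_state()['joint_pos'].round(0))"; python3 m1.py | egrep 'carrier|disc'
```

```text
t 6.6 pos [0.392  0.1263 0.1573] rot [175.6  -0.4 177.6] | turn [ 0.73 -0.07  0.05] then shift units [-0.14  4.92  4.87]
[  3.   2. -28.  60.   4.   6.]
carrier yaw -92.7629945877111 [0.6156 0.2348] res mm [[-0.9, -0.1], [-0.9, 0.1], [-0.9, 0.1], [1.0, -0.3], [0.8, 0.2], [0.9, -0.0]]
disc [180.9 266.3] [35.3 77.8] [0.3964 0.232  0.02  ]
disc [231.9 261.2] [25.3 28.2] [0.4124 0.089  0.009 ]
```

Request:
step_arm(
  increments=[
    {"fingers": 1,"tx": 0,"ty": 0,"tz": 0,"ax": 0.73,"ay": -0.07,"az": 0.05},
    {"fingers": 1,"tx": -0.14,"ty": 0.98,"tz": 0,"ax": 0,"ay": 0,"az": 0},
    {"fingers": 1,"tx": 0,"ty": 0.98,"tz": 0,"ax": 0,"ay": 0,"az": 0},
    {"fingers": 1,"tx": 0,"ty": 0.98,"tz": 0.87,"ax": 0,"ay": 0,"az": 0},
    {"fingers": 1,"tx": 0,"ty": 0.98,"tz": 1,"ax": 0,"ay": 0,"az": 0},
    {"fingers": 1,"tx": 0,"ty": 1,"tz": 1,"ax": 0,"ay": 0,"az": 0},
    {"fingers": 1,"tx": 0,"ty": 0,"tz": 1,"ax": 0,"ay": 0,"az": 0},
    {"fingers": 1,"tx": 0,"ty": 0,"tz": 1,"ax": 0,"ay": 0,"az": 0},
    {"fingers": 1,"tx": 0,"ty": 0,"tz": 0,"ax": 0,"ay": 0,"az": 0},
  ],
)

```text
time_s: 7.38
tool_pos: [0.3966, 0.2241, 0.0564]
tcp_rot: [-179.9, -0.4, 177.0]
force: [-1.1, -0.2, -0.6]
opening: 0.0854
grasp_force: 0.0
```

```bash
python3 -c "
from h import *
go(.3995,.2245,.005,177.25)"
```

```text
t 7.4 pos [0.3966 0.2241 0.0564] rot [-179.9   -0.4  177. ] | turn [-0.02 -0.06 -0.04] then shift units [-0.14  0.03  2.57]
```

Request:
step_arm(
  increments=[
    {"fingers": 1,"tx": -0.14,"ty": 0.03,"tz": 0,"ax": -0.02,"ay": -0.06,"az": -0.04},
    {"fingers": 1,"tx": 0,"ty": 0,"tz": 1,"ax": 0,"ay": 0,"az": 0},
    {"fingers": 1,"tx": 0,"ty": 0,"tz": 1,"ax": 0,"ay": 0,"az": 0},
    {"fingers": 1,"tx": 0,"ty": 0,"tz": 0.57,"ax": 0,"ay": 0,"az": 0},
    {"fingers": 0,"tx": 0,"ty": 0,"tz": 0,"ax": 0,"ay": 0,"az": 0},
    {"fingers": 0,"tx": 0,"ty": 0,"tz": 0,"ax": 0,"ay": 0,"az": 0},
    {"fingers": 0,"tx": 0,"ty": 0,"tz": 0,"ax": 0,"ay": 0,"az": 0},
    {"fingers": 0,"tx": 0,"ty": 0,"tz": 0,"ax": 0,"ay": 0,"az": 0},
    {"fingers": 0,"tx": 0,"ty": 0,"tz": 0,"ax": 0,"ay": 0,"az": 0},
    {"fingers": 0,"tx": 0,"ty": 0,"tz": 0,"ax": 0,"ay": 0,"az": 0},
  ],
)

```text
time_s: 8.22
tool_pos: [0.4039, 0.2256, 0.01]
tcp_rot: [179.8, 0.5, 177.4]
force: [-1.1, -0.4, 7.5]
opening: 0.0543
grasp_force: 63.5
```

Request:
step_arm(
  increments=[
    {"fingers": 0,"tx": 0,"ty": 0,"tz": 0,"ax": 0,"ay": 0,"az": 0},
    {"fingers": 0,"tx": 0,"ty": 0,"tz": -1,"ax": 0,"ay": 0,"az": 0},
    {"fingers": 0,"tx": 0,"ty": 0,"tz": -1,"ax": 0,"ay": 0,"az": 0},
    {"fingers": 0,"tx": 0,"ty": 0,"tz": -1,"ax": 0,"ay": 0,"az": 0},
    {"fingers": 0,"tx": 0,"ty": 0,"tz": -1,"ax": 0,"ay": 0,"az": 0},
    {"fingers": 0,"tx": 0,"ty": 0,"tz": -1,"ax": 0,"ay": 0,"az": 0},
    {"fingers": 0,"tx": 0,"ty": 0,"tz": 0,"ax": 0,"ay": 0,"az": 0},
  ],
)

```text
time_s: 8.8
tool_pos: [0.4047, 0.2261, 0.1127]
tcp_rot: [179.7, 0.7, 177.4]
force: [-0.1, 0.5, -0.5]
opening: 0.0548
grasp_force: 63.5
```

```bash
python3 -c "
from h import *
go(.6536,.233,.105,177.25); print(arm.read_state()['grasp_force'])
c=cam('scene'); save(c,'s3',(260,60,520,255),3)
R=Ro.from_euler('z',-92.75,degrees=True).as_matrix()
for q in [(-.024,.062),(.024,.062),(-.024,.014),(.024,.014)]:
    p=R@[*q,0]+[.6156,.2349,0]; print([((proj(c,[p[0],p[1],z])-[260,60])*3).round(0).tolist() for z in(.01,.066)])
p=arm.read_state()['tool_pos']; print((proj(c,p+[0,0,-.005])-[260,60])*3, (proj(c,p+[0,0,.031])-[260,60])*3)
"
```

```text
t 8.8 pos [0.4047 0.2261 0.1127] rot [179.7   0.7 177.4] | turn [0.05 0.12 0.02] then shift units [-12.41   0.94   0.39]
63.508808612823486
[[486.0, 461.0], [503.0, 413.0]]
[[434.0, 477.0], [449.0, 430.0]]
[[455.0, 419.0], [470.0, 372.0]]
[[404.0, 434.0], [417.0, 387.0]]
[299.93178031 180.88474656] [304.98401999 146.57681268]
```

View pics/s3.png

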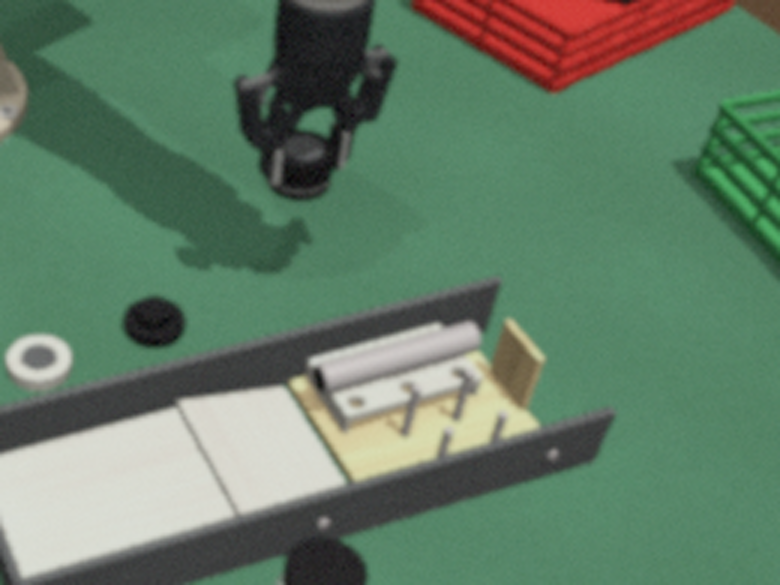

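The body is held: (302,182) in the crop, with pins at (405,435)–(503,416) agreeing with the prediction to about 1 mm. I'll measure where the body sits relative to the TCP from its lower outline.

```bash
cat > held.py <<'E'
from h import *
c=cam('scene'); im=c['color'].astype(int); p=arm.read_state()['tool_pos']
dark=((im.max(2)<75)&(im[:,:,1]-im[:,:,0]<14)).astype(np.uint8)
th=np.linspace(0,2*np.pi,200)
zb=p[2]-.010
circ=np.array([proj(c,[p[0]+.028*np.cos(t),p[1]+.028*np.sin(t),zb]) for t in th])
lo=circ[:,1].max(); 
for u in range(int(circ[:,0].min())-2,int(circ[:,0].max())+3):
    col=np.where(dark[int(lo)-30:int(lo)+8,u])[0]
    low=circ[np.abs(circ[:,0]-u)<.8]
    print(u, col.max()+int(lo)-30 if len(col) else None, low[:,1].max().round(1) if len(low) else None)
print(circ.min(0),circ.max(0))
v=int(circ[:,1].mean()); print([(x,dark[v-2,x]) for x in range(int(circ[:,0].min())-6,int(circ[:,0].max())+7) if 1][::1] and np.where(dark[v-1,int(circ[:,0].min())-6:int(circ[:,0].max())+7])[0]+int(circ[:,0].min())-6)
E
python3 held.py
```

```text
346 109 None
347 116 None
348 118 122.5
349 120 124.5
350 122 125.4
351 123 126.3
352 124 126.9
353 124 127.3
354 124 127.8
355 125 128.1
356 125 128.3
357 125 128.5
358 125 128.7
359 125 128.7
360 125 128.7
361 125 128.7
362 125 128.7
363 125 128.6
364 125 128.5
365 125 128.3
366 124 127.9
367 123 127.6
368 122 127.1
369 117 126.3
370 116 125.3
371 115 None
372 115 None
[348.67379329 115.71339693] [370.02757816 128.73827686]
[353 354 355 356 357 358 359 360 361 362 363 364 365 366 367 368]
```

Request:
step_arm(
  increments=[
    {"fingers": 0,"tx": 0,"ty": 0,"tz": 1,"ax": 0.05,"ay": 0.12,"az": 0.02},
    {"fingers": 0,"tx": 0,"ty": 0,"tz": 1,"ax": 0,"ay": 0,"az": 0},
    {"fingers": 0,"tx": 0,"ty": 0,"tz": 1,"ax": 0,"ay": 0,"az": 0},
    {"fingers": 0,"tx": 0,"ty": 0,"tz": 1,"ax": 0,"ay": 0,"az": 0},
    {"fingers": 0,"tx": 0,"ty": 0,"tz": 0.9,"ax": 0,"ay": 0,"az": 0},
    {"fingers": 0,"tx": 0,"ty": 0,"tz": 0,"ax": 0,"ay": 0,"az": 0},
  ],
)

```text
time_s: 9.4
tool_pos: [0.4001, 0.2244, 0.0075]
tcp_rot: [-179.8, -0.6, 177.3]
force: [-0.9, -0.1, -0.8]
opening: 0.0542
grasp_force: 71.4
```

```bash
python3 -c "
from h import *
go(.4047,.2261,.01,177.25); print(arm.read_state()['force'])"
```

```text
t 9.4 pos [0.4001 0.2244 0.0075] rot [-179.8   -0.6  177.3] | turn [-0.04 -0.1   0.  ] then shift units [-0.23  0.1  -0.12]
[-0.91249971 -0.08813231 -0.83031485]
```

Request:
step_arm(
  increments=[
    {"fingers": 0,"tx": 0,"ty": 0,"tz": 0.1,"ax": 0,"ay": 0,"az": 0},
    {"fingers": 0,"tx": 0,"ty": 0,"tz": 0,"ax": 0,"ay": 0,"az": 0},
  ],
)

```text
time_s: 9.57
tool_pos: [0.4003, 0.2245, 0.0071]
tcp_rot: [-179.8, -0.5, 177.3]
force: [-0.1, -0.3, -1.3]
opening: 0.0543
grasp_force: 71.5
```

Request:
step_arm(
  increments=[
    {"fingers": 0,"tx": 0,"ty": 0,"tz": 0.1,"ax": 0,"ay": 0,"az": 0},
    {"fingers": 0,"tx": 0,"ty": 0,"tz": 0,"ax": 0,"ay": 0,"az": 0},
  ],
)

```text
time_s: 9.73
tool_pos: [0.4007, 0.2247, 0.0066]
tcp_rot: [-179.8, -0.5, 177.3]
force: [-3.0, -1.7, 6.4]
opening: 0.0544
grasp_force: 72.1
```

Request:
step_arm(
  increments=[
    {"fingers": 0,"tx": 0,"ty": 0,"tz": -1,"ax": 0,"ay": 0,"az": 0},
    {"fingers": 0,"tx": 0,"ty": 0,"tz": -1,"ax": 0,"ay": 0,"az": 0},
    {"fingers": 0,"tx": 0,"ty": 0,"tz": -1,"ax": 0,"ay": 0,"az": 0},
    {"fingers": 0,"tx": 0,"ty": 0,"tz": -1,"ax": 0,"ay": 0,"az": 0},
    {"fingers": 0,"tx": 0,"ty": 0,"tz": -1,"ax": 0,"ay": 0,"az": 0},
    {"fingers": 0,"tx": 0,"ty": 0,"tz": 0,"ax": 0,"ay": 0,"az": 0},
  ],
)

```text
time_s: 10.23
tool_pos: [0.4044, 0.226, 0.1097]
tcp_rot: [-180.0, -0.1, 177.3]
force: [1.1, 0.5, -1.2]
opening: 0.0543
grasp_force: 71.4
```

Request:
step_arm(
  increments=[
    {"fingers": 0,"tx": 0,"ty": 0,"tz": 0,"ax": 0,"ay": 0,"az": 0},
    {"fingers": 0,"tx": 0,"ty": 0,"tz": 0,"ax": 0,"ay": 0,"az": 0},
    {"fingers": 0,"tx": 0,"ty": 0,"tz": 0,"ax": 0,"ay": 0,"az": 0},
  ],
)

```text
time_s: 10.48
tool_pos: [0.401, 0.2248, 0.1048]
tcp_rot: [-179.8, -0.6, 177.3]
force: [-0.0, -0.6, -1.0]
opening: 0.0543
grasp_force: 71.4
```

```bash
python3 -c "
from h import *
go(.6536,.233,.105,177.25); s=arm.read_state(); print(s['joint_pos'].round(1),s['dq'].round(1))"; sed -i 's/zb=.*/zb=p[2]-.0065/' held.py; python3 held.py | awk 'NR%3==0'
```

```text
t 10.5 pos [0.401  0.2248 0.1048] rot [-179.8   -0.6  177.3] | turn [-0.04 -0.09  0.  ] then shift units [-1.259e+01  1.020e+00 -1.000e-02]
[ 19.2  10.5 -25.8  54.3   0.   22. ] [-0.   0.3 -0.1  0.1 -0.   0. ]
348 121 123.9
351 124 126.6
354 125 128.0
357 126 128.6
360 126 128.7
363 125 128.5
366 123 127.7
369 117 125.6
[348.08708623 115.7106536 ] [369.40435775 128.71440125]
```

Request:
step_arm(
  increments=[
    {"fingers": 0,"tx": 0,"ty": 0,"tz": 0,"ax": -0.04,"ay": -0.09,"az": 0},
    {"fingers": 0,"tx": -1,"ty": 0.25,"tz": 0,"ax": 0,"ay": 0,"az": 0},
    {"fingers": 0,"tx": -1,"ty": 0.25,"tz": 0,"ax": 0,"ay": 0,"az": 0},
    {"fingers": 0,"tx": -1,"ty": 0.25,"tz": 0,"ax": 0,"ay": 0,"az": 0},
    {"fingers": 0,"tx": -1,"ty": 0.25,"tz": 0,"ax": 0,"ay": 0,"az": 0},
    {"fingers": 0,"tx": -1,"ty": 0,"tz": 0,"ax": 0,"ay": 0,"az": 0},
    {"fingers": 0,"tx": -1,"ty": 0,"tz": 0,"ax": 0,"ay": 0,"az": 0},
    {"fingers": 0,"tx": -1,"ty": 0,"tz": 0,"ax": 0,"ay": 0,"az": 0},
    {"fingers": 0,"tx": -1,"ty": 0,"tz": 0,"ax": 0,"ay": 0,"az": 0},
    {"fingers": 0,"tx": -1,"ty": 0,"tz": 0,"ax": 0,"ay": 0,"az": 0},
  ],
)

```text
time_s: 11.37
tool_pos: [0.5831, 0.2363, 0.1053]
tcp_rot: [179.9, 0.0, 177.3]
force: [0.4, -0.8, -0.2]
opening: 0.0543
grasp_force: 71.4
```

Request:
step_arm(
  increments=[
    {"fingers": 0,"tx": -1,"ty": 0,"tz": 0,"ax": 0,"ay": 0,"az": 0},
    {"fingers": 0,"tx": -1,"ty": 0,"tz": 0,"ax": 0,"ay": 0,"az": 0},
    {"fingers": 0,"tx": -1,"ty": 0,"tz": 0,"ax": 0,"ay": 0,"az": 0},
    {"fingers": 0,"tx": -0.5,"ty": 0,"tz": 0,"ax": 0,"ay": 0,"az": 0},
    {"fingers": 0,"tx": 0,"ty": 0,"tz": 0,"ax": 0,"ay": 0,"az": 0},
    {"fingers": 0,"tx": 0,"ty": 0,"tz": 0,"ax": 0,"ay": 0,"az": 0},
    {"fingers": 0,"tx": 0,"ty": 0,"tz": 0,"ax": 0,"ay": 0,"az": 0},
    {"fingers": 0,"tx": 0,"ty": 0,"tz": 0,"ax": 0,"ay": 0,"az": 0},
  ],
)

```text
time_s: 12.03
tool_pos: [0.6515, 0.2333, 0.1062]
tcp_rot: [179.9, 0.0, 177.3]
force: [-0.2, -0.1, -1.0]
opening: 0.0545
grasp_force: 71.4
```

```bash
python3 -c "
from h import *
go(.6536,.233,.08,177.25)
c=cam('scene'); save(c,'s4',(330,100,500,230),4.5)
p=arm.read_state()['tool_pos']; print((proj(c,p+[0,0,-.0065])-[330,100])*4.5)"
```

```text
t 12.0 pos [0.6515 0.2333 0.1062] rot [179.9   0.  177.3] | turn [0.01 0.   0.01] then shift units [-0.11 -0.01  1.31]
[387.09050588 371.53230614]
```

View pics/s4.png

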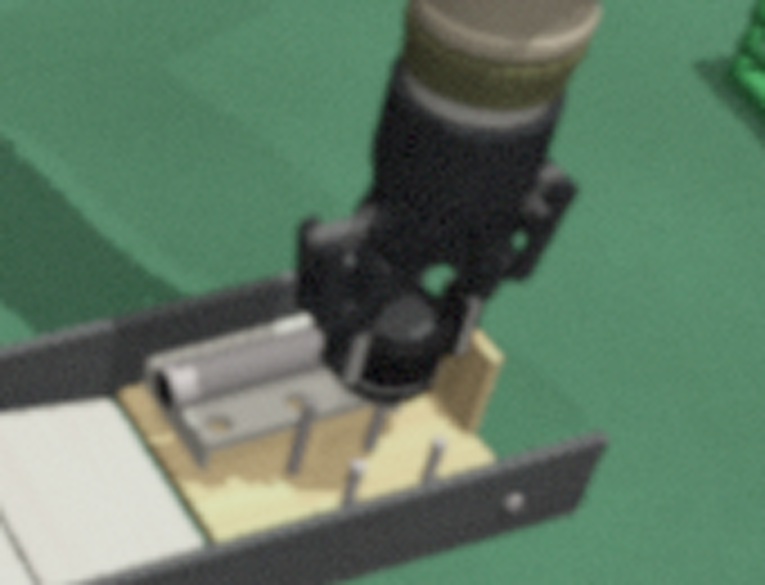

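The held body's underside centre is at (388,373), as predicted (387,371), and the pin tops surround the target at (307,405), (358,467) and (438,443). Lowering now.

Request:
step_arm(
  increments=[
    {"fingers": 0,"tx": -0.11,"ty": 0,"tz": 0.5,"ax": 0,"ay": 0,"az": 0},
    {"fingers": 0,"tx": 0,"ty": 0,"tz": 0.5,"ax": 0,"ay": 0,"az": 0},
    {"fingers": 0,"tx": 0,"ty": 0,"tz": 0,"ax": 0,"ay": 0,"az": 0},
    {"fingers": 0,"tx": 0,"ty": 0,"tz": 0.5,"ax": 0,"ay": 0,"az": 0},
    {"fingers": 0,"tx": 0,"ty": 0,"tz": 0.3,"ax": 0,"ay": 0,"az": 0},
    {"fingers": 0,"tx": 0,"ty": 0,"tz": 0.3,"ax": 0,"ay": 0,"az": 0},
    {"fingers": 0,"tx": 0,"ty": 0,"tz": 0.3,"ax": 0,"ay": 0,"az": 0},
    {"fingers": 0,"tx": 0,"ty": 0,"tz": 0,"ax": 0,"ay": 0,"az": 0},
  ],
)

```text
time_s: 12.75
tool_pos: [0.6551, 0.2334, 0.0571]
tcp_rot: [179.9, 0.1, 177.3]
force: [1.7, -0.0, -2.9]
opening: 0.054
grasp_force: 71.2
```

```bash
python3 -c "
from h import *
go(.6536,.233,.018,177.25)"
```

```text
t 12.8 pos [0.6551 0.2334 0.0571] rot [1.799e+02 1.000e-01 1.773e+02] | turn [0.02 0.02 0.  ] then shift units [ 0.07 -0.02  1.96]
```

Request:
step_arm(
  increments=[
    {"fingers": 0,"tx": 0,"ty": 0,"tz": 0.5,"ax": 0,"ay": 0,"az": 0},
    {"fingers": 0,"tx": 0,"ty": 0,"tz": 0.5,"ax": 0,"ay": 0,"az": 0},
    {"fingers": 0,"tx": 0,"ty": 0,"tz": 0.5,"ax": 0,"ay": 0,"az": 0},
    {"fingers": 0,"tx": 0,"ty": 0,"tz": 0.3,"ax": 0,"ay": 0,"az": 0},
    {"fingers": 0,"tx": 0,"ty": 0,"tz": 0.15,"ax": 0,"ay": 0,"az": 0},
    {"fingers": 0,"tx": 0,"ty": 0,"tz": 0,"ax": 0,"ay": 0,"az": 0},
    {"fingers": 0,"tx": 0,"ty": 0,"tz": 0,"ax": 0,"ay": 0,"az": 0},
    {"fingers": 0,"tx": 0,"ty": 0,"tz": 0,"ax": 0,"ay": 0,"az": 0},
  ],
)

```text
time_s: 13.42
tool_pos: [0.6545, 0.2329, 0.0191]
tcp_rot: [180.0, 0.0, 177.3]
force: [1.4, 1.0, -2.8]
opening: 0.0542
grasp_force: 71.1
```

Request:
step_arm(
  increments=[
    {"fingers": 0,"tx": 0,"ty": 0,"tz": 0.1,"ax": 0,"ay": 0,"az": 0},
    {"fingers": 0,"tx": 0,"ty": 0,"tz": 0,"ax": 0,"ay": 0,"az": 0},
    {"fingers": 0.85,"tx": 0,"ty": 0,"tz": 0,"ax": 0,"ay": 0,"az": 0},
    {"fingers": 0.85,"tx": 0,"ty": 0,"tz": 0,"ax": 0,"ay": 0,"az": 0},
    {"fingers": 0.85,"tx": 0,"ty": 0,"tz": 0,"ax": 0,"ay": 0,"az": 0},
    {"fingers": 0.85,"tx": 0,"ty": 0,"tz": -0.5,"ax": 0,"ay": 0,"az": 0},
    {"fingers": 0.85,"tx": 0,"ty": 0,"tz": -1,"ax": 0,"ay": 0,"az": 0},
    {"fingers": 0.85,"tx": 0,"ty": 0,"tz": -1,"ax": 0,"ay": 0,"az": 0},
    {"fingers": 0.85,"tx": 0,"ty": 0,"tz": -1,"ax": 0,"ay": 0,"az": 0},
    {"fingers": 0.85,"tx": 0,"ty": 0,"tz": -1,"ax": 0,"ay": 0,"az": 0},
  ],
)

```text
time_s: 14.25
tool_pos: [0.6549, 0.2331, 0.1095]
tcp_rot: [179.9, 0.1, 177.3]
force: [1.5, 0.6, 0.4]
opening: 0.0729
grasp_force: 0.0
```

Request:
step_arm(
  increments=[
    {"fingers": 0.85,"tx": 0,"ty": 0,"tz": -1,"ax": 0,"ay": 0,"az": 0},
    {"fingers": 1,"tx": 0,"ty": 0,"tz": -1,"ax": 0,"ay": 0,"az": 0},
    {"fingers": 1,"tx": 1,"ty": 1,"tz": 0,"ax": 0,"ay": 0,"az": 0},
    {"fingers": 1,"tx": 1,"ty": 1,"tz": 0,"ax": 0,"ay": 0,"az": 0},
    {"fingers": 1,"tx": 1,"ty": 0,"tz": 0,"ax": 0,"ay": 0,"az": 0},
    {"fingers": 1,"tx": 1,"ty": 0,"tz": 0,"ax": 0,"ay": 0,"az": 0},
    {"fingers": 1,"tx": 1,"ty": 0,"tz": 0,"ax": 0,"ay": 0,"az": 0},
    {"fingers": 1,"tx": 1,"ty": 0,"tz": 0,"ax": 0,"ay": 0,"az": 0},
    {"fingers": 1,"tx": 1,"ty": 0,"tz": 0,"ax": 0,"ay": 0,"az": 0},
    {"fingers": 1,"tx": 1,"ty": 0,"tz": 0,"ax": 0,"ay": 0,"az": 0},
  ],
)

```text
time_s: 15.08
tool_pos: [0.4959, 0.2807, 0.1484]
tcp_rot: [179.9, 0.2, 177.3]
force: [0.3, -0.2, 0.5]
opening: 0.0852
grasp_force: 0.0
```

```bash
python3 - <<'E'
from h import *
c=cam('top'); save(c,'t5',(140,150,320,285),4.3)
exec(open('m1.py').read().split('# discs')[0].replace("c=cam('top');","").split('\n',1)[1])
im=c['color']; hsv=cv2.cvtColor(im,cv2.COLOR_RGB2HSV)
print((proj(c,[.4213,.0801,.012])-[140,150])*4.3,(proj(c,[.4303,-.0345,.014])-[140,150])*4.3,(proj(c,[*(R@[0,.038]+t),.046])-[140,150])*4.3)
go(.4303,-.0345,.06,177.25)
E
```

```text
Traceback (most recent call last):
IndentationError: unexpected indent
```

View pics/t5.png

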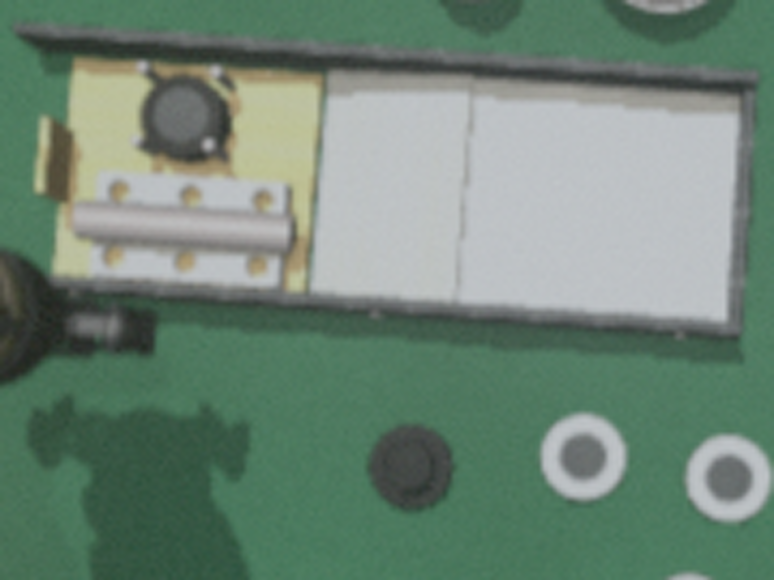

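The body sits at (184,112) between the four pin tops at (143,68), (217,72), (139,143) and (208,146). The spacer (583,457) and cap (411,467) haven't moved.

```bash
python3 -c "
from h import *
go(.4303,-.0345,.06,177.25)"
```

```text
t 15.1 pos [0.4917 0.2806 0.1482] rot [ 1.800e+02 -1.000e-01  1.774e+02] | turn [ 0.01 -0.01  0.02] then shift units [  2.31 -15.89   4.41]
```

Request:
step_arm(
  increments=[
    {"fingers": 1,"tx": 1,"ty": -1,"tz": 0,"ax": 0,"ay": 0,"az": 0},
    {"fingers": 1,"tx": 1,"ty": -1,"tz": 0,"ax": 0,"ay": 0,"az": 0},
    {"fingers": 1,"tx": 0.3,"ty": -1,"tz": 0,"ax": 0,"ay": 0,"az": 0},
    {"fingers": 1,"tx": 0,"ty": -1,"tz": 0,"ax": 0,"ay": 0,"az": 0},
    {"fingers": 1,"tx": 0,"ty": -1,"tz": 0,"ax": 0,"ay": 0,"az": 0},
    {"fingers": 1,"tx": 0,"ty": -1,"tz": 0,"ax": 0,"ay": 0,"az": 0},
    {"fingers": 1,"tx": 0,"ty": -1,"tz": 0,"ax": 0,"ay": 0,"az": 0},
    {"fingers": 1,"tx": 0,"ty": -1,"tz": 0,"ax": 0,"ay": 0,"az": 0},
    {"fingers": 1,"tx": 0,"ty": -1,"tz": 0.6,"ax": 0,"ay": 0,"az": 0},
    {"fingers": 1,"tx": 0,"ty": -1,"tz": 0.6,"ax": 0,"ay": 0,"az": 0},
  ],
)

```text
time_s: 15.97
tool_pos: [0.4425, 0.0821, 0.1244]
tcp_rot: [179.9, 0.3, 177.3]
force: [0.4, -0.9, -0.5]
opening: 0.0853
grasp_force: 0.0
```

Request:
step_arm(
  increments=[
    {"fingers": 1,"tx": 0,"ty": -1,"tz": 0.6,"ax": 0,"ay": 0,"az": 0},
    {"fingers": 1,"tx": 0,"ty": -1,"tz": 0.6,"ax": 0,"ay": 0,"az": 0},
    {"fingers": 1,"tx": 0,"ty": -1,"tz": 0.6,"ax": 0,"ay": 0,"az": 0},
    {"fingers": 1,"tx": 0,"ty": -1,"tz": 0.6,"ax": 0,"ay": 0,"az": 0},
    {"fingers": 1,"tx": 0,"ty": -1,"tz": 0.6,"ax": 0,"ay": 0,"az": 0},
    {"fingers": 1,"tx": 0,"ty": -0.9,"tz": 0.2,"ax": 0,"ay": 0,"az": 0},
    {"fingers": 1,"tx": 0,"ty": 0,"tz": 0,"ax": 0,"ay": 0,"az": 0},
    {"fingers": 1,"tx": 0,"ty": 0,"tz": 0,"ax": 0,"ay": 0,"az": 0},
    {"fingers": 1,"tx": 0,"ty": 0,"tz": 0,"ax": 0,"ay": 0,"az": 0},
  ],
)

```text
time_s: 16.72
tool_pos: [0.4364, -0.0346, 0.0596]
tcp_rot: [179.9, 0.2, 177.3]
force: [0.2, 0.5, -0.1]
opening: 0.0852
grasp_force: 0.0
```

```bash
python3 -c "
from h import *
go(.4303,-.0345,-.002,177.25)"
```

```text
t 16.7 pos [ 0.4364 -0.0346  0.0596] rot [179.9   0.2 177.3] | turn [0.01 0.03 0.  ] then shift units [ 0.31 -0.01  3.08]
```

Request:
step_arm(
  increments=[
    {"fingers": 1,"tx": 0.31,"ty": 0,"tz": 0.7,"ax": 0.01,"ay": 0.03,"az": 0},
    {"fingers": 1,"tx": 0,"ty": 0,"tz": 0.7,"ax": 0,"ay": 0,"az": 0},
    {"fingers": 1,"tx": 0,"ty": 0,"tz": 0.6,"ax": 0,"ay": 0,"az": 0},
    {"fingers": 1,"tx": 0,"ty": 0,"tz": 0.5,"ax": 0,"ay": 0,"az": 0},
    {"fingers": 1,"tx": 0,"ty": 0,"tz": 0.3,"ax": 0,"ay": 0,"az": 0},
    {"fingers": 1,"tx": 0,"ty": 0,"tz": 0.2,"ax": 0,"ay": 0,"az": 0},
    {"fingers": 1,"tx": 0,"ty": 0,"tz": 0,"ax": 0,"ay": 0,"az": 0},
    {"fingers": 1,"tx": 0,"ty": 0,"tz": 0,"ax": 0,"ay": 0,"az": 0},
  ],
)

```text
time_s: 17.38
tool_pos: [0.43, -0.0341, -0.0008]
tcp_rot: [180.0, -0.1, 177.3]
force: [0.0, 0.9, -0.6]
opening: 0.0855
grasp_force: 0.0
```

```bash
python3 -c "
from h import *
go(.4303,-.0345,-.001,177.25)"
```

```text
t 17.4 pos [ 0.43   -0.0341 -0.0008] rot [ 1.800e+02 -1.000e-01  1.773e+02] | turn [ 0.   -0.01  0.01] then shift units [-0.01 -0.02  0.01]
```

Request:
step_arm(
  increments=[
    {"fingers": 0,"tx": 0,"ty": 0,"tz": 0,"ax": 0,"ay": 0,"az": 0},
    {"fingers": 0,"tx": 0,"ty": 0,"tz": 0,"ax": 0,"ay": 0,"az": 0},
    {"fingers": 0,"tx": 0,"ty": 0,"tz": 0,"ax": 0,"ay": 0,"az": 0},
    {"fingers": 0,"tx": 0,"ty": 0,"tz": 0,"ax": 0,"ay": 0,"az": 0},
    {"fingers": 0,"tx": 0,"ty": 0,"tz": 0,"ax": 0,"ay": 0,"az": 0},
    {"fingers": 0,"tx": 0,"ty": 0,"tz": 0,"ax": 0,"ay": 0,"az": 0},
    {"fingers": 0,"tx": 0,"ty": 0,"tz": 0,"ax": 0,"ay": 0,"az": 0},
  ],
)

```text
time_s: 17.97
tool_pos: [0.4303, -0.0345, -0.0001]
tcp_rot: [180.0, 0.0, 177.3]
force: [-2.3, 0.8, 9.2]
opening: 0.0535
grasp_force: 61.0
```

Request:
step_arm(
  increments=[
    {"fingers": 0,"tx": 0,"ty": 0,"tz": -0.5,"ax": 0,"ay": 0,"az": 0},
    {"fingers": 0,"tx": 0,"ty": 0,"tz": -1,"ax": 0,"ay": 0,"az": 0},
    {"fingers": 0,"tx": 0,"ty": 0,"tz": -1,"ax": 0,"ay": 0,"az": 0},
    {"fingers": 0,"tx": 0,"ty": 0,"tz": -1,"ax": 0,"ay": 0,"az": 0},
    {"fingers": 0,"tx": 0,"ty": 0,"tz": -1,"ax": 0,"ay": 0,"az": 0},
    {"fingers": 0,"tx": 0,"ty": 0,"tz": -1,"ax": 0,"ay": 0,"az": 0},
    {"fingers": 0,"tx": 0,"ty": 0,"tz": -0.5,"ax": 0,"ay": 0,"az": 0},
    {"fingers": 0,"tx": 0,"ty": 0,"tz": 0,"ax": 0,"ay": 0,"az": 0},
    {"fingers": 0,"tx": 0,"ty": 0,"tz": 0,"ax": 0,"ay": 0,"az": 0},
    {"fingers": 0,"tx": 0,"ty": 0,"tz": 0,"ax": 0,"ay": 0,"az": 0},
  ],
)

```text
time_s: 18.8
tool_pos: [0.4293, -0.0343, 0.1181]
tcp_rot: [180.0, -0.1, 177.3]
force: [0.6, -0.0, -1.1]
opening: 0.0536
grasp_force: 63.1
```

```bash
python3 -c "
from h import *
go(.6536,.233,.12,177.25)
c=cam('scene'); save(c,'s6',(190,60,420,230),3.4)
p=arm.read_state()['tool_pos']; print((proj(c,p+[0,0,-.000])-[190,60])*3.4)"
```

```text
t 18.8 pos [ 0.4293 -0.0343  0.1181] rot [ 1.800e+02 -1.000e-01  1.773e+02] | turn [ 0.   -0.02  0.  ] then shift units [-10.56  13.89  -0.1 ]
[275.88489002 300.04416627]
```

View pics/s6.png

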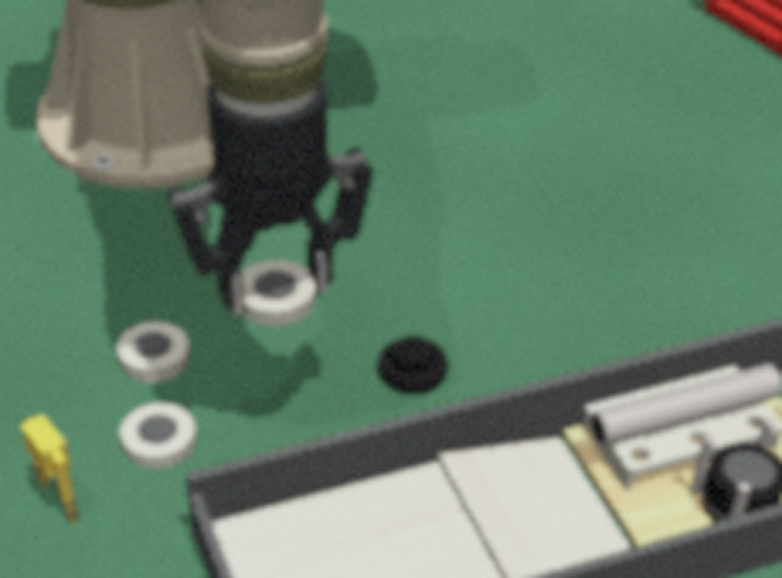

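The spacer is held level at (276,292) and the two look-alikes were left at (153,350) and (158,432).

Request:
step_arm(
  increments=[
    {"fingers": 0,"tx": -0.75,"ty": 1,"tz": 0,"ax": 0,"ay": 0,"az": 0},
    {"fingers": 0,"tx": -0.75,"ty": 1,"tz": 0,"ax": 0,"ay": 0,"az": 0},
    {"fingers": 0,"tx": -0.75,"ty": 1,"tz": 0,"ax": 0,"ay": 0,"az": 0},
    {"fingers": 0,"tx": -0.75,"ty": 1,"tz": 0,"ax": 0,"ay": 0,"az": 0},
    {"fingers": 0,"tx": -0.75,"ty": 1,"tz": 0,"ax": 0,"ay": 0,"az": 0},
    {"fingers": 0,"tx": -0.75,"ty": 1,"tz": 0,"ax": 0,"ay": 0,"az": 0},
    {"fingers": 0,"tx": -0.75,"ty": 1,"tz": 0,"ax": 0,"ay": 0,"az": 0},
    {"fingers": 0,"tx": -0.75,"ty": 1,"tz": 0,"ax": 0,"ay": 0,"az": 0},
    {"fingers": 0,"tx": -0.75,"ty": 1,"tz": 0,"ax": 0,"ay": 0,"az": 0},
    {"fingers": 0,"tx": -0.75,"ty": 1,"tz": 0,"ax": 0,"ay": 0,"az": 0},
  ],
)

```text
time_s: 19.68
tool_pos: [0.589, 0.1591, 0.1169]
tcp_rot: [-180.0, -0.2, 177.3]
force: [0.2, -1.2, -1.3]
opening: 0.053
grasp_force: 63.2
```

Request:
step_arm(
  increments=[
    {"fingers": 0,"tx": -0.75,"ty": 1,"tz": 0,"ax": 0,"ay": 0,"az": 0},
    {"fingers": 0,"tx": -0.75,"ty": 1,"tz": 0,"ax": 0,"ay": 0,"az": 0},
    {"fingers": 0,"tx": -0.75,"ty": 1,"tz": 0,"ax": 0,"ay": 0,"az": 0},
    {"fingers": 0,"tx": -0.8,"ty": 0.9,"tz": 0,"ax": 0,"ay": 0,"az": 0},
    {"fingers": 0,"tx": 0,"ty": 0,"tz": 0,"ax": 0,"ay": 0,"az": 0},
    {"fingers": 0,"tx": 0,"ty": 0,"tz": 0,"ax": 0,"ay": 0,"az": 0},
    {"fingers": 0,"tx": 0,"ty": 0,"tz": 0,"ax": 0,"ay": 0,"az": 0},
    {"fingers": 0,"tx": 0,"ty": 0,"tz": 0,"ax": 0,"ay": 0,"az": 0},
  ],
)

```text
time_s: 20.35
tool_pos: [0.6528, 0.2324, 0.1178]
tcp_rot: [-180.0, -0.2, 177.2]
force: [-0.3, -0.4, 0.1]
opening: 0.0537
grasp_force: 63.3
```

```bash
python3 -c "
from h import *
go(.654,.233,.056,177.25)"
```

```text
t 20.4 pos [0.6528 0.2324 0.1178] rot [-180.    -0.2  177.2] | turn [-0.01 -0.03 -0.  ] then shift units [-0.06  0.04  3.09]
```

Request:
step_arm(
  increments=[
    {"fingers": 0,"tx": -0.06,"ty": 0.04,"tz": 0.6,"ax": -0.01,"ay": -0.03,"az": 0},
    {"fingers": 0,"tx": 0,"ty": 0,"tz": 0.6,"ax": 0,"ay": 0,"az": 0},
    {"fingers": 0,"tx": 0,"ty": 0,"tz": 0.6,"ax": 0,"ay": 0,"az": 0},
    {"fingers": 0,"tx": 0,"ty": 0,"tz": 0.5,"ax": 0,"ay": 0,"az": 0},
    {"fingers": 0,"tx": 0,"ty": 0,"tz": 0.4,"ax": 0,"ay": 0,"az": 0},
    {"fingers": 0,"tx": 0,"ty": 0,"tz": 0.4,"ax": 0,"ay": 0,"az": 0},
    {"fingers": 0,"tx": 0,"ty": 0,"tz": 0,"ax": 0,"ay": 0,"az": 0},
    {"fingers": 0,"tx": 0,"ty": 0,"tz": 0,"ax": 0,"ay": 0,"az": 0},
  ],
)

```text
time_s: 21.02
tool_pos: [0.6548, 0.2338, 0.056]
tcp_rot: [179.9, 0.0, 177.3]
force: [-0.3, -1.2, -1.5]
opening: 0.0535
grasp_force: 63.3
```

Request:
step_arm(
  increments=[
    {"fingers": 0,"tx": 0,"ty": 0,"tz": 0.2,"ax": 0,"ay": 0,"az": 0},
    {"fingers": 0,"tx": 0,"ty": 0,"tz": 0.15,"ax": 0,"ay": 0,"az": 0},
    {"fingers": 0,"tx": 0,"ty": 0,"tz": 0,"ax": 0,"ay": 0,"az": 0},
    {"fingers": 0,"tx": 0,"ty": 0,"tz": 0,"ax": 0,"ay": 0,"az": 0},
  ],
)

```text
time_s: 21.35
tool_pos: [0.6551, 0.2337, 0.0494]
tcp_rot: [180.0, 0.1, 177.3]
force: [-1.4, -2.2, -1.8]
opening: 0.0536
grasp_force: 63.5
```

Request:
step_arm(
  increments=[
    {"fingers": 0,"tx": 0,"ty": 0,"tz": 0.12,"ax": 0,"ay": 0,"az": 0},
    {"fingers": 0,"tx": 0,"ty": 0,"tz": 0,"ax": 0,"ay": 0,"az": 0},
    {"fingers": 0,"tx": 0,"ty": 0,"tz": 0,"ax": 0,"ay": 0,"az": 0},
  ],
)

```text
time_s: 21.6
tool_pos: [0.6551, 0.2338, 0.0471]
tcp_rot: [180.0, 0.1, 177.3]
force: [-2.1, -3.3, -0.5]
opening: 0.0535
grasp_force: 63.6
```

Request:
step_arm(
  increments=[
    {"fingers": 0.85,"tx": 0,"ty": 0,"tz": 0,"ax": 0,"ay": 0,"az": 0},
    {"fingers": 0.85,"tx": 0,"ty": 0,"tz": 0,"ax": 0,"ay": 0,"az": 0},
    {"fingers": 0.85,"tx": 0,"ty": 0,"tz": 0,"ax": 0,"ay": 0,"az": 0},
    {"fingers": 0.85,"tx": 0,"ty": 0,"tz": -0.5,"ax": 0,"ay": 0,"az": 0},
    {"fingers": 0.85,"tx": 0,"ty": 0,"tz": -1,"ax": 0,"ay": 0,"az": 0},
    {"fingers": 0.85,"tx": 0,"ty": 0,"tz": -1,"ax": 0,"ay": 0,"az": 0},
    {"fingers": 0.85,"tx": 0,"ty": 0,"tz": -1,"ax": 0,"ay": 0,"az": 0},
    {"fingers": 0.85,"tx": 1,"ty": 0,"tz": 0,"ax": 0,"ay": 0,"az": 0},
    {"fingers": 0.85,"tx": 1,"ty": 0,"tz": 0,"ax": 0,"ay": 0,"az": 0},
    {"fingers": 0.85,"tx": 1,"ty": 0,"tz": 0,"ax": 0,"ay": 0,"az": 0},
  ],
)

```text
time_s: 22.43
tool_pos: [0.5956, 0.2372, 0.1187]
tcp_rot: [179.9, 0.3, 177.3]
force: [-0.8, 0.4, -0.7]
opening: 0.0726
grasp_force: 0.0
```

Request:
step_arm(
  increments=[
    {"fingers": 0.7,"tx": 1,"ty": -0.5,"tz": 0,"ax": 0,"ay": 0,"az": 0},
    {"fingers": 0.7,"tx": 1,"ty": -0.5,"tz": 0,"ax": 0,"ay": 0,"az": 0},
    {"fingers": 0.7,"tx": 1,"ty": 0,"tz": 0,"ax": 0,"ay": 0,"az": 0},
    {"fingers": 0.7,"tx": 1,"ty": 0,"tz": 0,"ax": 0,"ay": 0,"az": 0},
    {"fingers": 0.7,"tx": 1,"ty": 0,"tz": 0,"ax": 0,"ay": 0,"az": 0},
    {"fingers": 0.7,"tx": 0,"ty": 0,"tz": 0,"ax": 0,"ay": 0,"az": 0},
    {"fingers": 0.7,"tx": 0,"ty": 0,"tz": 0,"ax": 0,"ay": 0,"az": 0},
  ],
)

```text
time_s: 23.02
tool_pos: [0.4942, 0.222, 0.1181]
tcp_rot: [179.9, 0.2, 177.3]
force: [-0.0, -1.0, -0.1]
opening: 0.0596
grasp_force: 0.0
```

```bash
python3 - <<'E'
from h import *
c=cam('top'); s=cam('scene')
a=c['color'][150:285,140:320,::-1]; b=s['color'][130:250,340:500,::-1]
a=cv2.resize(a,(520,390),interpolation=2); b=cv2.resize(b,(520,390),interpolation=2)[:, :]
cv2.imwrite('pics/b7.png',cv2.resize(np.vstack([a,b]),(400,600)))
go(.4213,.0801,.06,177.25)
E
```

```text
t 23.1 pos [0.4957 0.222  0.1179] rot [179.9   0.3 177.3] | turn [0.02 0.04 0.  ] then shift units [ 3.38 -7.26  2.89]
```

View pics/b7.png

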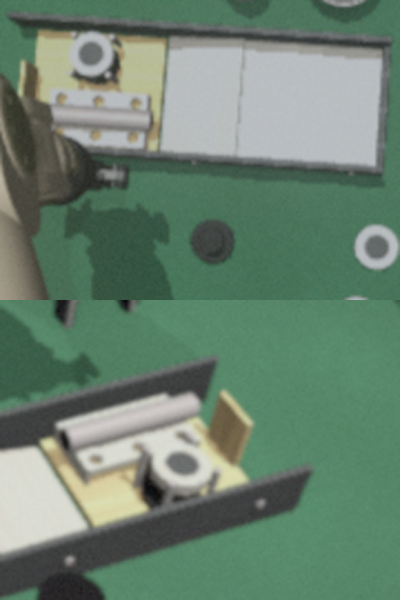

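The spacer lies flat on the body: (92,54) in the top half and (182,465) in the scene half. The cap is unmoved at (212,241).

Request:
step_arm(
  increments=[
    {"fingers": 0.7,"tx": 0.5,"ty": -1,"tz": 0,"ax": 0.02,"ay": 0.04,"az": 0},
    {"fingers": 0.7,"tx": 0.5,"ty": -1,"tz": 0,"ax": 0,"ay": 0,"az": 0},
    {"fingers": 0.7,"tx": 0.5,"ty": -1,"tz": 0.3,"ax": 0,"ay": 0,"az": 0},
    {"fingers": 0.7,"tx": 0.5,"ty": -1,"tz": 0.4,"ax": 0,"ay": 0,"az": 0},
    {"fingers": 0.7,"tx": 0.5,"ty": -1,"tz": 0.5,"ax": 0,"ay": 0,"az": 0},
    {"fingers": 0.7,"tx": 0.5,"ty": -1,"tz": 0.5,"ax": 0,"ay": 0,"az": 0},
    {"fingers": 0.7,"tx": 0.4,"ty": -1,"tz": 0.5,"ax": 0,"ay": 0,"az": 0},
    {"fingers": 0.7,"tx": 0,"ty": -0.26,"tz": 0.5,"ax": 0,"ay": 0,"az": 0},
    {"fingers": 0.7,"tx": 0,"ty": 0,"tz": 0,"ax": 0,"ay": 0,"az": 0},
    {"fingers": 0.7,"tx": 0,"ty": 0,"tz": 0,"ax": 0,"ay": 0,"az": 0},
  ],
)

```text
time_s: 23.95
tool_pos: [0.4203, 0.0794, 0.0632]
tcp_rot: [-180.0, -0.1, 177.2]
force: [0.1, 0.6, 0.1]
opening: 0.0598
grasp_force: 0.0
```

Request:
step_arm(
  increments=[
    {"fingers": 0.7,"tx": 0,"ty": 0,"tz": 0,"ax": 0,"ay": 0,"az": 0},
    {"fingers": 0.7,"tx": 0,"ty": 0,"tz": 0,"ax": 0,"ay": 0,"az": 0},
  ],
)

```text
time_s: 24.12
tool_pos: [0.4208, 0.0802, 0.0638]
tcp_rot: [-180.0, -0.0, 177.3]
force: [-0.2, 1.1, -0.8]
opening: 0.0598
grasp_force: 0.0
```

```bash
python3 -c "
from h import *
go(.4213,.0801,.015,177.25)"
```

```text
t 24.1 pos [0.4208 0.0802 0.0638] rot [-180.    -0.   177.3] | turn [-0.01 -0.01  0.01] then shift units [-0.03 -0.    2.44]
```

Request:
step_arm(
  increments=[
    {"fingers": 0.7,"tx": -0.03,"ty": 0,"tz": 0.6,"ax": 0,"ay": 0,"az": 0},
    {"fingers": 0.7,"tx": 0,"ty": 0,"tz": 0.6,"ax": 0,"ay": 0,"az": 0},
    {"fingers": 0.7,"tx": 0,"ty": 0,"tz": 0.6,"ax": 0,"ay": 0,"az": 0},
    {"fingers": 0.7,"tx": 0,"ty": 0,"tz": 0.4,"ax": 0,"ay": 0,"az": 0},
    {"fingers": 0.7,"tx": 0,"ty": 0,"tz": 0.24,"ax": 0,"ay": 0,"az": 0},
    {"fingers": 0.7,"tx": 0,"ty": 0,"tz": 0,"ax": 0,"ay": 0,"az": 0},
    {"fingers": 0.7,"tx": 0,"ty": 0,"tz": 0,"ax": 0,"ay": 0,"az": 0},
  ],
)

```text
time_s: 24.7
tool_pos: [0.42, 0.0799, 0.0144]
tcp_rot: [-180.0, -0.1, 177.3]
force: [0.2, -0.7, 0.8]
opening: 0.06
grasp_force: 0.0
```

Request:
step_arm(
  increments=[
    {"fingers": 0,"tx": 0,"ty": 0,"tz": 0,"ax": 0,"ay": 0,"az": 0},
    {"fingers": 0,"tx": 0,"ty": 0,"tz": 0,"ax": 0,"ay": 0,"az": 0},
    {"fingers": 0,"tx": 0,"ty": 0,"tz": 0,"ax": 0,"ay": 0,"az": 0},
    {"fingers": 0,"tx": 0,"ty": 0,"tz": 0,"ax": 0,"ay": 0,"az": 0},
    {"fingers": 0,"tx": 0,"ty": 0,"tz": 0,"ax": 0,"ay": 0,"az": 0},
    {"fingers": 0,"tx": 0,"ty": 0,"tz": 0,"ax": 0,"ay": 0,"az": 0},
  ],
)

```text
time_s: 25.2
tool_pos: [0.4205, 0.0797, 0.0153]
tcp_rot: [-180.0, -0.0, 177.3]
force: [-1.2, 0.2, 5.8]
opening: 0.0292
grasp_force: 58.7
```

Request:
step_arm(
  increments=[
    {"fingers": 0,"tx": 0,"ty": 0,"tz": -0.5,"ax": 0,"ay": 0,"az": 0},
    {"fingers": 0,"tx": 0,"ty": 0,"tz": -1,"ax": 0,"ay": 0,"az": 0},
    {"fingers": 0,"tx": 0,"ty": 0,"tz": -1,"ax": 0,"ay": 0,"az": 0},
    {"fingers": 0,"tx": 0,"ty": 0,"tz": -1,"ax": 0,"ay": 0,"az": 0},
    {"fingers": 0,"tx": 0,"ty": 0,"tz": -1,"ax": 0,"ay": 0,"az": 0},
    {"fingers": 0,"tx": 0,"ty": 0,"tz": -0.8,"ax": 0,"ay": 0,"az": 0},
    {"fingers": 0,"tx": 0,"ty": 0,"tz": 0,"ax": 0,"ay": 0,"az": 0},
    {"fingers": 0,"tx": 0,"ty": 0,"tz": 0,"ax": 0,"ay": 0,"az": 0},
    {"fingers": 0,"tx": 0,"ty": 0,"tz": 0,"ax": 0,"ay": 0,"az": 0},
  ],
)

```text
time_s: 25.95
tool_pos: [0.4197, 0.0797, 0.1197]
tcp_rot: [-179.9, -0.2, 177.3]
force: [-0.7, -0.2, -0.8]
opening: 0.0287
grasp_force: 59.2
```

```bash
python3 -c "
from h import *
go(.654,.233,.12,177.25)
c=cam('scene'); save(c,'s8',(240,60,420,230),3.4)
p=arm.read_state()['tool_pos']; print((proj(c,p+[0,0,-.003])-[240,60])*3.4)"
```

```text
t 25.9 pos [0.4197 0.0797 0.1197] rot [-179.9   -0.2  177.3] | turn [-0.01 -0.03  0.  ] then shift units [-11.34   8.22  -0.02]
[245.32384293 253.43986859]
```

View pics/s8.png

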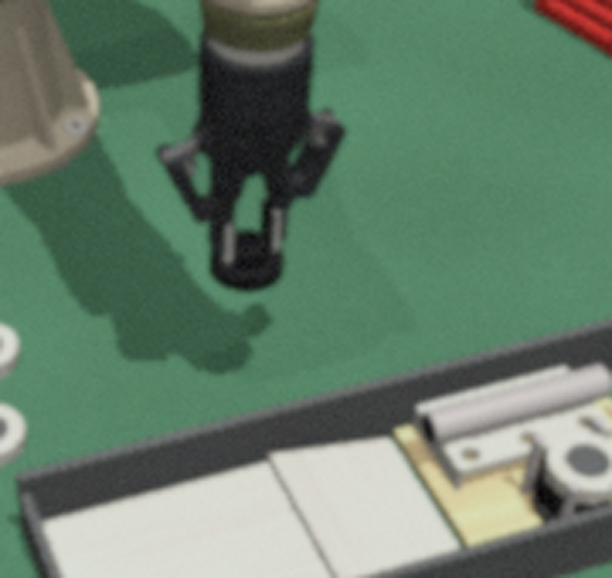

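The cap is gripped level by its knob at (246,265).

Request:
step_arm(
  increments=[
    {"fingers": 0,"tx": -1,"ty": 0.75,"tz": 0,"ax": -0.01,"ay": -0.03,"az": 0},
    {"fingers": 0,"tx": -1,"ty": 0.75,"tz": 0,"ax": 0,"ay": 0,"az": 0},
    {"fingers": 0,"tx": -1,"ty": 0.75,"tz": 0,"ax": 0,"ay": 0,"az": 0},
    {"fingers": 0,"tx": -1,"ty": 0.75,"tz": 0,"ax": 0,"ay": 0,"az": 0},
    {"fingers": 0,"tx": -1,"ty": 0.75,"tz": 0,"ax": 0,"ay": 0,"az": 0},
    {"fingers": 0,"tx": -1,"ty": 0.75,"tz": 0,"ax": 0,"ay": 0,"az": 0},
    {"fingers": 0,"tx": -1,"ty": 0.75,"tz": 0,"ax": 0,"ay": 0,"az": 0},
    {"fingers": 0,"tx": -1,"ty": 0.75,"tz": 0,"ax": 0,"ay": 0,"az": 0},
    {"fingers": 0,"tx": -1,"ty": 0.75,"tz": 0,"ax": 0,"ay": 0,"az": 0},
    {"fingers": 0,"tx": -1,"ty": 0.75,"tz": 0,"ax": 0,"ay": 0,"az": 0},
  ],
)

```text
time_s: 26.83
tool_pos: [0.627, 0.2206, 0.1182]
tcp_rot: [-180.0, -0.1, 177.3]
force: [0.7, -0.6, 0.2]
opening: 0.0289
grasp_force: 59.3
```

Request:
step_arm(
  increments=[
    {"fingers": 0,"tx": -1,"ty": 0.7,"tz": 0,"ax": 0,"ay": 0,"az": 0},
    {"fingers": 0,"tx": -0.36,"ty": 0,"tz": 0,"ax": 0,"ay": 0,"az": 0},
    {"fingers": 0,"tx": 0,"ty": 0,"tz": 0,"ax": 0,"ay": 0,"az": 0},
    {"fingers": 0,"tx": 0,"ty": 0,"tz": 0,"ax": 0,"ay": 0,"az": 0},
    {"fingers": 0,"tx": 0,"ty": 0,"tz": 0,"ax": 0,"ay": 0,"az": 0},
    {"fingers": 0,"tx": 0,"ty": 0,"tz": 0,"ax": 0,"ay": 0,"az": 0},
  ],
)

```text
time_s: 27.33
tool_pos: [0.6537, 0.2321, 0.1202]
tcp_rot: [-180.0, -0.0, 177.2]
force: [-0.5, 1.0, 0.1]
opening: 0.0291
grasp_force: 59.3
```

```bash
python3 -c "
from h import *
go(.654,.233,.078,177.25)"
```

```text
t 27.3 pos [0.6537 0.2321 0.1202] rot [-180.    -0.   177.2] | turn [-0. -0. -0.] then shift units [-0.01  0.05  2.11]
```

Request:
step_arm(
  increments=[
    {"fingers": 0,"tx": 0,"ty": 0.05,"tz": 0.6,"ax": 0,"ay": 0,"az": 0},
    {"fingers": 0,"tx": 0,"ty": 0,"tz": 0.6,"ax": 0,"ay": 0,"az": 0},
    {"fingers": 0,"tx": 0,"ty": 0,"tz": 0.4,"ax": 0,"ay": 0,"az": 0},
    {"fingers": 0,"tx": 0,"ty": 0,"tz": 0.4,"ax": 0,"ay": 0,"az": 0},
    {"fingers": 0,"tx": 0,"ty": 0,"tz": 0.15,"ax": 0,"ay": 0,"az": 0},
    {"fingers": 0,"tx": 0,"ty": 0,"tz": 0,"ax": 0,"ay": 0,"az": 0},
    {"fingers": 0,"tx": 0,"ty": 0,"tz": 0,"ax": 0,"ay": 0,"az": 0},
  ],
)

```text
time_s: 27.92
tool_pos: [0.6541, 0.2334, 0.0769]
tcp_rot: [-180.0, -0.1, 177.3]
force: [-1.4, -1.8, -3.0]
opening: 0.029
grasp_force: 59.3
```

Request:
step_arm(
  increments=[
    {"fingers": 0,"tx": 0,"ty": 0,"tz": 0.1,"ax": 0,"ay": 0,"az": 0},
    {"fingers": 0,"tx": 0,"ty": 0,"tz": 0,"ax": 0,"ay": 0,"az": 0},
    {"fingers": 0,"tx": 0,"ty": 0,"tz": 0,"ax": 0,"ay": 0,"az": 0},
  ],
)

```text
time_s: 28.17
tool_pos: [0.6543, 0.2332, 0.0756]
tcp_rot: [-180.0, -0.0, 177.3]
force: [-4.3, -4.3, 0.1]
opening: 0.0286
grasp_force: 59.6
```

Request:
step_arm(
  increments=[
    {"fingers": 0.6,"tx": 0,"ty": 0,"tz": 0,"ax": 0,"ay": 0,"az": 0},
    {"fingers": 0.6,"tx": 0,"ty": 0,"tz": 0,"ax": 0,"ay": 0,"az": 0},
    {"fingers": 0.6,"tx": 0,"ty": 0,"tz": 0,"ax": 0,"ay": 0,"az": 0},
    {"fingers": 0.6,"tx": 0,"ty": 0,"tz": -0.5,"ax": 0,"ay": 0,"az": 0},
    {"fingers": 0.6,"tx": 0,"ty": 0,"tz": -1,"ax": 0,"ay": 0,"az": 0},
    {"fingers": 0.4,"tx": 0,"ty": 0,"tz": -1,"ax": 0,"ay": 0,"az": 0},
    {"fingers": 0.4,"tx": 0,"ty": 0,"tz": -1,"ax": 0,"ay": 0,"az": 0},
    {"fingers": 0.4,"tx": 0,"ty": -1,"tz": -0.5,"ax": 0,"ay": 0,"az": 0},
    {"fingers": 0.4,"tx": 0,"ty": -1,"tz": 0,"ax": 0,"ay": 0,"az": 0},
    {"fingers": 0.4,"tx": 0,"ty": -1,"tz": 0,"ax": 0,"ay": 0,"az": 0},
  ],
)

```text
time_s: 29.0
tool_pos: [0.6534, 0.174, 0.1581]
tcp_rot: [179.9, 0.3, 177.3]
force: [0.8, -0.8, -0.2]
opening: 0.0341
grasp_force: 0.0
```

Request:
step_arm(
  increments=[
    {"fingers": 0.4,"tx": 0.4,"ty": -1,"tz": 0,"ax": 0,"ay": 0,"az": 0},
    {"fingers": 0.4,"tx": 0.4,"ty": -1,"tz": 0,"ax": 0,"ay": 0,"az": 0},
    {"fingers": 0.4,"tx": 0.4,"ty": -1,"tz": 0,"ax": 0,"ay": 0,"az": 0},
    {"fingers": 0.4,"tx": 0.4,"ty": -1,"tz": 0,"ax": 0,"ay": 0,"az": 0},
    {"fingers": 0.4,"tx": 0.4,"ty": -1,"tz": 0,"ax": 0,"ay": 0,"az": 0},
    {"fingers": 0.4,"tx": 0.4,"ty": -1,"tz": 0,"ax": 0,"ay": 0,"az": 0},
    {"fingers": 0.4,"tx": 0.4,"ty": -1,"tz": 0,"ax": 0,"ay": 0,"az": 0},
    {"fingers": 0.4,"tx": 0.4,"ty": -1,"tz": 0,"ax": 0,"ay": 0,"az": 0},
    {"fingers": 0.4,"tx": 0.4,"ty": -1,"tz": 0,"ax": 0,"ay": 0,"az": 0},
    {"fingers": 0.4,"tx": 0.4,"ty": -1,"tz": 0,"ax": 0,"ay": 0,"az": 0},
  ],
)

```text
time_s: 29.83
tool_pos: [0.5629, -0.023, 0.1566]
tcp_rot: [180.0, 0.2, 177.3]
force: [0.1, -0.5, 0.6]
opening: 0.0338
grasp_force: 0.0
```

Request:
step_arm(
  increments=[
    {"fingers": 0.4,"tx": 0.4,"ty": -1,"tz": 0,"ax": 0,"ay": 0,"az": 0},
    {"fingers": 0.4,"tx": 0.4,"ty": -1,"tz": 0,"ax": 0,"ay": 0,"az": 0},
    {"fingers": 0.4,"tx": 0.4,"ty": -1,"tz": 0,"ax": 0,"ay": 0,"az": 0},
    {"fingers": 0.4,"tx": 0.4,"ty": -1,"tz": 0,"ax": 0,"ay": 0,"az": 0},
    {"fingers": 0.4,"tx": 0.4,"ty": -1,"tz": 0,"ax": 0,"ay": 0,"az": 0},
    {"fingers": 0.4,"tx": 0.4,"ty": -1,"tz": 0,"ax": 0,"ay": 0,"az": 0},
    {"fingers": 0.4,"tx": 0,"ty": 0,"tz": 0,"ax": 0,"ay": 0,"az": 1},
    {"fingers": 0.4,"tx": 0,"ty": 0,"tz": 0,"ax": 0,"ay": 0,"az": 1},
    {"fingers": 0.4,"tx": 0,"ty": 0,"tz": 0,"ax": 0,"ay": 0,"az": 1},
    {"fingers": 0.4,"tx": 0,"ty": 0,"tz": 0,"ax": 0,"ay": 0,"az": 1},
  ],
)

```text
time_s: 30.67
tool_pos: [0.5097, -0.1402, 0.1565]
tcp_rot: [179.9, 0.2, 152.9]
force: [-0.2, -1.1, 0.2]
opening: 0.0339
grasp_force: 0.0
```

Request:
step_arm(
  increments=[
    {"fingers": 0.4,"tx": 0,"ty": 0,"tz": 0,"ax": 0,"ay": 0,"az": 1},
    {"fingers": 0.4,"tx": 0,"ty": 0,"tz": 0,"ax": 0,"ay": 0,"az": 1},
    {"fingers": 0.4,"tx": 0,"ty": 0,"tz": 0,"ax": 0,"ay": 0,"az": 1},
    {"fingers": 0.4,"tx": 0,"ty": 0,"tz": 0,"ax": 0,"ay": 0,"az": 1},
    {"fingers": 0.4,"tx": 0,"ty": 0,"tz": 0,"ax": 0,"ay": 0,"az": 1},
    {"fingers": 0.4,"tx": 0,"ty": 0,"tz": 0,"ax": 0,"ay": 0,"az": 1},
    {"fingers": 0.4,"tx": 0,"ty": 0,"tz": 0,"ax": 0,"ay": 0,"az": 1},
    {"fingers": 0.4,"tx": 0,"ty": 0,"tz": 0,"ax": 0,"ay": 0,"az": 1},
    {"fingers": 0.4,"tx": 0,"ty": 0,"tz": 0,"ax": 0,"ay": 0,"az": 1},
    {"fingers": 0.4,"tx": 0,"ty": 0,"tz": 0,"ax": 0,"ay": 0,"az": 0.6},
  ],
)

```text
time_s: 31.5
tool_pos: [0.5098, -0.1399, 0.1565]
tcp_rot: [179.8, 0.0, 95.4]
force: [1.3, -0.0, -0.1]
opening: 0.0338
grasp_force: 0.0
```

```bash
cat > m2.py <<'E'
# cushion centres from both cameras; dark low blobs, triangulated by rays
from h import *
T=cam('top'); S=cam('scene'); out=[]
for g in [(.5512,-.3159),(.4922,-.3220),(.4331,-.3278)]:
    L=[]
    for c,h in((T,(8,11)),(S,(13,13))):
        im=c['color'].astype(int); u,v=np.round(proj(c,[*g,.069])).astype(int)
        m=(im.max(2)<62).astype(np.uint8); w=np.zeros_like(m); w[v-h[0]:v+h[0]+1,u-h[1]:u+h[1]+1]=m[v-h[0]:v+h[0]+1,u-h[1]:u+h[1]+1]
        n,l,s,ce=cv2.connectedComponentsWithStats(w); i=1+np.argmax(s[1:,4]); L.append((ce[i],s[i,4]))
    a=[(ray(c,*q[0],.0),ray(c,*q[0],.1)) for c,q in zip((T,S),L)]
    # least squares closest point
    A=np.zeros((3,3));b=np.zeros(3)
    for p,q in a:
        d=(q-p)/np.linalg.norm(q-p); P=np.eye(3)-np.outer(d,d); A+=P;b+=P@p
    x=np.linalg.solve(A,b); print('cush',[(q[0].round(1).tolist(),q[1]) for q in L],x.round(4),'top@.075',ray(T,*L[0][0],.075)[:2].round(4),'scene@.068',ray(S,*L[1][0],.068)[:2].round(4))
E
python3 m2.py; python3 -c "
from h import *
go(.4331,-.3278,.12,95.75); c=cam('top'); save(c,'t9',(140,150,410,290),2.9); print(arm.read_state()['joint_pos'].round(0))"
```

```text
cush [([380.7, 213.8], np.int32(6)), ([171.3, 235.1], np.int32(168))] [ 0.5487 -0.3202  0.0618] top@.075 [ 0.5468 -0.3211] scene@.068 [ 0.5552 -0.3165]
cush [([382.2, 232.7], np.int32(6)), ([163.3, 216.3], np.int32(154))] [ 0.4962 -0.3236  0.0697] top@.075 [ 0.4955 -0.3246] scene@.068 [ 0.4953 -0.3217]
cush [([384.6, 255.9], np.int32(28)), ([155.7, 198.9], np.int32(153))] [ 0.4333 -0.3298  0.0671] top@.075 [ 0.4329 -0.3305] scene@.068 [ 0.4352 -0.3273]
t 31.6 pos [ 0.5097 -0.1399  0.1564] rot [179.8   0.   95.7] | turn [ 0.03  0.01 -0.01] then shift units [-8.96 -4.75  1.82]
[-24.  15. -13.  63.   0.  60.]
```

View pics/t9.png

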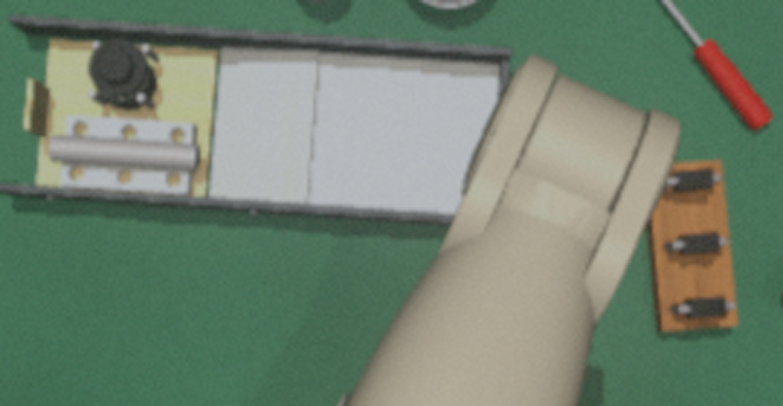

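The top crop shows the finished head at (120,68) with the pins around it, and the three U-bolts at (690,181), (697,243) and (705,308).

Request:
step_arm(
  increments=[
    {"fingers": 0.4,"tx": -1,"ty": 0,"tz": 0,"ax": 0.03,"ay": 0.01,"az": 0.05},
    {"fingers": 0.4,"tx": -1,"ty": 0,"tz": 0,"ax": 0,"ay": 0,"az": 0},
    {"fingers": 0.4,"tx": -1,"ty": -0.4,"tz": 0,"ax": 0,"ay": 0,"az": 0},
    {"fingers": 0.4,"tx": -1,"ty": -0.8,"tz": 0,"ax": 0,"ay": 0,"az": 0},
    {"fingers": 0.4,"tx": -1,"ty": -0.7,"tz": 0,"ax": 0,"ay": 0,"az": 0},
    {"fingers": 0.4,"tx": -1,"ty": -0.7,"tz": 0,"ax": 0,"ay": 0,"az": 0},
    {"fingers": 0.4,"tx": -1,"ty": -0.7,"tz": 0,"ax": 0,"ay": 0,"az": 0},
    {"fingers": 0.4,"tx": -1,"ty": -0.7,"tz": 0.5,"ax": 0,"ay": 0,"az": 0},
    {"fingers": 0.4,"tx": -0.96,"ty": -0.7,"tz": 0.5,"ax": 0,"ay": 0,"az": 0},
    {"fingers": 0.4,"tx": 0,"ty": 0,"tz": 0.5,"ax": 0,"ay": 0,"az": 0},
  ],
)

```text
time_s: 32.48
tool_pos: [0.4311, -0.3307, 0.1257]
tcp_rot: [-179.9, 0.1, 95.3]
force: [0.9, 0.0, 0.7]
opening: 0.0343
grasp_force: 0.0
```

Request:
step_arm(
  increments=[
    {"fingers": 0.4,"tx": 0,"ty": 0,"tz": 0,"ax": 0,"ay": 0,"az": 0},
    {"fingers": 0.4,"tx": 0,"ty": 0,"tz": 0,"ax": 0,"ay": 0,"az": 0},
    {"fingers": 0.4,"tx": 0,"ty": 0,"tz": 0,"ax": 0,"ay": 0,"az": 0},
  ],
)

```text
time_s: 32.73
tool_pos: [0.4327, -0.3263, 0.1258]
tcp_rot: [-179.9, -0.1, 95.5]
force: [-0.0, -0.2, 0.2]
opening: 0.0345
grasp_force: 0.0
```

```bash
python3 -c "
from h import *
go(.434,-.3276,.058,95.4)"
```

```text
t 32.7 pos [ 0.4327 -0.3263  0.1258] rot [-1.799e+02 -1.000e-01  9.550e+01] | turn [-0.02 -0.01  0.01] then shift units [-0.07  0.06  3.39]
```

Request:
step_arm(
  increments=[
    {"fingers": 0.4,"tx": -0.07,"ty": 0.06,"tz": 0.6,"ax": -0.02,"ay": -0.01,"az": 0},
    {"fingers": 0.4,"tx": 0,"ty": 0,"tz": 0.7,"ax": 0,"ay": 0,"az": 0},
    {"fingers": 0.4,"tx": 0,"ty": 0,"tz": 0.7,"ax": 0,"ay": 0,"az": 0},
    {"fingers": 0.4,"tx": 0,"ty": 0,"tz": 0.6,"ax": 0,"ay": 0,"az": 0},
    {"fingers": 0.4,"tx": 0,"ty": 0,"tz": 0.5,"ax": 0,"ay": 0,"az": 0},
    {"fingers": 0.4,"tx": 0,"ty": 0,"tz": 0.25,"ax": 0,"ay": 0,"az": 0},
    {"fingers": 0.4,"tx": 0,"ty": 0,"tz": 0,"ax": 0,"ay": 0,"az": 0},
    {"fingers": 0.4,"tx": 0,"ty": 0,"tz": 0,"ax": 0,"ay": 0,"az": 0},
  ],
)

```text
time_s: 33.4
tool_pos: [0.4338, -0.328, 0.0586]
tcp_rot: [-180.0, 0.0, 95.4]
force: [0.3, 0.1, -0.2]
opening: 0.0337
grasp_force: 0.0
```

Request:
step_arm(
  increments=[
    {"fingers": 0,"tx": 0,"ty": 0,"tz": 0,"ax": 0,"ay": 0,"az": 0},
    {"fingers": 0,"tx": 0,"ty": 0,"tz": 0,"ax": 0,"ay": 0,"az": 0},
    {"fingers": 0,"tx": 0,"ty": 0,"tz": 0,"ax": 0,"ay": 0,"az": 0},
    {"fingers": 0,"tx": 0,"ty": 0,"tz": 0,"ax": 0,"ay": 0,"az": 0},
    {"fingers": 0,"tx": 0,"ty": 0,"tz": 0,"ax": 0,"ay": 0,"az": 0},
  ],
)

```text
time_s: 33.82
tool_pos: [0.434, -0.3287, 0.0593]
tcp_rot: [179.9, 0.1, 95.4]
force: [-0.7, 1.1, 5.2]
opening: 0.0166
grasp_force: 59.9
```

```bash
python3 -c "
from h import *
s=arm.read_state(); print(s['moment'],s['force'])
go(.434,-.3276,.058,95.4)"
```

```text
[0.20337044 0.04652227 0.04081568] [-0.70697178  1.0914639   5.19960418]
t 33.8 pos [ 0.434  -0.3287  0.0593] rot [1.799e+02 1.000e-01 9.540e+01] | turn [ 0.01  0.01 -0.01] then shift units [0.06 0.   0.07]
```

Request:
step_arm(
  increments=[
    {"fingers": 0,"tx": 0,"ty": 0,"tz": -0.5,"ax": 0,"ay": 0,"az": 0},
    {"fingers": 0,"tx": 0,"ty": 0,"tz": -0.8,"ax": 0,"ay": 0,"az": 0},
    {"fingers": 0,"tx": 0,"ty": 0,"tz": -1,"ax": 0,"ay": 0,"az": 0},
    {"fingers": 0,"tx": 0,"ty": 0,"tz": -1,"ax": 0,"ay": 0,"az": 0},
    {"fingers": 0,"tx": 0,"ty": 0,"tz": -1,"ax": 0,"ay": 0,"az": 0},
    {"fingers": 0,"tx": 0,"ty": 0,"tz": -1,"ax": 0,"ay": 0,"az": 0},
    {"fingers": 0,"tx": 0,"ty": 0,"tz": 0,"ax": 0,"ay": 0,"az": -1},
    {"fingers": 0,"tx": 0,"ty": 0,"tz": 0,"ax": 0,"ay": 0,"az": -1},
    {"fingers": 0,"tx": 0,"ty": 0,"tz": 0,"ax": 0,"ay": 0,"az": -1},
    {"fingers": 0,"tx": 0,"ty": 0,"tz": 0,"ax": 0,"ay": 0,"az": -1},
  ],
)

```text
time_s: 34.65
tool_pos: [0.4333, -0.3281, 0.1648]
tcp_rot: [-180.0, -0.0, 119.7]
force: [0.5, -0.2, -1.4]
opening: 0.0169
grasp_force: 59.2
```

Request:
step_arm(
  increments=[
    {"fingers": 0,"tx": 0,"ty": 0,"tz": 0,"ax": 0,"ay": 0,"az": -1},
    {"fingers": 0,"tx": 0,"ty": 0,"tz": 0,"ax": 0,"ay": 0,"az": -1},
    {"fingers": 0,"tx": 0,"ty": 0,"tz": 0,"ax": 0,"ay": 0,"az": -1},
    {"fingers": 0,"tx": 0,"ty": 0,"tz": 0,"ax": 0,"ay": 0,"az": -1},
    {"fingers": 0,"tx": 0,"ty": 0,"tz": 0,"ax": 0,"ay": 0,"az": -1},
    {"fingers": 0,"tx": 0,"ty": 0,"tz": 0,"ax": 0,"ay": 0,"az": -1},
    {"fingers": 0,"tx": 0,"ty": 0,"tz": 0,"ax": 0,"ay": 0,"az": -1},
    {"fingers": 0,"tx": 0,"ty": 0,"tz": 0,"ax": 0,"ay": 0,"az": -1},
    {"fingers": 0,"tx": 0,"ty": 0,"tz": 0,"ax": 0,"ay": 0,"az": -1},
    {"fingers": 0,"tx": 0,"ty": 0,"tz": 0,"ax": 0,"ay": 0,"az": -0.64},
  ],
)

```text
time_s: 35.48
tool_pos: [0.4332, -0.328, 0.1645]
tcp_rot: [180.0, -0.0, 177.5]
force: [0.6, -0.5, -1.4]
opening: 0.0166
grasp_force: 59.2
```

```bash
python3 -c "
from h import *
go(.575,.1807,.16,177.25)"
```

```text
t 35.5 pos [ 0.4332 -0.328   0.1645] rot [180.   -0.  177.5] | turn [ 0.   -0.01  0.04] then shift units [-5.86 25.75  0.23]
```

Request:
step_arm(
  increments=[
    {"fingers": 0,"tx": -0.23,"ty": 1,"tz": 0,"ax": 0,"ay": 0,"az": 0.04},
    {"fingers": 0,"tx": -0.23,"ty": 1,"tz": 0,"ax": 0,"ay": 0,"az": 0},
    {"fingers": 0,"tx": -0.23,"ty": 1,"tz": 0,"ax": 0,"ay": 0,"az": 0},
    {"fingers": 0,"tx": -0.23,"ty": 1,"tz": 0,"ax": 0,"ay": 0,"az": 0},
    {"fingers": 0,"tx": -0.23,"ty": 1,"tz": 0,"ax": 0,"ay": 0,"az": 0},
    {"fingers": 0,"tx": -0.23,"ty": 1,"tz": 0,"ax": 0,"ay": 0,"az": 0},
    {"fingers": 0,"tx": -0.23,"ty": 1,"tz": 0,"ax": 0,"ay": 0,"az": 0},
    {"fingers": 0,"tx": -0.23,"ty": 1,"tz": 0,"ax": 0,"ay": 0,"az": 0},
    {"fingers": 0,"tx": -0.23,"ty": 1,"tz": 0,"ax": 0,"ay": 0,"az": 0},
    {"fingers": 0,"tx": -0.23,"ty": 1,"tz": 0,"ax": 0,"ay": 0,"az": 0},
  ],
)

```text
time_s: 36.32
tool_pos: [0.4898, -0.1299, 0.1646]
tcp_rot: [180.0, -0.0, 177.0]
force: [-0.1, 0.0, -0.8]
opening: 0.0165
grasp_force: 59.2
```

Request:
step_arm(
  increments=[
    {"fingers": 0,"tx": -0.23,"ty": 1,"tz": 0,"ax": 0,"ay": 0,"az": 0},
    {"fingers": 0,"tx": -0.23,"ty": 1,"tz": 0,"ax": 0,"ay": 0,"az": 0},
    {"fingers": 0,"tx": -0.23,"ty": 1,"tz": 0,"ax": 0,"ay": 0,"az": 0},
    {"fingers": 0,"tx": -0.23,"ty": 1,"tz": 0,"ax": 0,"ay": 0,"az": 0},
    {"fingers": 0,"tx": -0.23,"ty": 1,"tz": 0,"ax": 0,"ay": 0,"az": 0},
    {"fingers": 0,"tx": -0.23,"ty": 1,"tz": 0,"ax": 0,"ay": 0,"az": 0},
    {"fingers": 0,"tx": -0.23,"ty": 1,"tz": 0,"ax": 0,"ay": 0,"az": 0},
    {"fingers": 0,"tx": -0.23,"ty": 1,"tz": 0,"ax": 0,"ay": 0,"az": 0},
    {"fingers": 0,"tx": -0.23,"ty": 1,"tz": 0,"ax": 0,"ay": 0,"az": 0},
    {"fingers": 0,"tx": -0.23,"ty": 1,"tz": 0,"ax": 0,"ay": 0,"az": 0},
  ],
)

```text
time_s: 37.15
tool_pos: [0.5463, 0.0674, 0.1646]
tcp_rot: [-180.0, -0.0, 177.0]
force: [0.0, -0.6, -1.1]
opening: 0.0165
grasp_force: 59.2
```

Request:
step_arm(
  increments=[
    {"fingers": 0,"tx": -0.23,"ty": 1,"tz": 0,"ax": 0,"ay": 0,"az": 0},
    {"fingers": 0,"tx": -0.23,"ty": 1,"tz": 0,"ax": 0,"ay": 0,"az": 0},
    {"fingers": 0,"tx": -0.23,"ty": 1,"tz": 0,"ax": 0,"ay": 0,"az": 0},
    {"fingers": 0,"tx": -0.23,"ty": 1,"tz": 0,"ax": 0,"ay": 0,"az": 0},
    {"fingers": 0,"tx": -0.23,"ty": 1,"tz": 0,"ax": 0,"ay": 0,"az": 0},
    {"fingers": 0,"tx": -0.11,"ty": 0.75,"tz": 0,"ax": 0,"ay": 0,"az": 0},
    {"fingers": 0,"tx": 0,"ty": 0,"tz": 0,"ax": 0,"ay": 0,"az": 0},
    {"fingers": 0,"tx": 0,"ty": 0,"tz": 0,"ax": 0,"ay": 0,"az": 0},
    {"fingers": 0,"tx": 0,"ty": 0,"tz": 0,"ax": 0,"ay": 0,"az": 0},
    {"fingers": 0,"tx": 0,"ty": 0,"tz": 0,"ax": 0,"ay": 0,"az": 0},
  ],
)

```text
time_s: 37.98
tool_pos: [0.5774, 0.1791, 0.1643]
tcp_rot: [-180.0, -0.0, 176.9]
force: [1.2, -0.1, -0.4]
opening: 0.0168
grasp_force: 59.2
```

```bash
python3 -c "
from h import *
go(.575,.1807,.125,177.25)
c=cam('scene'); x0,y0=300,80; save(c,'s10',(x0,y0,460,200),4.8)
p=arm.read_state()['tool_pos']; o=p-[0,0,.005]
for n,q in dict(legA=o+[.022,-.001,-.046],legB=o+[-.022,.001,-.046],hA=[.5970,.1797,.032],hB=[.553,.1818,.032]).items(): print(n,((proj(c,q)-[x0,y0])*4.8).round(0))"
```

```text
t 38.0 pos [0.5774 0.1791 0.1643] rot [-180.    -0.   176.9] | turn [-0.   -0.01 -0.06] then shift units [0.12 0.08 1.96]
legA [403. 434.]
legB [359. 376.]
hA [377. 546.]
hB [337. 488.]
```

View pics/s10.png

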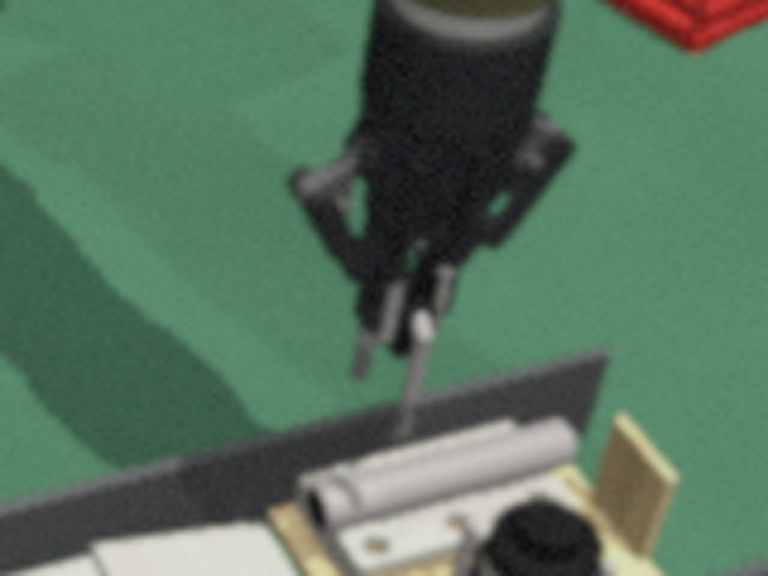

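The leg tips are at (402,436) and (358,378), within 2 px of the prediction, and the hole at (376,546) is also as predicted. Lowering.

Request:
step_arm(
  increments=[
    {"fingers": 0,"tx": 0.12,"ty": 0.08,"tz": 0.6,"ax": 0,"ay": -0.01,"az": -0.06},
    {"fingers": 0,"tx": 0,"ty": 0,"tz": 0.8,"ax": 0,"ay": 0,"az": 0},
    {"fingers": 0,"tx": 0,"ty": 0,"tz": 0.8,"ax": 0,"ay": 0,"az": 0},
    {"fingers": 0,"tx": 0,"ty": 0,"tz": 0.7,"ax": 0,"ay": 0,"az": 0},
    {"fingers": 0,"tx": 0,"ty": 0,"tz": 0.5,"ax": 0,"ay": 0,"az": 0},
    {"fingers": 0,"tx": 0,"ty": 0,"tz": 0.4,"ax": 0,"ay": 0,"az": 0},
    {"fingers": 0,"tx": 0,"ty": 0,"tz": 0,"ax": 0,"ay": 0,"az": 0},
    {"fingers": 0,"tx": 0,"ty": 0,"tz": 0,"ax": 0,"ay": 0,"az": 0},
    {"fingers": 0,"tx": 0,"ty": 0,"tz": 0,"ax": 0,"ay": 0,"az": 0},
  ],
)

```text
time_s: 38.78
tool_pos: [0.576, 0.1816, 0.0891]
tcp_rot: [180.0, 0.1, 177.3]
force: [0.3, -0.4, -0.6]
opening: 0.0167
grasp_force: 59.2
```

```bash
python3 -c "
from h import *
go(.575,.1807,.064,177.25)"
```

```text
t 38.8 pos [0.576  0.1816 0.0891] rot [1.800e+02 1.000e-01 1.773e+02] | turn [0.   0.02 0.01] then shift units [ 0.05 -0.05  1.25]
```

Request:
step_arm(
  increments=[
    {"fingers": 0,"tx": 0.04,"ty": -0.04,"tz": 0.25,"ax": 0,"ay": 0,"az": 0},
    {"fingers": 0,"tx": 0,"ty": 0,"tz": 0.25,"ax": 0,"ay": 0,"az": 0},
    {"fingers": 0,"tx": 0,"ty": 0,"tz": 0.25,"ax": 0,"ay": 0,"az": 0},
    {"fingers": 0,"tx": 0,"ty": 0,"tz": 0.25,"ax": 0,"ay": 0,"az": 0},
    {"fingers": 0,"tx": 0,"ty": 0,"tz": 0.15,"ax": 0,"ay": 0,"az": 0},
    {"fingers": 0,"tx": 0,"ty": 0,"tz": 0,"ax": 0,"ay": 0,"az": 0},
    {"fingers": 0,"tx": 0,"ty": 0,"tz": 0,"ax": 0,"ay": 0,"az": 0},
  ],
)

```text
time_s: 39.37
tool_pos: [0.5743, 0.1809, 0.0649]
tcp_rot: [-180.0, 0.0, 177.3]
force: [-0.3, -0.3, -0.9]
opening: 0.0165
grasp_force: 59.2
```

Request:
step_arm(
  increments=[
    {"fingers": 0,"tx": 0,"ty": 0,"tz": 0.08,"ax": 0,"ay": 0,"az": 0},
    {"fingers": 0,"tx": 0,"ty": 0,"tz": 0,"ax": 0,"ay": 0,"az": 0},
    {"fingers": 0.4,"tx": 0,"ty": 0,"tz": 0,"ax": 0,"ay": 0,"az": 0},
    {"fingers": 0.4,"tx": 0,"ty": 0,"tz": 0,"ax": 0,"ay": 0,"az": 0},
    {"fingers": 0.4,"tx": 0,"ty": 0,"tz": 0,"ax": 0,"ay": 0,"az": 0},
    {"fingers": 0.4,"tx": 0,"ty": 0,"tz": -0.5,"ax": 0,"ay": 0,"az": 0},
    {"fingers": 0.4,"tx": 0,"ty": 0,"tz": -1,"ax": 0,"ay": 0,"az": 0},
    {"fingers": 0.4,"tx": 0,"ty": 0,"tz": -1,"ax": 0,"ay": 0,"az": 0},
    {"fingers": 0.4,"tx": 0,"ty": 0,"tz": -1,"ax": 0,"ay": 0,"az": 0},
    {"fingers": 0.4,"tx": 0,"ty": -1,"tz": -0.5,"ax": 0,"ay": 0,"az": 0},
  ],
)

```text
time_s: 40.2
tool_pos: [0.575, 0.1633, 0.1473]
tcp_rot: [179.9, 0.3, 177.5]
force: [1.7, -0.2, 0.9]
opening: 0.0341
grasp_force: 0.0
```

Request:
step_arm(
  increments=[
    {"fingers": 0.4,"tx": 0.1,"ty": -1,"tz": 0,"ax": 0,"ay": 0,"az": 0},
    {"fingers": 0.4,"tx": 0.1,"ty": -1,"tz": 0,"ax": 0,"ay": 0,"az": 0},
    {"fingers": 0.4,"tx": 0.1,"ty": -1,"tz": 0,"ax": 0,"ay": 0,"az": 0},
    {"fingers": 0.4,"tx": 0.1,"ty": -1,"tz": 0,"ax": 0,"ay": 0,"az": 0},
    {"fingers": 0.4,"tx": 0.1,"ty": -1,"tz": 0,"ax": 0,"ay": 0,"az": 0},
    {"fingers": 0.4,"tx": 0.1,"ty": -1,"tz": 0,"ax": 0,"ay": 0,"az": 0},
    {"fingers": 0.4,"tx": 0.1,"ty": -1,"tz": 0,"ax": 0,"ay": 0,"az": 0},
    {"fingers": 0.4,"tx": 0.1,"ty": -1,"tz": 0,"ax": 0,"ay": 0,"az": 0},
    {"fingers": 0.4,"tx": 0.1,"ty": -1,"tz": 0,"ax": 0,"ay": 0,"az": 0},
    {"fingers": 0.4,"tx": 0.1,"ty": -1,"tz": 0,"ax": 0,"ay": 0,"az": 0},
  ],
)

```text
time_s: 41.03
tool_pos: [0.5443, -0.0389, 0.1447]
tcp_rot: [-180.0, 0.1, 177.3]
force: [-0.9, 0.4, 0.3]
opening: 0.034
grasp_force: 0.0
```

Request:
step_arm(
  increments=[
    {"fingers": 0.4,"tx": 0.1,"ty": -1,"tz": 0,"ax": 0,"ay": 0,"az": 0},
    {"fingers": 0.4,"tx": 0.1,"ty": -1,"tz": 0,"ax": 0,"ay": 0,"az": 0},
    {"fingers": 0.4,"tx": 0.1,"ty": -1,"tz": 0,"ax": 0,"ay": 0,"az": 0},
    {"fingers": 0.4,"tx": 0.1,"ty": -1,"tz": 0,"ax": 0,"ay": 0,"az": 0},
    {"fingers": 0.4,"tx": 0.1,"ty": -1,"tz": 0,"ax": 0,"ay": 0,"az": 0},
    {"fingers": 0.4,"tx": 0.1,"ty": -1,"tz": 0,"ax": 0,"ay": 0,"az": 0},
    {"fingers": 0.4,"tx": 0.1,"ty": -1,"tz": 0,"ax": 0,"ay": 0,"az": 0},
    {"fingers": 0.4,"tx": 0.1,"ty": -1,"tz": 0,"ax": 0,"ay": 0,"az": 0},
    {"fingers": 0.4,"tx": 0.1,"ty": -1,"tz": 0,"ax": 0,"ay": 0,"az": 0},
    {"fingers": 0.4,"tx": 0.1,"ty": -1,"tz": 0,"ax": 0,"ay": 0,"az": 0},
  ],
)

```text
time_s: 41.87
tool_pos: [0.5149, -0.2379, 0.1447]
tcp_rot: [-180.0, 0.1, 177.3]
force: [0.9, 0.2, 0.1]
opening: 0.0341
grasp_force: 0.0
```

Request:
step_arm(
  increments=[
    {"fingers": 0.4,"tx": 0,"ty": 0,"tz": 0,"ax": 0,"ay": 0,"az": 1},
    {"fingers": 0.4,"tx": 0,"ty": 0,"tz": 0,"ax": 0,"ay": 0,"az": 1},
    {"fingers": 0.4,"tx": 0,"ty": 0,"tz": 0,"ax": 0,"ay": 0,"az": 1},
    {"fingers": 0.4,"tx": 0,"ty": 0,"tz": 0,"ax": 0,"ay": 0,"az": 1},
    {"fingers": 0.4,"tx": 0,"ty": 0,"tz": 0,"ax": 0,"ay": 0,"az": 1},
    {"fingers": 0.4,"tx": 0,"ty": 0,"tz": 0,"ax": 0,"ay": 0,"az": 1},
    {"fingers": 0.4,"tx": 0,"ty": 0,"tz": 0,"ax": 0,"ay": 0,"az": 1},
    {"fingers": 0.4,"tx": 0,"ty": 0,"tz": 0,"ax": 0,"ay": 0,"az": 1},
    {"fingers": 0.4,"tx": 0,"ty": 0,"tz": 0,"ax": 0,"ay": 0,"az": 1},
    {"fingers": 0.4,"tx": 0,"ty": 0,"tz": 0,"ax": 0,"ay": 0,"az": 1},
  ],
)

```text
time_s: 42.7
tool_pos: [0.5151, -0.2369, 0.1446]
tcp_rot: [179.9, 0.1, 117.0]
force: [-0.0, -0.6, 0.2]
opening: 0.0344
grasp_force: 0.0
```

Request:
step_arm(
  increments=[
    {"fingers": 0.4,"tx": 0,"ty": 0,"tz": 0,"ax": 0,"ay": 0,"az": 1},
    {"fingers": 0.4,"tx": 0,"ty": 0,"tz": 0,"ax": 0,"ay": 0,"az": 1},
    {"fingers": 0.4,"tx": 0,"ty": 0,"tz": 0,"ax": 0,"ay": 0,"az": 1},
    {"fingers": 0.4,"tx": 0,"ty": 0,"tz": 0,"ax": 0,"ay": 0,"az": 0.64},
    {"fingers": 0.4,"tx": 0,"ty": 0,"tz": 0,"ax": 0,"ay": 0,"az": 0},
    {"fingers": 0.4,"tx": 0,"ty": 0,"tz": 0,"ax": 0,"ay": 0,"az": 0},
  ],
)

```text
time_s: 43.2
tool_pos: [0.5151, -0.2369, 0.1444]
tcp_rot: [179.9, 0.0, 95.6]
force: [-1.0, -1.2, 0.3]
opening: 0.0345
grasp_force: 0.0
```

```bash
python3 -c "
from h import *
go(.4935,-.3219,.125,95.4)"
```

```text
t 43.2 pos [ 0.5151 -0.2369  0.1444] rot [179.9   0.   95.6] | turn [0.01 0.01 0.03] then shift units [-4.13 -1.48  0.97]
```

Request:
step_arm(
  increments=[
    {"fingers": 0.4,"tx": -0.9,"ty": -0.3,"tz": 0,"ax": 0.01,"ay": 0.01,"az": 0.03},
    {"fingers": 0.4,"tx": -0.9,"ty": -0.3,"tz": 0,"ax": 0,"ay": 0,"az": 0},
    {"fingers": 0.4,"tx": -0.9,"ty": -0.3,"tz": 0.3,"ax": 0,"ay": 0,"az": 0},
    {"fingers": 0.4,"tx": -0.9,"ty": -0.3,"tz": 0.3,"ax": 0,"ay": 0,"az": 0},
    {"fingers": 0.4,"tx": -0.53,"ty": -0.28,"tz": 0.37,"ax": 0,"ay": 0,"az": 0},
    {"fingers": 0.4,"tx": 0,"ty": 0,"tz": 0,"ax": 0,"ay": 0,"az": 0},
    {"fingers": 0.4,"tx": 0,"ty": 0,"tz": 0,"ax": 0,"ay": 0,"az": 0},
    {"fingers": 0.4,"tx": 0,"ty": 0,"tz": 0,"ax": 0,"ay": 0,"az": 0},
    {"fingers": 0.4,"tx": 0,"ty": 0,"tz": 0,"ax": 0,"ay": 0,"az": 0},
  ],
)

```text
time_s: 43.95
tool_pos: [0.4935, -0.3209, 0.1245]
tcp_rot: [-180.0, -0.1, 95.4]
force: [-0.8, 0.9, -0.2]
opening: 0.0344
grasp_force: 0.0
```

```bash
python3 -c "
from h import *
go(.4935,-.3219,.058,95.4)"
```

```text
t 44.0 pos [ 0.4935 -0.3209  0.1245] rot [-1.80e+02 -1.00e-01  9.54e+01] | turn [-0.   -0.01 -0.  ] then shift units [-0.05 -0.    3.33]
```

Request:
step_arm(
  increments=[
    {"fingers": 0.4,"tx": -0.05,"ty": 0,"tz": 0.6,"ax": 0,"ay": 0,"az": 0},
    {"fingers": 0.4,"tx": 0,"ty": 0,"tz": 0.7,"ax": 0,"ay": 0,"az": 0},
    {"fingers": 0.4,"tx": 0,"ty": 0,"tz": 0.7,"ax": 0,"ay": 0,"az": 0},
    {"fingers": 0.4,"tx": 0,"ty": 0,"tz": 0.6,"ax": 0,"ay": 0,"az": 0},
    {"fingers": 0.4,"tx": 0,"ty": 0,"tz": 0.5,"ax": 0,"ay": 0,"az": 0},
    {"fingers": 0.4,"tx": 0,"ty": 0,"tz": 0.22,"ax": 0,"ay": 0,"az": 0},
    {"fingers": 0.4,"tx": 0,"ty": 0,"tz": 0,"ax": 0,"ay": 0,"az": 0},
    {"fingers": 0.4,"tx": 0,"ty": 0,"tz": 0,"ax": 0,"ay": 0,"az": 0},
  ],
)

```text
time_s: 44.62
tool_pos: [0.4935, -0.3225, 0.0581]
tcp_rot: [-180.0, -0.1, 95.3]
force: [0.8, -0.0, 0.6]
opening: 0.0339
grasp_force: 0.0
```

Request:
step_arm(
  increments=[
    {"fingers": 0,"tx": 0,"ty": 0,"tz": 0,"ax": 0,"ay": 0,"az": 0},
    {"fingers": 0,"tx": 0,"ty": 0,"tz": 0,"ax": 0,"ay": 0,"az": 0},
    {"fingers": 0,"tx": 0,"ty": 0,"tz": 0,"ax": 0,"ay": 0,"az": 0},
    {"fingers": 0,"tx": 0,"ty": 0,"tz": 0,"ax": 0,"ay": 0,"az": 0},
    {"fingers": 0,"tx": 0,"ty": 0,"tz": 0,"ax": 0,"ay": 0,"az": 0},
  ],
)

```text
time_s: 45.03
tool_pos: [0.4939, -0.3232, 0.0588]
tcp_rot: [179.9, 0.0, 95.3]
force: [0.5, 0.8, 6.1]
opening: 0.0166
grasp_force: 59.9
```

Request:
step_arm(
  increments=[
    {"fingers": 0,"tx": 0,"ty": 0,"tz": -0.5,"ax": 0,"ay": 0,"az": 0},
    {"fingers": 0,"tx": 0,"ty": 0,"tz": -0.8,"ax": 0,"ay": 0,"az": 0},
    {"fingers": 0,"tx": 0,"ty": 0,"tz": -1,"ax": 0,"ay": 0,"az": 0},
    {"fingers": 0,"tx": 0,"ty": 0,"tz": -1,"ax": 0,"ay": 0,"az": 0},
    {"fingers": 0,"tx": 0,"ty": 0,"tz": -1,"ax": 0,"ay": 0,"az": 0},
    {"fingers": 0,"tx": 0,"ty": 0,"tz": -1,"ax": 0,"ay": 0,"az": 0},
    {"fingers": 0,"tx": 0,"ty": 0,"tz": 0,"ax": 0,"ay": 0,"az": -1},
    {"fingers": 0,"tx": 0,"ty": 0,"tz": 0,"ax": 0,"ay": 0,"az": -1},
    {"fingers": 0,"tx": 0,"ty": 0,"tz": 0,"ax": 0,"ay": 0,"az": -1},
    {"fingers": 0,"tx": 0,"ty": 0,"tz": 0,"ax": 0,"ay": 0,"az": -1},
  ],
)

```text
time_s: 45.87
tool_pos: [0.4931, -0.3227, 0.1642]
tcp_rot: [180.0, -0.1, 119.6]
force: [-1.1, 0.5, -1.6]
opening: 0.0169
grasp_force: 59.2
```

Request:
step_arm(
  increments=[
    {"fingers": 0,"tx": 0,"ty": 0,"tz": 0,"ax": 0,"ay": 0,"az": -1},
    {"fingers": 0,"tx": 0,"ty": 0,"tz": 0,"ax": 0,"ay": 0,"az": -1},
    {"fingers": 0,"tx": 0,"ty": 0,"tz": 0,"ax": 0,"ay": 0,"az": -1},
    {"fingers": 0,"tx": 0,"ty": 0,"tz": 0,"ax": 0,"ay": 0,"az": -1},
    {"fingers": 0,"tx": 0,"ty": 0,"tz": 0,"ax": 0,"ay": 0,"az": -1},
    {"fingers": 0,"tx": 0,"ty": 0,"tz": 0,"ax": 0,"ay": 0,"az": -1},
    {"fingers": 0,"tx": 0,"ty": 0,"tz": 0,"ax": 0,"ay": 0,"az": -1},
    {"fingers": 0,"tx": 0,"ty": 0,"tz": 0,"ax": 0,"ay": 0,"az": -1},
    {"fingers": 0,"tx": 0,"ty": 0,"tz": 0,"ax": 0,"ay": 0,"az": -1},
    {"fingers": 0,"tx": 0,"ty": 0,"tz": 0,"ax": 0,"ay": 0,"az": -0.64},
  ],
)

```text
time_s: 46.7
tool_pos: [0.493, -0.3226, 0.1639]
tcp_rot: [179.9, -0.1, 177.4]
force: [-0.1, -1.1, -0.7]
opening: 0.0167
grasp_force: 59.2
```

```bash
python3 -c "
from h import *
go(.5773,.2287,.16,177.25)"
```

```text
t 46.7 pos [ 0.493  -0.3226  0.1639] rot [ 1.799e+02 -1.000e-01  1.774e+02] | turn [ 0.01 -0.01  0.03] then shift units [-2.89 27.74  0.2 ]
```

Request:
step_arm(
  increments=[
    {"fingers": 0,"tx": -0.1,"ty": 1,"tz": 0,"ax": 0.01,"ay": -0.01,"az": 0.02},
    {"fingers": 0,"tx": -0.1,"ty": 1,"tz": 0,"ax": 0,"ay": 0,"az": 0},
    {"fingers": 0,"tx": -0.1,"ty": 1,"tz": 0,"ax": 0,"ay": 0,"az": 0},
    {"fingers": 0,"tx": -0.1,"ty": 1,"tz": 0,"ax": 0,"ay": 0,"az": 0},
    {"fingers": 0,"tx": -0.1,"ty": 1,"tz": 0,"ax": 0,"ay": 0,"az": 0},
    {"fingers": 0,"tx": -0.1,"ty": 1,"tz": 0,"ax": 0,"ay": 0,"az": 0},
    {"fingers": 0,"tx": -0.1,"ty": 1,"tz": 0,"ax": 0,"ay": 0,"az": 0},
    {"fingers": 0,"tx": -0.1,"ty": 1,"tz": 0,"ax": 0,"ay": 0,"az": 0},
    {"fingers": 0,"tx": -0.1,"ty": 1,"tz": 0,"ax": 0,"ay": 0,"az": 0},
    {"fingers": 0,"tx": -0.1,"ty": 1,"tz": 0,"ax": 0,"ay": 0,"az": 0},
  ],
)

```text
time_s: 47.53
tool_pos: [0.5233, -0.123, 0.164]
tcp_rot: [180.0, 0.0, 177.0]
force: [0.4, 0.5, -1.2]
opening: 0.0164
grasp_force: 59.2
```

Request:
step_arm(
  increments=[
    {"fingers": 0,"tx": -0.1,"ty": 1,"tz": 0,"ax": 0,"ay": 0,"az": 0},
    {"fingers": 0,"tx": -0.1,"ty": 1,"tz": 0,"ax": 0,"ay": 0,"az": 0},
    {"fingers": 0,"tx": -0.1,"ty": 1,"tz": 0,"ax": 0,"ay": 0,"az": 0},
    {"fingers": 0,"tx": -0.1,"ty": 1,"tz": 0,"ax": 0,"ay": 0,"az": 0},
    {"fingers": 0,"tx": -0.1,"ty": 1,"tz": 0,"ax": 0,"ay": 0,"az": 0},
    {"fingers": 0,"tx": -0.1,"ty": 1,"tz": 0,"ax": 0,"ay": 0,"az": 0},
    {"fingers": 0,"tx": -0.1,"ty": 1,"tz": 0,"ax": 0,"ay": 0,"az": 0},
    {"fingers": 0,"tx": -0.1,"ty": 1,"tz": 0,"ax": 0,"ay": 0,"az": 0},
    {"fingers": 0,"tx": -0.1,"ty": 1,"tz": 0,"ax": 0,"ay": 0,"az": 0},
    {"fingers": 0,"tx": -0.1,"ty": 1,"tz": 0,"ax": 0,"ay": 0,"az": 0},
  ],
)

```text
time_s: 48.37
tool_pos: [0.5537, 0.0756, 0.164]
tcp_rot: [-180.0, 0.0, 177.0]
force: [-0.0, 0.7, -0.6]
opening: 0.017
grasp_force: 59.2
```

Request:
step_arm(
  increments=[
    {"fingers": 0,"tx": -0.1,"ty": 1,"tz": 0,"ax": 0,"ay": 0,"az": 0},
    {"fingers": 0,"tx": -0.1,"ty": 1,"tz": 0,"ax": 0,"ay": 0,"az": 0},
    {"fingers": 0,"tx": -0.1,"ty": 1,"tz": 0,"ax": 0,"ay": 0,"az": 0},
    {"fingers": 0,"tx": -0.1,"ty": 1,"tz": 0,"ax": 0,"ay": 0,"az": 0},
    {"fingers": 0,"tx": -0.1,"ty": 1,"tz": 0,"ax": 0,"ay": 0,"az": 0},
    {"fingers": 0,"tx": -0.1,"ty": 1,"tz": 0,"ax": 0,"ay": 0,"az": 0},
    {"fingers": 0,"tx": -0.1,"ty": 1,"tz": 0,"ax": 0,"ay": 0,"az": 0},
    {"fingers": 0,"tx": -0.1,"ty": 0.74,"tz": 0,"ax": 0,"ay": 0,"az": 0},
    {"fingers": 0,"tx": 0,"ty": 0,"tz": 0,"ax": 0,"ay": 0,"az": 0},
    {"fingers": 0,"tx": 0,"ty": 0,"tz": 0,"ax": 0,"ay": 0,"az": 0},
  ],
)

```text
time_s: 49.2
tool_pos: [0.5777, 0.2288, 0.1636]
tcp_rot: [-180.0, 0.0, 177.1]
force: [0.4, -0.4, -0.1]
opening: 0.0166
grasp_force: 59.2
```

Request:
step_arm(
  increments=[
    {"fingers": 0,"tx": 0,"ty": 0,"tz": 0,"ax": 0,"ay": 0,"az": 0},
    {"fingers": 0,"tx": 0,"ty": 0,"tz": 0,"ax": 0,"ay": 0,"az": 0},
  ],
)

```text
time_s: 49.37
tool_pos: [0.5777, 0.2274, 0.1637]
tcp_rot: [-180.0, 0.0, 177.0]
force: [0.4, 1.2, -0.6]
opening: 0.0167
grasp_force: 59.2
```

```bash
python3 -c "
from h import *
go(.5773,.2287,.089,177.25)
c=cam('scene'); x0,y0=300,80; save(c,'s11',(x0,y0,460,200),4.8)
p=arm.read_state()['tool_pos']; o=p-[0,0,.005]
for n,q in dict(legA=o+[.022,-.001,-.046],legB=o+[-.022,.001,-.046],hA=[.5993,.2277,.032],u2=[.575,.1807,.058]).items(): print(n,((proj(c,q)-[x0,y0])*4.8).round(0))"
```

```text
t 49.4 pos [0.5777 0.2274 0.1637] rot [-180.    0.  177.] | turn [-0.01  0.   -0.05] then shift units [0.03 0.06 3.74]
legA [489. 408.]
legB [444. 352.]
hA [460. 522.]
u2 [364. 481.]
```

View pics/s11.png

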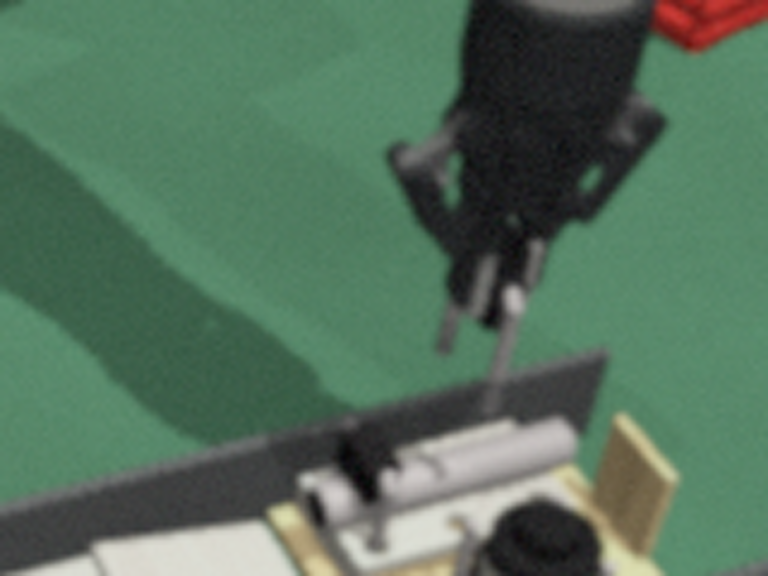

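The first U-bolt is seated at (365,470) with its leg through the hole at (377,545). The held one's leg tips at (489,409) and (443,350) are as predicted.

Request:
step_arm(
  increments=[
    {"fingers": 0,"tx": 0.05,"ty": 0.06,"tz": 0.6,"ax": 0,"ay": 0,"az": -0.05},
    {"fingers": 0,"tx": 0,"ty": 0,"tz": 0.8,"ax": 0,"ay": 0,"az": 0},
    {"fingers": 0,"tx": 0,"ty": 0,"tz": 0.8,"ax": 0,"ay": 0,"az": 0},
    {"fingers": 0,"tx": 0,"ty": 0,"tz": 0.7,"ax": 0,"ay": 0,"az": 0},
    {"fingers": 0,"tx": 0,"ty": 0,"tz": 0.5,"ax": 0,"ay": 0,"az": 0},
    {"fingers": 0,"tx": 0,"ty": 0,"tz": 0.34,"ax": 0,"ay": 0,"az": 0},
    {"fingers": 0,"tx": 0,"ty": 0,"tz": 0,"ax": 0,"ay": 0,"az": 0},
    {"fingers": 0,"tx": 0,"ty": 0,"tz": 0,"ax": 0,"ay": 0,"az": 0},
    {"fingers": 0,"tx": 0,"ty": 0,"tz": 0,"ax": 0,"ay": 0,"az": 0},
  ],
)

```text
time_s: 50.17
tool_pos: [0.5777, 0.2296, 0.0898]
tcp_rot: [180.0, 0.1, 177.3]
force: [-1.0, 0.7, -0.5]
opening: 0.0166
grasp_force: 59.2
```

```bash
python3 -c "
from h import *
go(.5773,.2287,.064,177.25)"
```

```text
t 50.2 pos [0.5777 0.2296 0.0898] rot [1.800e+02 1.000e-01 1.773e+02] | turn [0.   0.02 0.01] then shift units [ 0.02 -0.05  1.29]
```

Request:
step_arm(
  increments=[
    {"fingers": 0,"tx": 0.02,"ty": -0.04,"tz": 0.25,"ax": 0,"ay": 0,"az": 0},
    {"fingers": 0,"tx": 0,"ty": 0,"tz": 0.25,"ax": 0,"ay": 0,"az": 0},
    {"fingers": 0,"tx": 0,"ty": 0,"tz": 0.25,"ax": 0,"ay": 0,"az": 0},
    {"fingers": 0,"tx": 0,"ty": 0,"tz": 0.25,"ax": 0,"ay": 0,"az": 0},
    {"fingers": 0,"tx": 0,"ty": 0,"tz": 0.2,"ax": 0,"ay": 0,"az": 0},
    {"fingers": 0,"tx": 0,"ty": 0,"tz": 0,"ax": 0,"ay": 0,"az": 0},
    {"fingers": 0,"tx": 0,"ty": 0,"tz": 0,"ax": 0,"ay": 0,"az": 0},
  ],
)

```text
time_s: 50.75
tool_pos: [0.5763, 0.2288, 0.0644]
tcp_rot: [-180.0, -0.0, 177.3]
force: [0.6, -0.2, -0.5]
opening: 0.0167
grasp_force: 59.2
```

Request:
step_arm(
  increments=[
    {"fingers": 0,"tx": 0,"ty": 0,"tz": 0.06,"ax": 0,"ay": 0,"az": 0},
    {"fingers": 0,"tx": 0,"ty": 0,"tz": 0,"ax": 0,"ay": 0,"az": 0},
    {"fingers": 0.4,"tx": 0,"ty": 0,"tz": 0,"ax": 0,"ay": 0,"az": 0},
    {"fingers": 0.4,"tx": 0,"ty": 0,"tz": 0,"ax": 0,"ay": 0,"az": 0},
    {"fingers": 0.4,"tx": 0,"ty": 0,"tz": 0,"ax": 0,"ay": 0,"az": 0},
    {"fingers": 0.4,"tx": 0,"ty": 0,"tz": -0.5,"ax": 0,"ay": 0,"az": 0},
    {"fingers": 0.4,"tx": 0,"ty": 0,"tz": -1,"ax": 0,"ay": 0,"az": 0},
    {"fingers": 0.4,"tx": 0,"ty": 0,"tz": -1,"ax": 0,"ay": 0,"az": 0},
    {"fingers": 0.4,"tx": 0,"ty": 0,"tz": -1,"ax": 0,"ay": 0,"az": 0},
    {"fingers": 0.4,"tx": 0,"ty": -1,"tz": -0.5,"ax": 0,"ay": 0,"az": 0},
  ],
)

```text
time_s: 51.58
tool_pos: [0.5771, 0.2114, 0.1475]
tcp_rot: [179.9, 0.3, 177.5]
force: [0.7, -1.2, -0.1]
opening: 0.0339
grasp_force: 0.0
```

Request:
step_arm(
  increments=[
    {"fingers": 0.4,"tx": 0,"ty": -1,"tz": 0,"ax": 0,"ay": 0,"az": 0},
    {"fingers": 0.4,"tx": 0,"ty": -1,"tz": 0,"ax": 0,"ay": 0,"az": 0},
    {"fingers": 0.4,"tx": 0,"ty": -1,"tz": 0,"ax": 0,"ay": 0,"az": 0},
    {"fingers": 0.4,"tx": 0,"ty": -1,"tz": 0,"ax": 0,"ay": 0,"az": 0},
    {"fingers": 0.4,"tx": 0,"ty": -1,"tz": 0,"ax": 0,"ay": 0,"az": 0},
    {"fingers": 0.4,"tx": 0,"ty": -1,"tz": 0,"ax": 0,"ay": 0,"az": 0},
    {"fingers": 0.4,"tx": 0,"ty": -1,"tz": 0,"ax": 0,"ay": 0,"az": 0},
    {"fingers": 0.4,"tx": 0,"ty": -1,"tz": 0,"ax": 0,"ay": 0,"az": 0},
    {"fingers": 0.4,"tx": 0,"ty": -1,"tz": 0,"ax": 0,"ay": 0,"az": 0},
    {"fingers": 0.4,"tx": 0,"ty": -1,"tz": 0,"ax": 0,"ay": 0,"az": 0},
  ],
)

```text
time_s: 52.42
tool_pos: [0.5664, 0.0081, 0.1449]
tcp_rot: [-180.0, 0.1, 177.3]
force: [0.7, -0.2, -0.1]
opening: 0.0342
grasp_force: 0.0
```

Request:
step_arm(
  increments=[
    {"fingers": 0.4,"tx": 0,"ty": -1,"tz": 0,"ax": 0,"ay": 0,"az": 0},
    {"fingers": 0.4,"tx": 0,"ty": -1,"tz": 0,"ax": 0,"ay": 0,"az": 0},
    {"fingers": 0.4,"tx": 0,"ty": -1,"tz": 0,"ax": 0,"ay": 0,"az": 0},
    {"fingers": 0.4,"tx": 0,"ty": -1,"tz": 0,"ax": 0,"ay": 0,"az": 0},
    {"fingers": 0.4,"tx": 0,"ty": -1,"tz": 0,"ax": 0,"ay": 0,"az": 0},
    {"fingers": 0.4,"tx": 0,"ty": -1,"tz": 0,"ax": 0,"ay": 0,"az": 0},
    {"fingers": 0.4,"tx": 0,"ty": -1,"tz": 0,"ax": 0,"ay": 0,"az": 0},
    {"fingers": 0.4,"tx": 0,"ty": -1,"tz": 0,"ax": 0,"ay": 0,"az": 0},
    {"fingers": 0.4,"tx": 0,"ty": -1,"tz": 0,"ax": 0,"ay": 0,"az": 0},
    {"fingers": 0.4,"tx": 0,"ty": -1,"tz": 0,"ax": 0,"ay": 0,"az": 0},
  ],
)

```text
time_s: 53.25
tool_pos: [0.5571, -0.1918, 0.1449]
tcp_rot: [-180.0, 0.1, 177.3]
force: [0.1, -0.6, 0.3]
opening: 0.0343
grasp_force: 0.0
```

Request:
step_arm(
  increments=[
    {"fingers": 0.4,"tx": 0,"ty": -1,"tz": 0,"ax": 0,"ay": 0,"az": 0},
    {"fingers": 0.4,"tx": 0,"ty": -1,"tz": 0,"ax": 0,"ay": 0,"az": 0},
    {"fingers": 0.4,"tx": 0,"ty": -1,"tz": 0,"ax": 0,"ay": 0,"az": 0},
    {"fingers": 0.4,"tx": 0,"ty": 0,"tz": 0,"ax": 0,"ay": 0,"az": 1},
    {"fingers": 0.4,"tx": 0,"ty": 0,"tz": 0,"ax": 0,"ay": 0,"az": 1},
    {"fingers": 0.4,"tx": 0,"ty": 0,"tz": 0,"ax": 0,"ay": 0,"az": 1},
    {"fingers": 0.4,"tx": 0,"ty": 0,"tz": 0,"ax": 0,"ay": 0,"az": 1},
    {"fingers": 0.4,"tx": 0,"ty": 0,"tz": 0,"ax": 0,"ay": 0,"az": 1},
    {"fingers": 0.4,"tx": 0,"ty": 0,"tz": 0,"ax": 0,"ay": 0,"az": 1},
    {"fingers": 0.4,"tx": 0,"ty": 0,"tz": 0,"ax": 0,"ay": 0,"az": 1},
  ],
)

```text
time_s: 54.08
tool_pos: [0.5544, -0.2508, 0.1448]
tcp_rot: [180.0, 0.1, 135.0]
force: [-0.5, 0.1, -0.3]
opening: 0.0344
grasp_force: 0.0
```

Request:
step_arm(
  increments=[
    {"fingers": 0.4,"tx": 0,"ty": 0,"tz": 0,"ax": 0,"ay": 0,"az": 1},
    {"fingers": 0.4,"tx": 0,"ty": 0,"tz": 0,"ax": 0,"ay": 0,"az": 1},
    {"fingers": 0.4,"tx": 0,"ty": 0,"tz": 0,"ax": 0,"ay": 0,"az": 1},
    {"fingers": 0.4,"tx": 0,"ty": 0,"tz": 0,"ax": 0,"ay": 0,"az": 1},
    {"fingers": 0.4,"tx": 0,"ty": 0,"tz": 0,"ax": 0,"ay": 0,"az": 1},
    {"fingers": 0.4,"tx": 0,"ty": 0,"tz": 0,"ax": 0,"ay": 0,"az": 1},
    {"fingers": 0.4,"tx": 0,"ty": 0,"tz": 0,"ax": 0,"ay": 0,"az": 0.64},
    {"fingers": 0.4,"tx": 0,"ty": 0,"tz": 0,"ax": 0,"ay": 0,"az": 0},
  ],
)

```text
time_s: 54.75
tool_pos: [0.5544, -0.2508, 0.1448]
tcp_rot: [179.9, 0.0, 95.4]
force: [0.8, 0.1, -1.0]
opening: 0.034
grasp_force: 0.0
```

```bash
python3 -c "
from h import *
go(.553,-.3163,.125,95.4)"
```

```text
t 54.8 pos [ 0.5544 -0.2508  0.1448] rot [179.9   0.   95.4] | turn [ 0.01  0.01 -0.  ] then shift units [-3.26 -0.38  0.99]
```

Request:
step_arm(
  increments=[
    {"fingers": 0.4,"tx": -0.9,"ty": -0.1,"tz": 0,"ax": 0.01,"ay": 0.01,"az": 0},
    {"fingers": 0.4,"tx": -0.9,"ty": -0.1,"tz": 0,"ax": 0,"ay": 0,"az": 0},
    {"fingers": 0.4,"tx": -0.9,"ty": -0.1,"tz": 0.4,"ax": 0,"ay": 0,"az": 0},
    {"fingers": 0.4,"tx": -0.56,"ty": -0.08,"tz": 0.5,"ax": 0,"ay": 0,"az": 0},
    {"fingers": 0.4,"tx": 0,"ty": 0,"tz": 0,"ax": 0,"ay": 0,"az": 0},
    {"fingers": 0.4,"tx": 0,"ty": 0,"tz": 0,"ax": 0,"ay": 0,"az": 0},
    {"fingers": 0.4,"tx": 0,"ty": 0,"tz": 0,"ax": 0,"ay": 0,"az": 0},
    {"fingers": 0.4,"tx": 0,"ty": 0,"tz": 0,"ax": 0,"ay": 0,"az": 0},
  ],
)

```text
time_s: 55.42
tool_pos: [0.5528, -0.3156, 0.1257]
tcp_rot: [-180.0, -0.1, 95.5]
force: [0.2, -0.5, 0.3]
opening: 0.0343
grasp_force: 0.0
```

```bash
python3 -c "
from h import *
go(.553,-.3163,.058,95.4)"
```

```text
t 55.4 pos [ 0.5528 -0.3156  0.1257] rot [-1.80e+02 -1.00e-01  9.55e+01] | turn [-0.01 -0.01  0.02] then shift units [-0.03  0.01  3.39]
```

Request:
step_arm(
  increments=[
    {"fingers": 0.4,"tx": 0,"ty": 0,"tz": 0.6,"ax": 0,"ay": 0,"az": 0},
    {"fingers": 0.4,"tx": 0,"ty": 0,"tz": 0.7,"ax": 0,"ay": 0,"az": 0},
    {"fingers": 0.4,"tx": 0,"ty": 0,"tz": 0.7,"ax": 0,"ay": 0,"az": 0},
    {"fingers": 0.4,"tx": 0,"ty": 0,"tz": 0.6,"ax": 0,"ay": 0,"az": 0},
    {"fingers": 0.4,"tx": 0,"ty": 0,"tz": 0.5,"ax": 0,"ay": 0,"az": 0},
    {"fingers": 0.4,"tx": 0,"ty": 0,"tz": 0.27,"ax": 0,"ay": 0,"az": 0},
    {"fingers": 0.4,"tx": 0,"ty": 0,"tz": 0,"ax": 0,"ay": 0,"az": 0},
    {"fingers": 0.4,"tx": 0,"ty": 0,"tz": 0,"ax": 0,"ay": 0,"az": 0},
  ],
)

```text
time_s: 56.08
tool_pos: [0.553, -0.316, 0.0586]
tcp_rot: [-180.0, -0.0, 95.5]
force: [0.9, 0.0, 0.4]
opening: 0.0342
grasp_force: 0.0
```

Request:
step_arm(
  increments=[
    {"fingers": 0,"tx": 0,"ty": 0,"tz": 0,"ax": 0,"ay": 0,"az": 0},
    {"fingers": 0,"tx": 0,"ty": 0,"tz": 0,"ax": 0,"ay": 0,"az": 0},
    {"fingers": 0,"tx": 0,"ty": 0,"tz": 0,"ax": 0,"ay": 0,"az": 0},
    {"fingers": 0,"tx": 0,"ty": 0,"tz": 0,"ax": 0,"ay": 0,"az": 0},
    {"fingers": 0,"tx": 0,"ty": 0,"tz": 0,"ax": 0,"ay": 0,"az": 0},
  ],
)

```text
time_s: 56.5
tool_pos: [0.5535, -0.3167, 0.0595]
tcp_rot: [179.9, 0.0, 95.5]
force: [0.8, 1.0, 5.5]
opening: 0.0164
grasp_force: 60.1
```

Request:
step_arm(
  increments=[
    {"fingers": 0,"tx": 0,"ty": 0,"tz": -0.5,"ax": 0,"ay": 0,"az": 0},
    {"fingers": 0,"tx": 0,"ty": 0,"tz": -0.8,"ax": 0,"ay": 0,"az": 0},
    {"fingers": 0,"tx": 0,"ty": 0,"tz": -1,"ax": 0,"ay": 0,"az": 0},
    {"fingers": 0,"tx": 0,"ty": 0,"tz": -1,"ax": 0,"ay": 0,"az": 0},
    {"fingers": 0,"tx": 0,"ty": 0,"tz": -1,"ax": 0,"ay": 0,"az": 0},
    {"fingers": 0,"tx": 0,"ty": 0,"tz": -1,"ax": 0,"ay": 0,"az": 0},
    {"fingers": 0,"tx": 0,"ty": 0,"tz": 0,"ax": 0,"ay": 0,"az": -1},
    {"fingers": 0,"tx": 0,"ty": 0,"tz": 0,"ax": 0,"ay": 0,"az": -1},
    {"fingers": 0,"tx": 0,"ty": 0,"tz": 0,"ax": 0,"ay": 0,"az": -1},
    {"fingers": 0,"tx": 0,"ty": 0,"tz": 0,"ax": 0,"ay": 0,"az": -1},
  ],
)

```text
time_s: 57.33
tool_pos: [0.5526, -0.3161, 0.1647]
tcp_rot: [-180.0, -0.1, 119.8]
force: [0.1, 0.1, -0.6]
opening: 0.0165
grasp_force: 59.5
```

Request:
step_arm(
  increments=[
    {"fingers": 0,"tx": 0,"ty": 0,"tz": 0,"ax": 0,"ay": 0,"az": -1},
    {"fingers": 0,"tx": 0,"ty": 0,"tz": 0,"ax": 0,"ay": 0,"az": -1},
    {"fingers": 0,"tx": 0,"ty": 0,"tz": 0,"ax": 0,"ay": 0,"az": -1},
    {"fingers": 0,"tx": 0,"ty": 0,"tz": 0,"ax": 0,"ay": 0,"az": -1},
    {"fingers": 0,"tx": 0,"ty": 0,"tz": 0,"ax": 0,"ay": 0,"az": -1},
    {"fingers": 0,"tx": 0,"ty": 0,"tz": 0,"ax": 0,"ay": 0,"az": -1},
    {"fingers": 0,"tx": 0,"ty": 0,"tz": 0,"ax": 0,"ay": 0,"az": -1},
    {"fingers": 0,"tx": 0,"ty": 0,"tz": 0,"ax": 0,"ay": 0,"az": -1},
    {"fingers": 0,"tx": 0,"ty": 0,"tz": 0,"ax": 0,"ay": 0,"az": -1},
    {"fingers": 0,"tx": 0,"ty": 0,"tz": 0,"ax": 0,"ay": 0,"az": -0.64},
  ],
)

```text
time_s: 58.17
tool_pos: [0.5525, -0.3161, 0.1644]
tcp_rot: [179.9, -0.1, 177.6]
force: [0.3, -1.1, -0.6]
opening: 0.0164
grasp_force: 59.5
```

```bash
python3 -c "
from h import *
go(.5796,.2766,.16,177.25)"
```

```text
t 58.2 pos [ 0.5525 -0.3161  0.1644] rot [ 1.799e+02 -1.000e-01  1.776e+02] | turn [ 0.01 -0.01  0.06] then shift units [ 0.07 29.66  0.22]
```

Request:
step_arm(
  increments=[
    {"fingers": 0,"tx": 0,"ty": 1,"tz": 0,"ax": 0.01,"ay": -0.01,"az": 0.03},
    {"fingers": 0,"tx": 0,"ty": 1,"tz": 0,"ax": 0,"ay": 0,"az": 0},
    {"fingers": 0,"tx": 0,"ty": 1,"tz": 0,"ax": 0,"ay": 0,"az": 0},
    {"fingers": 0,"tx": 0,"ty": 1,"tz": 0,"ax": 0,"ay": 0,"az": 0},
    {"fingers": 0,"tx": 0,"ty": 1,"tz": 0,"ax": 0,"ay": 0,"az": 0},
    {"fingers": 0,"tx": 0,"ty": 1,"tz": 0,"ax": 0,"ay": 0,"az": 0},
    {"fingers": 0,"tx": 0,"ty": 1,"tz": 0,"ax": 0,"ay": 0,"az": 0},
    {"fingers": 0,"tx": 0,"ty": 1,"tz": 0,"ax": 0,"ay": 0,"az": 0},
    {"fingers": 0,"tx": 0,"ty": 1,"tz": 0,"ax": 0,"ay": 0,"az": 0},
    {"fingers": 0,"tx": 0,"ty": 1,"tz": 0,"ax": 0,"ay": 0,"az": 0},
  ],
)

```text
time_s: 59.0
tool_pos: [0.5623, -0.1155, 0.1645]
tcp_rot: [-180.0, -0.0, 177.1]
force: [1.3, -0.3, -0.7]
opening: 0.0171
grasp_force: 59.4
```

Request:
step_arm(
  increments=[
    {"fingers": 0,"tx": 0,"ty": 1,"tz": 0,"ax": 0,"ay": 0,"az": 0},
    {"fingers": 0,"tx": 0,"ty": 1,"tz": 0,"ax": 0,"ay": 0,"az": 0},
    {"fingers": 0,"tx": 0,"ty": 1,"tz": 0,"ax": 0,"ay": 0,"az": 0},
    {"fingers": 0,"tx": 0,"ty": 1,"tz": 0,"ax": 0,"ay": 0,"az": 0},
    {"fingers": 0,"tx": 0,"ty": 1,"tz": 0,"ax": 0,"ay": 0,"az": 0},
    {"fingers": 0,"tx": 0,"ty": 1,"tz": 0,"ax": 0,"ay": 0,"az": 0},
    {"fingers": 0,"tx": 0,"ty": 1,"tz": 0,"ax": 0,"ay": 0,"az": 0},
    {"fingers": 0,"tx": 0,"ty": 1,"tz": 0,"ax": 0,"ay": 0,"az": 0},
    {"fingers": 0,"tx": 0,"ty": 1,"tz": 0,"ax": 0,"ay": 0,"az": 0},
    {"fingers": 0,"tx": 0,"ty": 1,"tz": 0,"ax": 0,"ay": 0,"az": 0},
  ],
)

```text
time_s: 59.83
tool_pos: [0.5723, 0.0842, 0.1644]
tcp_rot: [-180.0, -0.0, 177.1]
force: [-0.1, 0.3, -1.0]
opening: 0.0167
grasp_force: 59.4
```

Request:
step_arm(
  increments=[
    {"fingers": 0,"tx": 0,"ty": 1,"tz": 0,"ax": 0,"ay": 0,"az": 0},
    {"fingers": 0,"tx": 0,"ty": 1,"tz": 0,"ax": 0,"ay": 0,"az": 0},
    {"fingers": 0,"tx": 0,"ty": 1,"tz": 0,"ax": 0,"ay": 0,"az": 0},
    {"fingers": 0,"tx": 0,"ty": 1,"tz": 0,"ax": 0,"ay": 0,"az": 0},
    {"fingers": 0,"tx": 0,"ty": 1,"tz": 0,"ax": 0,"ay": 0,"az": 0},
    {"fingers": 0,"tx": 0,"ty": 1,"tz": 0,"ax": 0,"ay": 0,"az": 0},
    {"fingers": 0,"tx": 0,"ty": 1,"tz": 0,"ax": 0,"ay": 0,"az": 0},
    {"fingers": 0,"tx": 0,"ty": 1,"tz": 0,"ax": 0,"ay": 0,"az": 0},
    {"fingers": 0,"tx": 0,"ty": 1,"tz": 0,"ax": 0,"ay": 0,"az": 0},
    {"fingers": 0,"tx": 0,"ty": 0.66,"tz": 0,"ax": 0,"ay": 0,"az": 0},
  ],
)

```text
time_s: 60.67
tool_pos: [0.5819, 0.2778, 0.1642]
tcp_rot: [-180.0, -0.0, 177.2]
force: [-0.7, -0.9, -0.9]
opening: 0.0168
grasp_force: 59.4
```

Request:
step_arm(
  increments=[
    {"fingers": 0,"tx": 0,"ty": 0,"tz": 0,"ax": 0,"ay": 0,"az": 0},
    {"fingers": 0,"tx": 0,"ty": 0,"tz": 0,"ax": 0,"ay": 0,"az": 0},
    {"fingers": 0,"tx": 0,"ty": 0,"tz": 0,"ax": 0,"ay": 0,"az": 0},
    {"fingers": 0,"tx": 0,"ty": 0,"tz": 0,"ax": 0,"ay": 0,"az": 0},
  ],
)

```text
time_s: 61.0
tool_pos: [0.5823, 0.2752, 0.1642]
tcp_rot: [-180.0, 0.0, 177.1]
force: [0.1, -0.3, -0.6]
opening: 0.0167
grasp_force: 59.4
```

```bash
python3 -c "
from h import *
go(.5796,.2766,.089,177.25)
# pixel check of front leg tip: lowest light pixel near prediction, against green/dark background
c=cam('scene'); p=arm.read_state()['tool_pos']; o=p-[0,0,.005]
a=proj(c,o+[.022,-.001,-.046]); b=proj(c,o+[.022,-.001,-.02]); im=c['color'].astype(int)
print(a,b)
for v in range(int(b[1]),int(a[1])+5):
    u0=int(round(a[0]))-6; r=im[v,u0:u0+16]; s=r[:,0]-0.5*r[:,1]
    print(v,u0,s.astype(int).tolist())
"
```

```text
t 61.0 pos [0.5823 0.2752 0.1642] rot [-180.     0.   177.1] | turn [-0.01  0.   -0.03] then shift units [0.14 0.07 3.76]
[420.37927745 160.57088886] [422.94264868 152.17791613]
152 414 [18, 19, 16, 19, 19, 20, 23, 39, 52, 59, 57, 47, 33, 24, 19, 18]
153 414 [17, 18, 24, 22, 26, 29, 33, 44, 55, 61, 56, 49, 42, 26, 20, 18]
154 414 [19, 23, 32, 37, 40, 41, 43, 50, 56, 57, 50, 42, 34, 25, 19, 20]
155 414 [25, 26, 36, 41, 44, 42, 40, 44, 51, 46, 39, 29, 22, 18, 19, 18]
156 414 [31, 33, 29, 37, 39, 38, 36, 41, 42, 39, 35, 26, 20, 20, 17, 17]
157 414 [29, 30, 31, 31, 32, 32, 39, 41, 41, 34, 30, 25, 18, 19, 20, 14]
158 414 [25, 28, 26, 29, 33, 35, 38, 43, 42, 36, 31, 22, 18, 17, 20, 19]
159 414 [24, 25, 24, 27, 29, 37, 41, 39, 37, 32, 27, 18, 17, 16, 19, 17]
160 414 [27, 26, 28, 33, 33, 39, 43, 43, 36, 29, 23, 20, 15, 18, 19, 18]
161 414 [27, 27, 30, 30, 34, 41, 45, 43, 33, 30, 24, 20, 17, 17, 20, 19]
162 414 [30, 26, 27, 31, 31, 37, 40, 39, 34, 29, 21, 20, 16, 17, 18, 18]
163 414 [32, 31, 30, 29, 30, 32, 30, 28, 29, 25, 20, 18, 16, 17, 18, 18]
164 414 [29, 29, 29, 27, 29, 28, 27, 31, 28, 25, 18, 15, 19, 17, 21, 22]
```

Request:
step_arm(
  increments=[
    {"fingers": 0,"tx": 0.13,"ty": 0.06,"tz": 0.6,"ax": 0,"ay": 0,"az": -0.03},
    {"fingers": 0,"tx": 0,"ty": 0,"tz": 0.8,"ax": 0,"ay": 0,"az": 0},
    {"fingers": 0,"tx": 0,"ty": 0,"tz": 0.8,"ax": 0,"ay": 0,"az": 0},
    {"fingers": 0,"tx": 0,"ty": 0,"tz": 0.7,"ax": 0,"ay": 0,"az": 0},
    {"fingers": 0,"tx": 0,"ty": 0,"tz": 0.5,"ax": 0,"ay": 0,"az": 0},
    {"fingers": 0,"tx": 0,"ty": 0,"tz": 0.34,"ax": 0,"ay": 0,"az": 0},
    {"fingers": 0,"tx": 0,"ty": 0,"tz": 0,"ax": 0,"ay": 0,"az": 0},
    {"fingers": 0,"tx": 0,"ty": 0,"tz": 0,"ax": 0,"ay": 0,"az": 0},
    {"fingers": 0,"tx": 0,"ty": 0,"tz": 0,"ax": 0,"ay": 0,"az": 0},
  ],
)

```text
time_s: 61.8
tool_pos: [0.5805, 0.2775, 0.0903]
tcp_rot: [180.0, 0.1, 177.3]
force: [0.4, 0.3, -1.0]
opening: 0.0167
grasp_force: 59.4
```

```bash
python3 -c "
from h import *
go(.5796,.2766,.064,177.25)"
```

```text
t 61.8 pos [0.5805 0.2775 0.0903] rot [1.800e+02 1.000e-01 1.773e+02] | turn [0.   0.02 0.01] then shift units [ 0.04 -0.05  1.32]
```

Request:
step_arm(
  increments=[
    {"fingers": 0,"tx": 0.03,"ty": -0.04,"tz": 0.25,"ax": 0,"ay": 0,"az": 0},
    {"fingers": 0,"tx": 0,"ty": 0,"tz": 0.25,"ax": 0,"ay": 0,"az": 0},
    {"fingers": 0,"tx": 0,"ty": 0,"tz": 0.25,"ax": 0,"ay": 0,"az": 0},
    {"fingers": 0,"tx": 0,"ty": 0,"tz": 0.25,"ax": 0,"ay": 0,"az": 0},
    {"fingers": 0,"tx": 0,"ty": 0,"tz": 0.22,"ax": 0,"ay": 0,"az": 0},
    {"fingers": 0,"tx": 0,"ty": 0,"tz": 0,"ax": 0,"ay": 0,"az": 0},
    {"fingers": 0,"tx": 0,"ty": 0,"tz": 0,"ax": 0,"ay": 0,"az": 0},
  ],
)

```text
time_s: 62.38
tool_pos: [0.5789, 0.2766, 0.0646]
tcp_rot: [-180.0, -0.0, 177.3]
force: [-0.7, -0.0, -0.7]
opening: 0.0166
grasp_force: 59.5
```

Request:
step_arm(
  increments=[
    {"fingers": 0,"tx": 0,"ty": 0,"tz": 0.07,"ax": 0,"ay": 0,"az": 0},
    {"fingers": 0,"tx": 0,"ty": 0,"tz": 0,"ax": 0,"ay": 0,"az": 0},
    {"fingers": 0.4,"tx": 0,"ty": 0,"tz": 0,"ax": 0,"ay": 0,"az": 0},
    {"fingers": 0.4,"tx": 0,"ty": 0,"tz": 0,"ax": 0,"ay": 0,"az": 0},
    {"fingers": 0.4,"tx": 0,"ty": 0,"tz": 0,"ax": 0,"ay": 0,"az": 0},
    {"fingers": 0.4,"tx": 0,"ty": 0,"tz": -0.5,"ax": 0,"ay": 0,"az": 0},
    {"fingers": 0.4,"tx": 0,"ty": 0,"tz": -1,"ax": 0,"ay": 0,"az": 0},
    {"fingers": 0.4,"tx": 0,"ty": 0,"tz": -1,"ax": 0,"ay": 0,"az": 0},
    {"fingers": 0.4,"tx": 0,"ty": 0,"tz": -1,"ax": 0,"ay": 0,"az": 0},
    {"fingers": 0,"tx": 0,"ty": 0.5,"tz": -0.5,"ax": 0,"ay": 0,"az": 0},
  ],
)

```text
time_s: 63.22
tool_pos: [0.5809, 0.286, 0.1475]
tcp_rot: [180.0, 0.2, 177.2]
force: [-0.0, 0.6, 0.5]
opening: 0.0233
grasp_force: 0.0
```

Request:
step_arm(
  increments=[
    {"fingers": 0,"tx": -0.4,"ty": 0.8,"tz": 0,"ax": 0,"ay": 0,"az": 0},
    {"fingers": 0,"tx": -0.4,"ty": 0.8,"tz": 0,"ax": 0,"ay": 0,"az": 0},
    {"fingers": 0,"tx": -0.4,"ty": 0.8,"tz": 0,"ax": 0,"ay": 0,"az": 0},
    {"fingers": 0,"tx": -0.4,"ty": 0.6,"tz": 0,"ax": 0,"ay": 0,"az": 0},
    {"fingers": 0,"tx": -0.4,"ty": 0.2,"tz": 0,"ax": 0,"ay": 0,"az": 0},
    {"fingers": 0,"tx": 0,"ty": 0,"tz": 0,"ax": 0,"ay": 0,"az": 1},
    {"fingers": 0,"tx": 0,"ty": 0,"tz": 0,"ax": 0,"ay": 0,"az": 1},
    {"fingers": 0,"tx": 0,"ty": 0,"tz": 0,"ax": 0,"ay": 0,"az": 1},
    {"fingers": 0,"tx": 0,"ty": 0,"tz": 0,"ax": 0,"ay": 0,"az": 1},
    {"fingers": 0,"tx": 0,"ty": 0,"tz": 0,"ax": 0,"ay": 0,"az": 1},
  ],
)

```text
time_s: 64.05
tool_pos: [0.6227, 0.3488, 0.1445]
tcp_rot: [180.0, 0.1, 147.0]
force: [0.4, 0.5, -1.4]
opening: 0.0001
grasp_force: 0.0
```

Request:
step_arm(
  increments=[
    {"fingers": 0,"tx": 0,"ty": 0,"tz": 0,"ax": 0,"ay": 0,"az": 1},
    {"fingers": 0,"tx": 0,"ty": 0,"tz": 0,"ax": 0,"ay": 0,"az": 1},
    {"fingers": 0,"tx": 0,"ty": 0,"tz": 0,"ax": 0,"ay": 0,"az": 1},
    {"fingers": 0,"tx": 0,"ty": 0,"tz": 0,"ax": 0,"ay": 0,"az": 1},
    {"fingers": 0,"tx": 0,"ty": 0,"tz": 0,"ax": 0,"ay": 0,"az": 1},
    {"fingers": 0,"tx": 0,"ty": 0,"tz": 0,"ax": 0,"ay": 0,"az": 1},
    {"fingers": 0,"tx": 0,"ty": 0,"tz": 0,"ax": 0,"ay": 0,"az": 1},
    {"fingers": 0,"tx": 0,"ty": 0,"tz": 0,"ax": 0,"ay": 0,"az": 1},
    {"fingers": 0,"tx": 0,"ty": 0,"tz": 0,"ax": 0,"ay": 0,"az": 1},
    {"fingers": 0,"tx": 0,"ty": 0,"tz": 0,"ax": 0,"ay": 0,"az": 1},
  ],
)

```text
time_s: 64.88
tool_pos: [0.6226, 0.3488, 0.1446]
tcp_rot: [179.9, 0.0, 87.0]
force: [-0.4, -0.1, 0.1]
opening: 0.0001
grasp_force: 0.0
```

```bash
python3 - <<'E'
from h import *
go(.6211,.350,.045,87.25); print(arm.read_state()['joint_pos'].round(0))
c=cam('top'); im=c['color'].astype(int)
# seam (lip) : dark line between white plates; rows 175..215 find local min column near 249
g=im.sum(2)
pts=[]
for v in range(178,214,3):
    r=g[v,238:262].astype(float); k=np.argmin(r[2:-2])+2; pts.append((238+k,v,int(r[k]),int(np.median(r))))
print(pts)
for u,v,_,_ in pts[::4]: print(ray(c,u,v,.018).round(4))
# end stop and ply edge along mid row
print([tuple(im[196,u]) for u in range(204,220,2)])
row=g[196,285:318]; print(285+np.argmin(row), row.tolist())
s=cam('scene'); a=c['color'][150:240,130:330,::-1]; b=s['color'][120:240,330:490,::-1]
cv2.imwrite('pics/b12.png',np.vstack([cv2.resize(a,(600,270),interpolation=2),cv2.resize(b,(600,450),interpolation=2)])[:600])
E
```

```text
t 64.9 pos [0.6226 0.3488 0.1446] rot [179.9   0.   87. ] | turn [ 0.01  0.   -0.04] then shift units [ 0.06 -0.08  4.98]
[ 23.  36.  18.  72.  -0. 116.]
[(np.int64(249), 178, 493, 584), (np.int64(249), 181, 538, 583), (np.int64(248), 184, 520, 584), (np.int64(248), 187, 517, 584), (np.int64(248), 190, 501, 583), (np.int64(247), 193, 540, 583), (np.int64(247), 196, 532, 584), (np.int64(247), 199, 514, 584), (np.int64(247), 202, 512, 583), (np.int64(247), 205, 527, 585), (np.int64(246), 208, 542, 584), (np.int64(246), 211, 524, 582)]
[0.6515 0.0441 0.018 ]
[0.6166 0.0463 0.018 ]
[0.5818 0.0485 0.018 ]
[(np.int64(184), np.int64(188), np.int64(188)), (np.int64(151), np.int64(153), np.int64(153)), (np.int64(176), np.int64(178), np.int64(137)), (np.int64(190), np.int64(193), np.int64(151)), (np.int64(143), np.int64(147), np.int64(114)), (np.int64(173), np.int64(181), np.int64(181)), (np.int64(190), np.int64(195), np.int64(196)), (np.int64(192), np.int64(197), np.int64(198))]
314 [585, 584, 588, 587, 586, 584, 583, 583, 585, 592, 584, 581, 586, 582, 583, 582, 583, 589, 584, 586, 581, 583, 582, 580, 577, 502, 375, 336, 342, 285, 297, 311, 301]
```

Request:
step_arm(
  increments=[
    {"fingers": 0,"tx": 0.06,"ty": -0.08,"tz": 0.7,"ax": 0,"ay": 0,"az": -0.04},
    {"fingers": 0,"tx": 0,"ty": 0,"tz": 0.9,"ax": 0,"ay": 0,"az": 0},
    {"fingers": 0,"tx": 0,"ty": 0,"tz": 0.9,"ax": 0,"ay": 0,"az": 0},
    {"fingers": 0,"tx": 0,"ty": 0,"tz": 0.9,"ax": 0,"ay": 0,"az": 0},
    {"fingers": 0,"tx": 0,"ty": 0,"tz": 0.8,"ax": 0,"ay": 0,"az": 0},
    {"fingers": 0,"tx": 0,"ty": 0,"tz": 0.5,"ax": 0,"ay": 0,"az": 0},
    {"fingers": 0,"tx": 0,"ty": 0,"tz": 0.3,"ax": 0,"ay": 0,"az": 0},
    {"fingers": 0,"tx": 0,"ty": 0,"tz": 0,"ax": 0,"ay": 0,"az": 0},
    {"fingers": 0,"tx": 0,"ty": 0,"tz": 0,"ax": 0,"ay": 0,"az": 0},
  ],
)

```text
time_s: 65.73
tool_pos: [0.6213, 0.3501, 0.0441]
tcp_rot: [179.9, 0.0, 87.6]
force: [0.1, 1.2, -0.1]
opening: -0.0001
grasp_force: 0.0
```

```bash
cat > chk.py <<'E'
from h import *
import sys
# args: carrier x y yaw z ; cushions & cap blobs in both views vs expected
cx,cy,yaw,z0=map(float,sys.argv[1:5]); R=Ro.from_euler('z',yaw,degrees=True).as_matrix(); t=np.array([cx,cy,z0])
for name,h in (('top',9),('scene',11)):
    c=cam(name); im=c['color'].astype(int); d=(im.max(2)<62).astype(np.uint8)
    for n,q in dict(u0=(-.04,-.038,.071),u1=(.008,-.038,.071),u2=(.056,-.038,.071),cap=(0,.038,.075)).items():
        u,v=proj(c,R@q+t); a,b=int(round(u)),int(round(v)); w=d[b-h:b+h+1,a-h:a+h+1]; M=cv2.moments(w,True)
        print(name,n,'exp',round(u,1),round(v,1),'got',round(M['m10']/max(M['m00'],1)+a-h,1),round(M['m01']/max(M['m00'],1)+b-h,1),'area',M['m00'])
E
python3 chk.py .6156 .2349 -92.75 0; python3 -c "
from h import *
go(.6211,.350,.045,87.25)"
```

```text
top u0 exp 163.0 199.7 got 165.9 199.3 area 27.0
top u1 exp 180.3 200.7 got 183.2 201.6 area 13.0
top u2 exp 197.6 201.7 got 201.0 197.0 area 1.0
top cap exp 179.3 173.1 got 182.8 176.4 area 19.0
scene u0 exp 411.5 166.8 got 413.0 164.0 area 255.0
scene u1 exp 394.3 171.5 got 394.4 168.8 area 168.0
scene u2 exp 376.7 176.4 got 376.4 174.1 area 169.0
scene cap exp 414.0 190.7 got 413.1 193.9 area 313.0
t 65.8 pos [0.6219 0.3504 0.045 ] rot [179.9  -0.   87.6] | turn [ 0.02 -0.01  0.06] then shift units [-0.02 -0.04  0.  ]
```

Request:
step_arm(
  increments=[
    {"fingers": 0,"tx": -0.2,"ty": 0,"tz": 0,"ax": 0,"ay": 0,"az": 0.06},
    {"fingers": 0,"tx": -0.2,"ty": 0,"tz": 0,"ax": 0,"ay": 0,"az": 0},
    {"fingers": 0,"tx": -0.2,"ty": 0,"tz": 0,"ax": 0,"ay": 0,"az": 0},
    {"fingers": 0,"tx": -0.2,"ty": 0,"tz": 0,"ax": 0,"ay": 0,"az": 0},
    {"fingers": 0,"tx": -0.2,"ty": 0,"tz": 0,"ax": 0,"ay": 0,"az": 0},
    {"fingers": 0,"tx": -0.2,"ty": 0,"tz": 0,"ax": 0,"ay": 0,"az": 0},
    {"fingers": 0,"tx": -0.2,"ty": 0,"tz": 0,"ax": 0,"ay": 0,"az": 0},
    {"fingers": 0,"tx": -0.2,"ty": 0,"tz": 0,"ax": 0,"ay": 0,"az": 0},
    {"fingers": 0,"tx": -0.2,"ty": 0,"tz": 0,"ax": 0,"ay": 0,"az": 0},
    {"fingers": 0,"tx": -0.2,"ty": 0,"tz": 0,"ax": 0,"ay": 0,"az": 0},
  ],
)

```text
time_s: 66.67
tool_pos: [0.6196, 0.3124, 0.0441]
tcp_rot: [179.9, -0.3, 87.3]
force: [0.9, 8.5, -2.1]
opening: -0.0
grasp_force: 4.3
```

Request:
step_arm(
  increments=[
    {"fingers": 0,"tx": -0.25,"ty": 0,"tz": 0,"ax": 0,"ay": 0,"az": 0},
    {"fingers": 0,"tx": -0.25,"ty": 0,"tz": 0,"ax": 0,"ay": 0,"az": 0},
    {"fingers": 0,"tx": -0.25,"ty": 0,"tz": 0,"ax": 0,"ay": 0,"az": 0},
    {"fingers": 0,"tx": -0.25,"ty": 0,"tz": 0,"ax": 0,"ay": 0,"az": 0},
    {"fingers": 0,"tx": -0.25,"ty": 0,"tz": 0,"ax": 0,"ay": 0,"az": 0},
    {"fingers": 0,"tx": -0.25,"ty": 0,"tz": 0,"ax": 0,"ay": 0,"az": 0},
    {"fingers": 0,"tx": -0.25,"ty": 0,"tz": 0,"ax": 0,"ay": 0,"az": 0},
    {"fingers": 0,"tx": -0.25,"ty": 0,"tz": 0,"ax": 0,"ay": 0,"az": 0},
    {"fingers": 0,"tx": -0.25,"ty": 0,"tz": 0,"ax": 0,"ay": 0,"az": 0},
    {"fingers": 0,"tx": -0.25,"ty": 0,"tz": 0,"ax": 0,"ay": 0,"az": 0},
  ],
)

```text
time_s: 67.5
tool_pos: [0.6172, 0.2624, 0.044]
tcp_rot: [179.9, -0.3, 87.3]
force: [1.3, 8.8, -0.7]
opening: -0.0002
grasp_force: 4.3
```

Request:
step_arm(
  increments=[
    {"fingers": 0,"tx": -0.25,"ty": 0,"tz": 0,"ax": 0,"ay": 0,"az": 0},
    {"fingers": 0,"tx": -0.25,"ty": 0,"tz": 0,"ax": 0,"ay": 0,"az": 0},
    {"fingers": 0,"tx": -0.25,"ty": 0,"tz": 0,"ax": 0,"ay": 0,"az": 0},
    {"fingers": 0,"tx": -0.25,"ty": 0,"tz": 0,"ax": 0,"ay": 0,"az": 0},
    {"fingers": 0,"tx": -0.25,"ty": 0,"tz": 0,"ax": 0,"ay": 0,"az": 0},
    {"fingers": 0,"tx": -0.25,"ty": 0,"tz": 0,"ax": 0,"ay": 0,"az": 0},
  ],
)

```text
time_s: 68.0
tool_pos: [0.6155, 0.232, 0.0437]
tcp_rot: [179.9, -0.2, 87.3]
force: [1.2, 6.4, -2.9]
opening: 0.0002
grasp_force: 3.3
```

```bash
python3 -c "
from h import *
go(.607,.053,.06,87.25); print(arm.read_state()['force'])"
```

```text
t 68.0 pos [0.6155 0.232  0.0437] rot [179.9  -0.2  87.3] | turn [ 0.01 -0.04  0.01] then shift units [-8.96  0.   -0.81]
[ 1.19786982  6.44148124 -2.87897527]
```

Request:
step_arm(
  increments=[
    {"fingers": 0,"tx": -0.25,"ty": 0,"tz": 0,"ax": 0,"ay": 0,"az": 0},
    {"fingers": 0,"tx": -0.25,"ty": 0,"tz": 0,"ax": 0,"ay": 0,"az": 0},
    {"fingers": 0,"tx": -0.25,"ty": 0,"tz": 0,"ax": 0,"ay": 0,"az": 0},
    {"fingers": 0,"tx": -0.25,"ty": 0,"tz": 0,"ax": 0,"ay": 0,"az": 0},
    {"fingers": 0,"tx": -0.25,"ty": 0,"tz": 0,"ax": 0,"ay": 0,"az": 0},
    {"fingers": 0,"tx": -0.25,"ty": 0,"tz": 0,"ax": 0,"ay": 0,"az": 0},
    {"fingers": 0,"tx": -0.25,"ty": 0,"tz": 0,"ax": 0,"ay": 0,"az": 0},
    {"fingers": 0,"tx": -0.25,"ty": 0,"tz": 0,"ax": 0,"ay": 0,"az": 0},
  ],
)

```text
time_s: 68.67
tool_pos: [0.614, 0.1927, 0.0443]
tcp_rot: [179.9, -0.3, 87.3]
force: [1.4, 10.5, 0.2]
opening: 0.0002
grasp_force: 5.1
```

Request:
step_arm(
  increments=[
    {"fingers": 0,"tx": -0.25,"ty": 0,"tz": 0,"ax": 0,"ay": 0,"az": 0},
    {"fingers": 0,"tx": -0.25,"ty": 0,"tz": 0,"ax": 0,"ay": 0,"az": 0},
    {"fingers": 0,"tx": -0.25,"ty": 0,"tz": 0,"ax": 0,"ay": 0,"az": 0},
    {"fingers": 0,"tx": -0.25,"ty": 0,"tz": 0,"ax": 0,"ay": 0,"az": 0},
    {"fingers": 0,"tx": -0.25,"ty": 0,"tz": 0,"ax": 0,"ay": 0,"az": 0},
    {"fingers": 0,"tx": -0.25,"ty": 0,"tz": 0,"ax": 0,"ay": 0,"az": 0},
    {"fingers": 0,"tx": -0.25,"ty": 0,"tz": -0.04,"ax": 0,"ay": 0,"az": 0},
  ],
)

```text
time_s: 69.25
tool_pos: [0.6141, 0.1602, 0.047]
tcp_rot: [179.6, -0.6, 87.4]
force: [2.0, 17.6, 8.5]
opening: 0.0002
grasp_force: 9.1
```

Request:
step_arm(
  increments=[
    {"fingers": 0,"tx": -0.25,"ty": 0,"tz": -0.05,"ax": 0,"ay": 0,"az": 0},
    {"fingers": 0,"tx": -0.25,"ty": 0,"tz": -0.05,"ax": 0,"ay": 0,"az": 0},
    {"fingers": 0,"tx": -0.25,"ty": 0,"tz": -0.05,"ax": 0,"ay": 0,"az": 0},
    {"fingers": 0,"tx": -0.25,"ty": 0,"tz": -0.05,"ax": 0,"ay": 0,"az": 0},
    {"fingers": 0,"tx": -0.25,"ty": 0,"tz": -0.05,"ax": 0,"ay": 0,"az": 0},
    {"fingers": 0,"tx": -0.25,"ty": 0,"tz": -0.05,"ax": 0,"ay": 0,"az": 0},
    {"fingers": 0,"tx": -0.25,"ty": 0,"tz": -0.05,"ax": 0,"ay": 0,"az": 0},
    {"fingers": 0,"tx": -0.25,"ty": 0,"tz": -0.05,"ax": 0,"ay": 0,"az": 0},
  ],
)

```text
time_s: 69.92
tool_pos: [0.611, 0.1177, 0.0546]
tcp_rot: [179.7, -0.2, 87.4]
force: [1.4, 5.4, -0.0]
opening: -0.0002
grasp_force: 2.9
```

```bash
python3 -c "
from h import *
go(.607,.053,.06,87.25); print(arm.read_state()['force'])"
```

```text
t 69.9 pos [0.611  0.1177 0.0546] rot [179.7  -0.2  87.4] | turn [ 0.04 -0.04  0.02] then shift units [-3.24 -0.04 -0.27]
[ 1.41097438  5.43472161 -0.04619293]
```

Request:
step_arm(
  increments=[
    {"fingers": 0,"tx": -0.25,"ty": 0,"tz": -0.04,"ax": 0,"ay": 0,"az": 0},
    {"fingers": 0,"tx": -0.25,"ty": 0,"tz": -0.04,"ax": 0,"ay": 0,"az": 0},
    {"fingers": 0,"tx": -0.25,"ty": 0,"tz": -0.04,"ax": 0,"ay": 0,"az": 0},
    {"fingers": 0,"tx": -0.25,"ty": 0,"tz": -0.04,"ax": 0,"ay": 0,"az": 0},
    {"fingers": 0,"tx": -0.25,"ty": 0,"tz": -0.04,"ax": 0,"ay": 0,"az": 0},
    {"fingers": 0,"tx": -0.25,"ty": 0,"tz": -0.04,"ax": 0,"ay": 0,"az": 0},
    {"fingers": 0,"tx": -0.25,"ty": 0,"tz": -0.04,"ax": 0,"ay": 0,"az": 0},
    {"fingers": 0,"tx": -0.2,"ty": 0,"tz": -0.02,"ax": 0,"ay": 0,"az": 0},
  ],
)

```text
time_s: 70.58
tool_pos: [0.6077, 0.0757, 0.0585]
tcp_rot: [180.0, 0.0, 87.2]
force: [-0.1, 4.4, -4.0]
opening: -0.0001
grasp_force: 2.1
```

Request:
step_arm(
  increments=[
    {"fingers": 0,"tx": -0.15,"ty": 0,"tz": -0.02,"ax": 0,"ay": 0,"az": 0},
    {"fingers": 0,"tx": -0.15,"ty": 0,"tz": -0.02,"ax": 0,"ay": 0,"az": 0},
    {"fingers": 0,"tx": -0.15,"ty": 0,"tz": -0.02,"ax": 0,"ay": 0,"az": 0},
    {"fingers": 0,"tx": -0.15,"ty": 0,"tz": 0,"ax": 0,"ay": 0,"az": 0},
    {"fingers": 0,"tx": -0.15,"ty": 0,"tz": 0,"ax": 0,"ay": 0,"az": 0},
    {"fingers": 0,"tx": -0.1,"ty": 0,"tz": 0,"ax": 0,"ay": 0,"az": 0},
    {"fingers": 0,"tx": 0,"ty": 0,"tz": 0,"ax": 0,"ay": 0,"az": 0},
  ],
)

```text
time_s: 71.17
tool_pos: [0.607, 0.0588, 0.0598]
tcp_rot: [180.0, 0.0, 87.2]
force: [0.1, 3.4, -1.9]
opening: -0.0001
grasp_force: 1.6
```

```bash
cat > fin.py <<'E'
from h import *
go(.607,.053,.06,87.25); print(arm.read_state()['force'].round(1))
c=cam('top'); im=c['color']; hsv=cv2.cvtColor(im,cv2.COLOR_RGB2HSV)
ply=((hsv[:,:,0]>15)&(hsv[:,:,0]<32)&(hsv[:,:,1]>45)&(hsv[:,:,2]>110))
ys,xs=np.where(ply[160:225,225:325]); print('ply cols',xs.min()+225,xs.max()+225,len(xs))
w=((hsv[:,:,1]<40)&(hsv[:,:,2]>150))
for v in(172,178,213): 
    r=np.where(ply[v,225:330])[0]+225; print(v,(r.min(),r.max()) if len(r) else None)
E
python3 fin.py
```

```text
t 71.2 pos [0.607  0.0588 0.0598] rot [180.    0.   87.2] | turn [ 0.01  0.01 -0.01] then shift units [-0.29  0.02 -0.01]
[ 0.1  3.4 -1.9]
ply cols 235 307 613
172 (np.int64(290), np.int64(297))
178 (np.int64(268), np.int64(268))
213 (np.int64(245), np.int64(255))
```

Face is about at the lip. I'll push on in small steps and watch the force.

Request:
step_arm(
  increments=[
    {"fingers": 0,"tx": -0.1,"ty": 0,"tz": 0,"ax": 0,"ay": 0,"az": 0},
    {"fingers": 0,"tx": -0.1,"ty": 0,"tz": 0,"ax": 0,"ay": 0,"az": 0},
    {"fingers": 0,"tx": 0,"ty": 0,"tz": 0,"ax": 0,"ay": 0,"az": 0},
  ],
)

```text
time_s: 71.47
tool_pos: [0.6067, 0.0553, 0.0597]
tcp_rot: [180.0, 0.0, 87.2]
force: [0.1, 4.2, -3.7]
opening: -0.0002
grasp_force: 2.6
```

Request:
step_arm(
  increments=[
    {"fingers": 0,"tx": -0.1,"ty": 0,"tz": 0,"ax": 0,"ay": 0,"az": 0},
    {"fingers": 0,"tx": 0,"ty": 0,"tz": 0,"ax": 0,"ay": 0,"az": 0},
  ],
)

```text
time_s: 71.63
tool_pos: [0.6065, 0.0534, 0.0596]
tcp_rot: [180.0, 0.0, 87.2]
force: [0.8, 3.6, -4.1]
opening: 0.0001
grasp_force: 2.0
```

Request:
step_arm(
  increments=[
    {"fingers": 0,"tx": -0.1,"ty": 0,"tz": 0,"ax": 0,"ay": 0,"az": 0},
    {"fingers": 0,"tx": 0,"ty": 0,"tz": 0,"ax": 0,"ay": 0,"az": 0},
  ],
)

```text
time_s: 71.8
tool_pos: [0.6064, 0.0514, 0.0597]
tcp_rot: [180.0, 0.0, 87.2]
force: [0.3, 4.1, -3.4]
opening: -0.0001
grasp_force: 2.0
```

```bash
python3 fin.py
```

```text
t 71.8 pos [0.6064 0.0514 0.0597] rot [180.    0.   87.2] | turn [ 0.    0.   -0.01] then shift units [ 0.08  0.02 -0.02]
[ 0.3  4.1 -3.4]
ply cols 239 311 525
172 (np.int64(253), np.int64(296))
178 (np.int64(271), np.int64(291))
213 (np.int64(249), np.int64(258))
```

Request:
step_arm(
  increments=[
    {"fingers": 0,"tx": -0.1,"ty": 0,"tz": 0,"ax": 0,"ay": 0,"az": 0},
    {"fingers": 0,"tx": 0,"ty": 0,"tz": 0,"ax": 0,"ay": 0,"az": 0},
  ],
)

```text
time_s: 72.02
tool_pos: [0.6064, 0.0494, 0.0597]
tcp_rot: [180.0, 0.0, 87.2]
force: [0.8, 4.7, -3.6]
opening: 0.0001
grasp_force: 2.1
```

Request:
step_arm(
  increments=[
    {"fingers": 0,"tx": -0.1,"ty": 0,"tz": 0,"ax": 0,"ay": 0,"az": 0},
    {"fingers": 0,"tx": 0,"ty": 0,"tz": 0,"ax": 0,"ay": 0,"az": 0},
  ],
)

```text
time_s: 72.18
tool_pos: [0.6058, 0.0486, 0.0597]
tcp_rot: [-180.0, -0.1, 87.2]
force: [-0.4, 9.1, -2.2]
opening: 0.0001
grasp_force: 4.1
```

Request:
step_arm(
  increments=[
    {"fingers": 0,"tx": -0.1,"ty": 0,"tz": 0,"ax": 0,"ay": 0,"az": 0},
    {"fingers": 0,"tx": 0,"ty": 0,"tz": 0,"ax": 0,"ay": 0,"az": 0},
  ],
)

```text
time_s: 72.35
tool_pos: [0.6051, 0.0483, 0.0597]
tcp_rot: [-179.9, -0.3, 87.3]
force: [-2.4, 14.0, -0.2]
opening: -0.0001
grasp_force: 6.7
```

```bash
python3 fin.py
```

```text
t 72.3 pos [0.6051 0.0483 0.0597] rot [-179.9   -0.3   87.3] | turn [-0.01 -0.05  0.01] then shift units [ 0.24  0.08 -0.01]
[-2.4 14.  -0.2]
ply cols 241 312 536
172 (np.int64(261), np.int64(297))
178 (np.int64(256), np.int64(293))
213 (np.int64(250), np.int64(259))
```

Request:
step_arm(
  increments=[
    {"fingers": 0,"tx": 0.3,"ty": 0,"tz": 0,"ax": 0,"ay": 0,"az": 0},
    {"fingers": 0,"tx": 0.5,"ty": 0,"tz": 0,"ax": 0,"ay": 0,"az": 0},
    {"fingers": 0,"tx": 0.8,"ty": 0,"tz": 0,"ax": 0,"ay": 0,"az": 0},
    {"fingers": 0,"tx": 0.8,"ty": 0,"tz": -0.5,"ax": 0,"ay": 0,"az": 0},
    {"fingers": 0,"tx": 1,"ty": 0,"tz": -1,"ax": 0,"ay": 0,"az": 0},
    {"fingers": 0,"tx": 1,"ty": 0,"tz": -1,"ax": 0,"ay": 0,"az": 0},
    {"fingers": 0,"tx": 1,"ty": 0,"tz": -1,"ax": 0,"ay": 0,"az": 0},
    {"fingers": 0,"tx": 1,"ty": 0,"tz": -1,"ax": 0,"ay": 0,"az": 0},
    {"fingers": 0,"tx": 1,"ty": 0,"tz": 0,"ax": 0,"ay": 0,"az": 0},
    {"fingers": 0,"tx": 1,"ty": 0,"tz": 0,"ax": 0,"ay": 0,"az": 0},
  ],
)

```text
time_s: 73.23
tool_pos: [0.6162, 0.214, 0.1524]
tcp_rot: [179.7, 0.1, 87.2]
force: [-0.5, -0.3, 0.3]
opening: -0.0
grasp_force: 0.0
```

```bash
python3 - <<'E'
from h import *
c=cam('top'); s=cam('scene'); print(arm.read_state()['force'].round(1))
a=c['color'][155:230,215:335,::-1]; b=s['color'][150:265,240:400,::-1]
cv2.imwrite('pics/fin.png',cv2.resize(np.vstack([cv2.resize(a,(480,300),interpolation=2),cv2.resize(b,(480,345),interpolation=2)]),None,fx=.92,fy=.92))
print('top lip',(proj(c,[.607,.046,.018])-[215,155])*4*.92)
E
```

```text
[-0.6 -0.7 -0.8]
top lip [121.56650393 140.97942019]
```

View pics/fin.png

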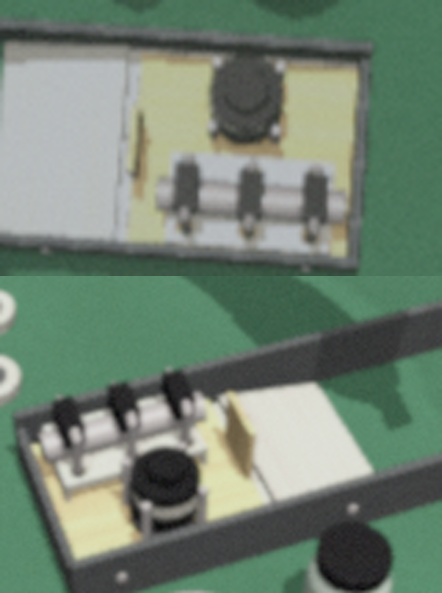

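The last view shows the carrier beyond the lip: its tail edge is at about (138,150), with the lip line at (128,150) and a strip of deck between them. The head stands in its nest at (245,95), and the U-bolts sit on the tube at (187,188), (250,188) and (316,188). I'll check flatness and position numerically, then hand in.

```bash
python3 - <<'E'
from h import *
c=cam('top'); h=cv2.cvtColor(c['color'],cv2.COLOR_RGB2HSV)
for v in (180,186,208,214):
    s=h[v,244:262,1].astype(int); k=np.argmax(np.diff(s)>12); print(v,s.tolist())
E
for y in -.046 -.040; do python3 chk.py .6020 $y -93 .010; done
```

```text
180 [9, 7, 8, 5, 4, 3, 8, 7, 11, 39, 45, 44, 45, 45, 45, 45, 43, 44]
186 [8, 7, 7, 6, 5, 4, 21, 45, 58, 56, 52, 49, 48, 49, 50, 49, 50, 49]
208 [7, 7, 4, 7, 8, 8, 20, 47, 66, 70, 47, 48, 51, 27, 5, 4, 3, 5]
214 [7, 5, 5, 7, 8, 3, 29, 39, 41, 41, 40, 42, 46, 46, 50, 47, 11, 5]
top u0 exp 264.4 205.2 got 255.0 196.0 area 0.0
top u1 exp 282.0 206.4 got 273.0 197.0 area 0.0
top u2 exp 299.6 207.5 got 291.0 198.0 area 0.0
top cap exp 280.8 178.4 got 283.4 175.6 area 14.0
scene u0 exp 305.5 193.0 got 303.2 191.1 area 111.0
scene u1 exp 285.8 198.3 got 283.2 195.3 area 103.0
scene u2 exp 265.8 203.6 got 263.2 200.7 area 101.0
scene cap exp 301.1 220.3 got 299.9 222.4 area 356.0
top u0 exp 262.2 205.2 got 253.0 196.0 area 0.0
top u1 exp 279.8 206.3 got 271.0 197.0 area 0.0
top u2 exp 297.4 207.4 got 288.0 198.0 area 0.0
top cap exp 278.6 178.4 got 283.3 175.1 area 15.0
scene u0 exp 307.8 192.2 got 303.4 191.3 area 111.0
scene u1 exp 288.3 197.5 got 284.5 195.0 area 112.0
scene u2 exp 268.3 202.9 got 264.7 200.1 area 108.0
scene cap exp 303.6 219.5 got 301.1 222.4 area 311.0
```

```bash
python3 -c "
from h import *
print(arm.finish_job())"
```

```text
the job is handed in; nothing more can be done
None
```

I handed in the job at about 73 s of the 208 s allowed; the hand-in returned no verdict. The head is stacked in its nest, all three U-bolts are on the tube, and the carrier lies on the deck behind the lip, about 95 mm past it against the end stop. I read that from the last camera views.

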